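# Turn the wardrobe absorber plates vents-up on the drying pad and switch it on

### The job

First turn the drying pad's selector off, to the round dot. Then turn over every pale wooden moisture-absorber plate (they lie plain back up; the low grey fence is there to tip them up against) and lay them all wholly on the black pad with their slotted vents up, side by side, not stacked, long way front to back and square with the pad. Only then turn the selector to the long thick mark, and leave the sunglasses case, jewellery box and dish where they are.

Things in the scene. Friction and masses are not known exactly. Their poses are not given: they have to be found in the camera images.
- plate_a_mid (a point): Moisture-absorber plate, a pale wood-cased slab 110 x 60 x 14 mm, 0.1 to 0.16 kg, loose; one broad face has seven dark cross slots (the vents), the other is plain. This point is its centre (7 mm above what it lies on). x runs along its 110 mm length, z points out of the vent face: z up = vents up, z down = plain back up. May be absent. It starts flat on the shelf with its plain back up.
- plate_b_mid (a point): Moisture-absorber plate, a pale wood-cased slab 110 x 60 x 14 mm, 0.1 to 0.16 kg, loose; one broad face has seven dark cross slots (the vents), the other is plain. This point is its centre (7 mm above what it lies on). x runs along its 110 mm length, z points out of the vent face: z up = vents up, z down = plain back up. May be absent. It starts flat on the shelf with its plain back up.
- plate_c_mid (a point): Moisture-absorber plate, a pale wood-cased slab 110 x 60 x 14 mm, 0.1 to 0.16 kg, loose; one broad face has seven dark cross slots (the vents), the other is plain. This point is its centre (7 mm above what it lies on). x runs along its 110 mm length, z points out of the vent face: z up = vents up, z down = plain back up. May be absent. It starts flat on the shelf with its plain back up.
- fence: Fixed upright grey-painted fence on the shelf, 180 mm long (its y), 62 mm high, 12 mm thick (behind it only a foot strip 6 mm high and 30 mm deep). Origin: bottom middle of its front face, the face towards the robot; x points away from the robot through the fence, z up. The 150 mm in front of its middle are clear at the start.
- pad_mid (a point): Centre of the black drying pad's flat top, fixed: 160 mm front to back (x, away from the robot) by 280 mm wide (y), 4 mm above the shelf, with 14 mm wide bevels at the front and both sides. Three plates fit side by side 85 mm apart in y. Along its far edge stands a control box 150 mm wide (y), 105 mm deep, 30 mm high, centred 137 mm behind this point.
- selector_grip (a point): On the selector knob's vertical axis, at gripping height, 67 mm above the shelf, on top of the control box. The knob is a bar 46 mm long, 14 mm wide and 32 mm high on a round disc 48 mm across; the bar's top is 7 mm above this point and its foot (the disc) 23 mm below. Axes turn with the knob: x along the bar.
- selector (a joint): Angle of the selector, rad, 0 to 2.1, growing clockwise seen from above; it takes about 0.05 N m to turn and stays where it is left. At 0 the bar lies along the pad's x and its white index line is at the end towards the pad, at the small round dot (off). Marks: thin short ticks at 0.7 and 2.1, the long thick mark at 1.4 (full drying). It starts between 0.5 and 1.15.
- case: Bystander: black sunglasses case, 62 x 165 x 40 mm, beyond the fence. Origin: under its centre.
- jewel_box: Bystander: clear acrylic jewellery box, 100 x 140 x 58 mm, lid shut. Origin: under its centre.
- dish: Bystander: ceramic dish, 96 mm across and 21 mm high, with three metal hair clips, near the robot. Origin: under its centre.
Not all that is in view belongs to the job. What is shaped like the part that bears plate_c_mid but green, pink or turquoise is not meant.

How it is judged:
On the way, in this order (a step that is already met when the one before it is completed fails the run):
1. the selector is turned off, to the round dot (value of joint selector below 0.15 rad), for 0.2 s.
2. every plate lies on the pad, vents up and square with it (angle between each of plate_a_mid, plate_b_mid, plate_c_mid's own z axis and vertical below 0.12 rad and x of plate_a_mid in the frame of pad_mid between -0.024 and 0.024 m and y of plate_a_mid in the frame of pad_mid between -0.108 and 0.108 m and z of plate_a_mid in the frame of pad_mid between 0.002 and 0.012 m and angle between the x axis of each of plate_a_mid, plate_b_mid, plate_c_mid and the x axis of pad_mid, either way round below 0.2 rad and x of plate_b_mid in the frame of pad_mid between -0.024 and 0.024 m and y of plate_b_mid in the frame of pad_mid between -0.108 and 0.108 m and z of plate_b_mid in the frame of pad_mid between 0.002 and 0.012 m and x of plate_c_mid in the frame of pad_mid between -0.024 and 0.024 m and y of plate_c_mid in the frame of pad_mid between -0.108 and 0.108 m and z of plate_c_mid in the frame of pad_mid between 0.002 and 0.012 m), for 0.2 s.
3. then the selector stands at the long thick mark (value of joint selector between 1.25 and 1.55 rad), for 0.2 s.
At the end, for the whole second after the job is handed in: Each present plate rests flat on the pad, vents up, not stacked, its centre within 24 mm front to back and 108 mm sideways of the pad's centre, its length within 0.2 rad of the pad's front-to-back direction; the selector is within 0.15 rad of the long thick mark (1.4 rad) (all of step 2 and all of step 3 and linear speed of each of plate_a, plate_b, plate_c below 0.02 m/s); the robot touches nothing.
It fails at once if the sunglasses case is shifted more than 30 mm or tipped (distance of case from where it was at the start of the episode above 0.03 m or angle between case's own z axis and vertical above 0.4 rad).
It fails at once if the jewellery box is shifted more than 30 mm or tipped (distance of jewel_box from where it was at the start of the episode above 0.03 m or angle between jewel_box's own z axis and vertical above 0.4 rad).
It fails at once if the dish is shifted more than 30 mm or tipped (distance of dish from where it was at the start of the episode above 0.03 m or angle between dish's own z axis and vertical above 0.4 rad).
Of plate_a, plate_b, plate_c only 2 to 3 are there at a start; the rules pass over those that are not, and their reading is None.
At some moment in a run one of plate_a, plate_b, plate_c may be knocked a few centimetres aside while the robot is not near it.
Once in a run the grip may slacken for a moment while it holds something.
It also fails if it takes over 210 s, if anything falls off the work surface, if the arm or the gripper's body presses on something with over 40 N, if the wrist force passes 120 N, or if a joint passes its speed limit or range.

### The arm

A 6-joint arm with a two-finger parallel gripper is mounted at the origin on the work surface. World frame = base frame: x ahead of the robot, y to its left, z up, the work surface at z = 0. Lengths are in m, angles in rad, forces in N, time in s.
With the tool pointing down it reaches from about 0.325 to 0.75 m from the base axis. Payload 7.6 kg.
Tool frame: the origin (TCP) lies between the finger pads; the fingertips stand 11 mm ahead of it and the grasp point (between the pads) lies 8 mm behind it (ctrl.tcp_to_tips is the z of the fingertips in the tool frame, in m); z points along the fingers, y is the direction in which the jaws open and shut (so a half turn about z gives the same grasp; the last joint's range is limited). The gripper opens to 85 mm and grips with 20 to 120 N. Pads are 22 mm wide; open, the fingers measure 114 mm over their backs; the gripper's body (76 mm by 85 mm) begins 54 mm behind the grasp point. The pads swing forward as they close: fully open they stand 13 mm farther back than shut.
Start: joints at [-1.24, 0.052, 1.401, -0, 1.689, -0.07], TCP at [0.205, -0.483, 0.206] pointing down, gripper open.
Joint ranges: [-2.9, 2.9], [-0.91, 2.17], [0.12, 2.37], [-1.06, 4.2], [0.26, 2.73], [-2.93, 2.93]. Speed limits (rad/s): [2.57, 2.57, 3.01, 3.14, 3.14, 3.14].

### API

Orientations are given as a 3x3 rotation matrix whose columns are the frame's x, y, z axes.
In Python, from cell import state, viewer, workorder, ctrl gives the robot as it stands. The module is installed in compiled form; this text tells all that it offers.
- The arm moves only by the shell command python3 -m pendant 'ROWS' [OPENING] [FORCE]. ROWS is JSON, a list of rows, each an object with "xyz": the shift along the tool's x, y, z in mm, a list of three; "twist": the turn about the tool's z in degrees. A call has 1 to 10 rows; each row shifts and turns the commanded pose from where the row before left it, along the tool's axes as they then stand; what a row does not reach is not made up. A row lasts 1/10 s, in which the tool goes at most 50 mm and 8.59 degrees, less where a joint would pass 70% of its speed; a pose out of reach is approached as far as the arm can. A call is refused whole if a number of a shift passes 50 or a number of a turn 8.59, either way. A call with a gripper value outside its range is refused whole. OPENING is the opening, from 0 (shut) to 1 (fully open), set as the call begins (- or left out, the last holds). The fingers move at their own pace and stop on an object; FORCE is the grip in N (left out, the last holds). Time passes only in rows, so rows that do not move let the fingers close. It gives the time, the measured TCP pose, the force and the opening at its end, in the units of the state.
- state(): the state, without advancing time (a new reading comes with each control period).
- viewer.read_camera(name): name is "scene" or "top" or "wrist"; returns the picture (480x640x3 uint8, red, green, blue); there is no depth.
- viewer.camera_params(name): a dict with "mtx" (3x3 intrinsics, pixels), "extrinsics" (4x4, takes a point from camera to world coordinates). Camera axes: x right, y up, looking along -z (the intrinsics and any distortion apply to the point x, -y, -z); pixel columns grow to the right and rows downward; lengths in m; the calibration is good to about 2 mm. A picture is of the moment at which its call begins: read the wrist's pose just before it. camera_params takes no time and is no camera call; for the wrist camera it gives the pose at the moment of the call.
- workorder.finish_job(): hands the job in, once; it reports no verdict.
The state is a dict: "t": time; "qpos": joint angles; "joint_velocities": joint speeds; "joint_efforts": joint torques, N m; "position": TCP position; "orientation": TCP orientation; "ft_force": force on the tool from outside, world axes, zero at the start; "wrist_torque": the same for the moment, N m; "grip_width": finger opening in m.
Only numpy, scipy, OpenCV 4.12 (cv2) and the standard library are available. Lean on these libraries where they do the work, as an engineer would, in place of code of your own. Each camera call takes 0.05 s, during which the arm holds its last target.

## Working session

There is one attempt and no reset: what is moved stays moved. The work goes in short steps, Python scripts to look and compute and a shell command to move; the robot and the scene stay as the last step left them, time stands still between calls to the robot, and variables do not carry over. Pictures are saved under pics/ and viewed, and the job is handed in when it is done.

```bash
mkdir -p pics; ls
python3 - <<'E'
from cell import state, viewer, workorder, ctrl
import cv2,numpy as np
s=state();print(s['t'],s['position'],s['orientation'],s['grip_width'],ctrl.tcp_to_tips)
for n in ['scene','top','wrist']:
    p=viewer.camera_params(n);print(n,np.round(p['mtx'],1).tolist(),np.round(p['extrinsics'],3).tolist(),[k for k in p])
    cv2.imwrite(f'pics/{n}0.png',viewer.read_camera(n)[:,:,::-1])
E
```

```text
pics
0.0 [ 0.20474261 -0.48304624  0.20475185] [[ 9.20745678e-01  3.90162939e-01 -5.27733278e-04]
 [ 3.90163278e-01 -9.20744385e-01  1.54712457e-03]
 [ 1.17723217e-04 -1.63041041e-03 -9.99998664e-01]] 0.08558537234565625 0.011
scene [[461.0, 0.0, 316.7], [0.0, 461.0, 237.3], [0.0, 0.0, 1.0]] [[0.893, -0.353, 0.28, 0.768], [0.451, 0.716, -0.533, -0.629], [-0.012, 0.602, 0.799, 0.825], [0.0, 0.0, 0.0, 1.0]] ['mtx', 'extrinsics']
top [[519.4, 0.0, 316.9], [0.0, 519.4, 239.9], [0.0, 0.0, 1.0]] [[-0.006, 0.983, -0.184, 0.251], [-1.0, -0.008, -0.014, -0.119], [-0.015, 0.184, 0.983, 1.455], [0.0, 0.0, 0.0, 1.0]] ['mtx', 'extrinsics']
wrist [[388.3, 0.0, 317.4], [0.0, 388.3, 233.2], [0.0, 0.0, 1.0]] [[0.39, 0.874, 0.288, 0.278], [-0.921, 0.371, 0.12, -0.452], [-0.002, -0.312, 0.95, 0.374], [0.0, 0.0, 0.0, 1.0]] ['mtx', 'extrinsics']
```

View pics/scene0.png

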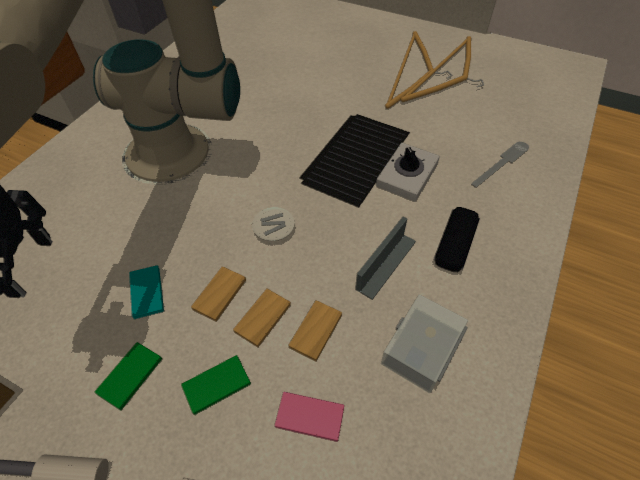

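View pics/top0.png

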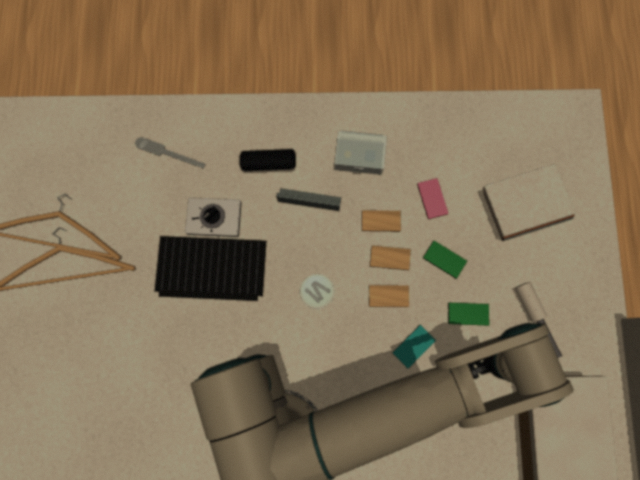

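View pics/wrist0.png

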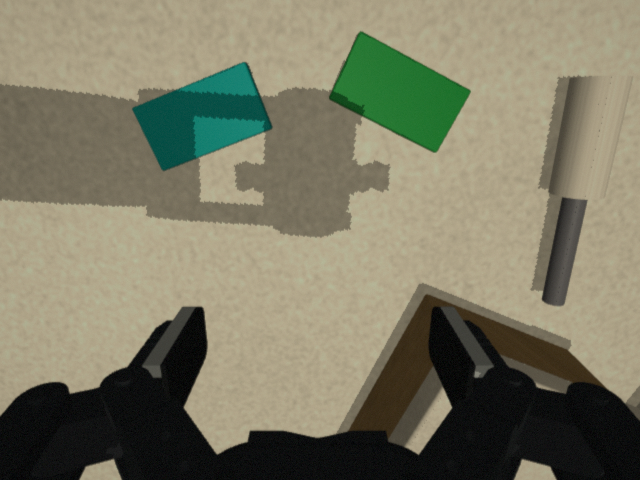

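The scene view shows three wooden plates at about (219,292), (263,316) and (315,330), with the fence at (385,258). The pad is at (355,158) and the knob at (409,162). The green, pink and turquoise pieces are decoys. In the top view the plates are at (381,221), (390,258) and (389,296), the fence at (309,199) and the knob at (212,215).

```bash
cat > h.py <<'E'
import numpy as np, cv2
from cell import state, viewer, workorder, ctrl
_n=[0]
def P(n): 
    p=viewer.camera_params(n); return np.array(p['mtx']),np.array(p['extrinsics'])
def shot(n,name=None):
    par=P(n); im=viewer.read_camera(n)[:,:,::-1].copy()
    if name: cv2.imwrite(f'pics/{name}.png',im)
    return im,par
def ray(par,uv):
    K,E=par; u,v=uv
    d=np.array([(u-K[0,2])/K[0,0],-(v-K[1,2])/K[1,1],-1.]); return E[:3,3],E[:3,:3]@d
def onz(par,uv,z):
    o,d=ray(par,uv); return o+d*(z-o[2])/d[2]
def tri(obs):
    A=np.zeros((3,3));b=np.zeros(3);L=[]
    for par,uv in obs:
        o,d=ray(par,uv); d=d/np.linalg.norm(d); M=np.eye(3)-np.outer(d,d); A+=M;b+=M@o; L.append((o,M))
    x=np.linalg.solve(A,b); return x,[1000*np.linalg.norm(M@(x-o)) for o,M in L]
def proj(par,X):
    K,E=par; c=E[:3,:3].T@(np.array(X)-E[:3,3]); return K[0,0]*c[0]/-c[2]+K[0,2], K[1,1]*-c[1]/-c[2]+K[1,2]
def wood(im):
    h=cv2.cvtColor(im,cv2.COLOR_BGR2HSV)
    m=cv2.inRange(h,(8,95,70),(24,255,255)); return cv2.morphologyEx(m,cv2.MORPH_OPEN,np.ones((3,3),np.uint8))
def blobs(m,amin,amax=1e9):
    c,_=cv2.findContours(m,cv2.RETR_EXTERNAL,cv2.CHAIN_APPROX_NONE)
    return [x for x in c if amin<cv2.contourArea(x)<amax]
def rect_on(par,cnt,z):
    pts=np.array([onz(par,p[0],z)[:2] for p in cnt],np.float32)*1000
    (cx,cy),(w,hh),a=cv2.minAreaRect(pts)
    if w<hh: w,hh,a=hh,w,a+90
    a=(a+90)%180-90
    return np.array([cx,cy])/1000,w,hh,a
def yaw():
    R=state()['orientation']; return np.degrees(np.arctan2(R[1,0],R[0,0]))
def go(x,y,z=None,ang=None):
    "tool-axis shift mm + twist deg to reach world x,y,z; ang = world yaw (deg) wanted of tool x (shift to be done before the twist)"
    s=state();R=s['orientation'];p=s['position'].copy()
    t=np.array([x,y,p[2] if z is None else z]); d=R.T@(t-p)*1000
    o=''
    if ang is not None:
        tw=-((ang-yaw()+90)%180-90); o=f' twist {tw:.2f} (or {tw-180*np.sign(tw):.2f})'
    print('pos',np.round(p,4),'yaw %.2f'%yaw(),'q6 %.2f'%s['qpos'][5],'shift',np.round(d,1),o)
E
python3 - <<'E'
from h import *
for n in ['top','scene']:
    im,par=shot(n)
    for c in blobs(wood(im),300,5000):
        m=c.mean(0)[0]; r=rect_on(par,c,0.014); print(n,m.round(),r[0].round(4),[round(float(v),1) for v in r[1:]])
im=cv2.imread('pics/top0.png');cv2.imwrite('pics/topz.png',cv2.resize(im[140:320,130:430],None,fx=2.6,fy=2.6,interpolation=cv2.INTER_CUBIC))
im=cv2.imread('pics/scene0.png');cv2.imwrite('pics/scenez.png',cv2.resize(im[100:310,280:500],None,fx=2.8,fy=2.8,interpolation=cv2.INTER_CUBIC))
E
```

```text
top [389. 296.] [ 0.3637 -0.2953] [108.8, 57.9, 89.6]
top [390. 258.] [ 0.4701 -0.3025] [110.3, 60.9, 84.2]
top [ 54. 247.] [0.5142 0.6174] [378.7, 204.8, -81.6]
top [381. 220.] [ 0.5768 -0.2803] [108.0, 61.1, 88.0]
scene [315. 330.] [ 0.5808 -0.285 ] [112.9, 61.6, 88.7]
scene [262. 317.] [ 0.4749 -0.3072] [111.8, 62.8, 84.2]
scene [218. 293.] [ 0.3673 -0.3003] [113.0, 61.3, 89.1]
scene [ 23. 146.] [-0.3568 -0.1694] [201.3, 120.8, 89.9]
scene [434.  70.] [0.5141 0.636 ] [441.0, 201.6, -81.6]
```

View pics/topz.png

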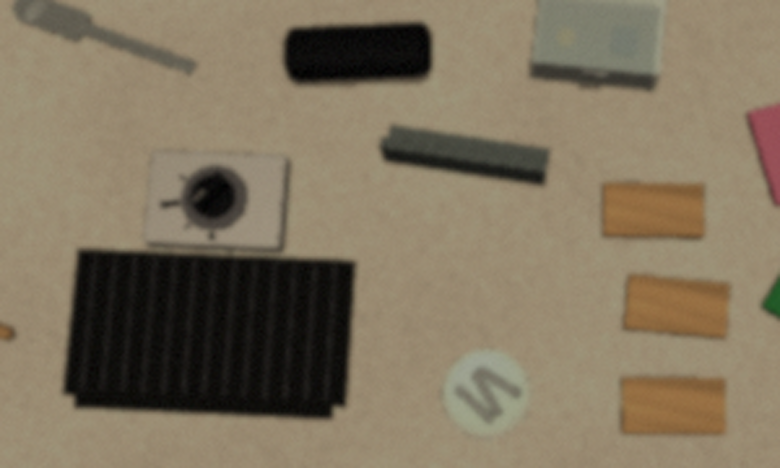

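View pics/scenez.png

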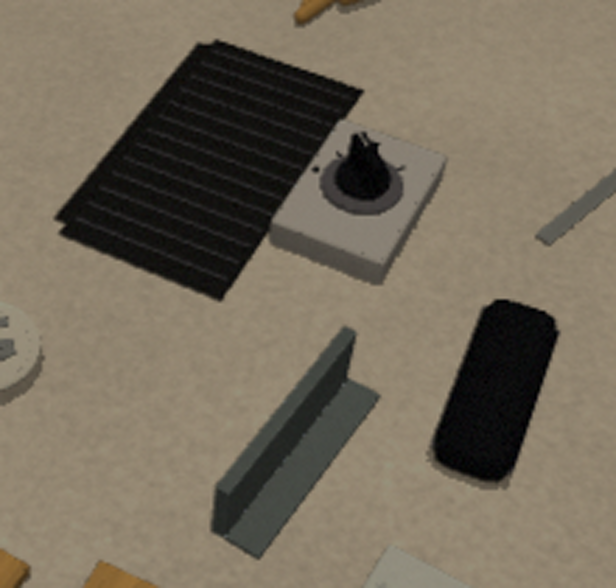

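Run:
```python
from h import *
T=P('top');S=P('scene')
t=lambda u,v:(130+u/2.6,140+v/2.6); s=lambda u,v:(280+u/2.8,100+v/2.8)
# disc centre
print('disc',tri([(T,t(214,198)),(S,s(362,185))]), onz(T,t(214,198),.044))
print('padcorners', [onz(T,t(*p),.004)[:2].round(4) for p in [(79,250),(354,262),(347,404),(66,392)]])
print('padS', [onz(S,s(*p),.004)[:2].round(4) for p in [(217,40),(362,91),(222,299),(57,218)]])
print('box', [onz(T,t(*p),.03)[:2].round(4) for p in [(152,150),(289,156),(284,247),(146,241)]])
print('fence top T', [tri([(T,t(*a)),(S,s(*b))]) for a,b in [((381,148),(350,328)),((545,170),(222,490))]])
print('fence', [onz(T,t(*p),.062)[:2].round(4) for p in [(381,148),(545,170)]])
print('dish',onz(T,t(486,392),.02)[:2])
go(0.60,0.105,0.206,0)
```

```text
disc (array([0.59174737, 0.19845807, 0.02555316]), [np.float64(1.4469024168880182), np.float64(1.4469024168880997)]) [0.58606571 0.19360381 0.044     ]
padcorners [array([0.5382, 0.3496]), array([0.5222, 0.0464]), array([0.3671, 0.052 ]), array([0.3822, 0.3559])]
padS [array([0.3889, 0.3521]), array([0.5444, 0.3425]), array([0.5295, 0.0428]), array([0.3613, 0.065 ])]
box [array([0.644 , 0.2665]), array([0.6357, 0.116 ]), array([0.5344, 0.1193]), array([0.5424, 0.269 ])]
fence top T [(array([0.64098509, 0.01536574, 0.05393411]), [np.float64(4.236960678697265), np.float64(4.236960678697238)]), (array([ 0.61320312, -0.16129873,  0.05289671]), [np.float64(2.164796722602206), np.float64(2.1647967226019893)])]
fence [array([0.6349, 0.0124]), array([ 0.609 , -0.1622])]
dish [ 0.37753254 -0.09756834]
pos [ 0.2048 -0.4833  0.2052] yaw 22.96 q6 -0.07 shift [ 5.934e+02 -3.875e+02 -5.000e-01]  twist 22.96 (or -157.04)
```

Run:
```python
from h import *
go(0.57,0.19,0.22,150)
```

```text
pos [ 0.2048 -0.4833  0.2052] yaw 22.96 q6 -0.07 shift [ 598.9 -477.4  -14.4]  twist 52.96 (or -127.04)
```

```bash
python3 -m pendant '[{"xyz":[30,-24,-1]},{"xyz":[30,-24,-1]},{"xyz":[30,-24,-1]},{"xyz":[30,-24,-1]},{"xyz":[30,-24,-1]},{"xyz":[30,-24,-1]},{"xyz":[30,-24,-1]},{"xyz":[30,-24,-1]},{"xyz":[30,-24,-1]},{"xyz":[30,-24,-1]}]' 1; python3 -m pendant '[{"xyz":[30,-24,-1]},{"xyz":[30,-24,-1]},{"xyz":[30,-24,-1]},{"xyz":[30,-24,-1]},{"xyz":[30,-24,0]},{"xyz":[30,-24,0]},{"xyz":[30,-24,0]},{"xyz":[30,-24,0]},{"xyz":[30,-24,0]},{"xyz":[29,-23,0]}]'
```

```text
$[0]: bad value
$[0]: bad value
```

```bash
python3 -m pendant '[{"twist":-8.5},{"twist":-8.5},{"twist":-8.5},{"twist":-8.5},{"twist":-8.5},{"twist":-8.5},{"twist":-8.5},{"twist":-8.5},{"twist":-8.5},{"twist":-8.5}]'; python3 -m pendant '[{"twist":-8.5},{"twist":-8.5},{"twist":-8.5},{"twist":-8.5},{"twist":-8},{},{}]';python3 - <<'E'
from h import *
go(0.57,0.19,0.22,150)
shot('wrist','w1')
E
```

```text
pos [ 0.2048 -0.4833  0.2052] yaw 22.96 q6 -0.07 shift [ 598.9 -477.4  -14.4]  twist 52.96 (or -127.04)$[0]: bad value
$[0]: bad value
```

View pics/w1.png

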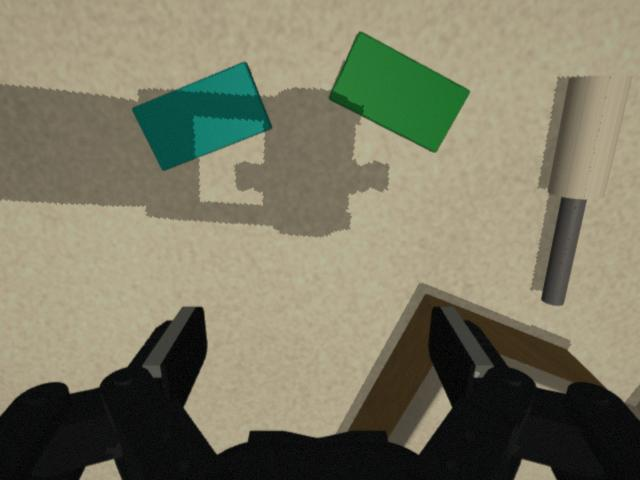

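Both fields are required in every row.

```bash
python3 -m pendant '[{"xyz":[30,-24,-1],"twist":0},{"xyz":[30,-24,-1],"twist":0},{"xyz":[30,-24,-1],"twist":0},{"xyz":[30,-24,-1],"twist":0},{"xyz":[30,-24,-1],"twist":0},{"xyz":[30,-24,-1],"twist":0},{"xyz":[30,-24,-1],"twist":0},{"xyz":[30,-24,-1],"twist":0},{"xyz":[30,-24,-1],"twist":0},{"xyz":[30,-24,-1],"twist":0}]' 1; python3 -m pendant '[{"xyz":[30,-24,-1],"twist":0},{"xyz":[30,-24,-1],"twist":0},{"xyz":[30,-24,-1],"twist":0},{"xyz":[30,-24,-1],"twist":0},{"xyz":[30,-24,0],"twist":0},{"xyz":[30,-24,0],"twist":0},{"xyz":[30,-24,0],"twist":0},{"xyz":[30,-24,0],"twist":0},{"xyz":[30,-24,0],"twist":0},{"xyz":[29,-23,0],"twist":0}]'
python3 -c "
from h import *
go(0.57,0.19,0.22,150)"
```

```text
t: 1.3
position: [0.3879, -0.1439, 0.2158]
orientation: [[0.921, 0.39, 0.001], [0.39, -0.921, -0.0], [0.0, 0.001, -1.0]]
ft_force: [1.2, 0.4, 0.5]
grip_width: 0.0852
t: 2.3
position: [0.57, 0.193, 0.2193]
orientation: [[0.921, 0.39, -0.0], [0.39, -0.921, -0.0], [-0.0, 0.0, -1.0]]
ft_force: [0.7, -0.3, 1.1]
grip_width: 0.0855
pos [0.57   0.193  0.2193] yaw 22.98 q6 1.43 shift [-1.2  2.7 -0.7]  twist 52.98 (or -127.02)
```

```bash
python3 -m pendant '[{"xyz":[0,0,0],"twist":-8.5},{"xyz":[0,0,0],"twist":-8.5},{"xyz":[0,0,0],"twist":-8.5},{"xyz":[0,0,0],"twist":-8.5},{"xyz":[0,0,0],"twist":-8.5},{"xyz":[0,0,0],"twist":-8.5},{"xyz":[0,0,0],"twist":-8.5},{"xyz":[0,0,0],"twist":-8.5},{"xyz":[0,0,0],"twist":-8.5},{"xyz":[0,0,0],"twist":-8.5}]'; python3 -m pendant '[{"xyz":[0,0,0],"twist":-8.5},{"xyz":[0,0,0],"twist":-8.5},{"xyz":[0,0,0],"twist":-8.5},{"xyz":[0,0,0],"twist":-8.5},{"xyz":[0,0,0],"twist":-8},{"xyz":[0,0,0],"twist":0},{"xyz":[0,0,0],"twist":0}]';python3 - <<'E'
from h import *
go(0.57,0.19,0.22,150)
shot('wrist','w1')
E
```

```text
t: 3.3
position: [0.5695, 0.1913, 0.2194]
orientation: [[-0.314, 0.949, -0.0], [0.949, 0.314, -0.0], [-0.0, -0.0, -1.0]]
ft_force: [0.2, -0.3, 0.3]
grip_width: 0.0853
t: 4.0
position: [0.5695, 0.1913, 0.2194]
orientation: [[-0.864, 0.504, -0.0], [0.504, 0.864, -0.0], [0.0, -0.0, -1.0]]
ft_force: [0.5, 0.3, -0.7]
grip_width: 0.086
pos [0.5695 0.1913 0.2194] yaw 149.75 q6 -0.78 shift [-1.1 -0.9 -0.6]  twist -0.25 (or 179.75)
```

View pics/w1.png

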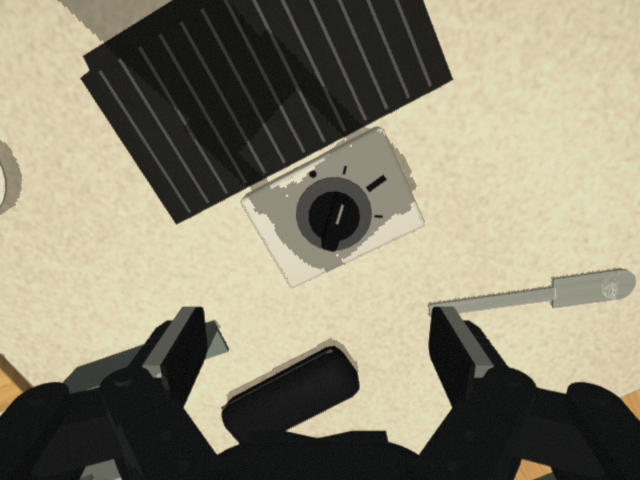

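Run:
```python
from h import *
im=cv2.imread('pics/w1.png');z=cv2.resize(im[150:270,260:420],None,fx=5,fy=5,interpolation=cv2.INTER_CUBIC)
z=np.clip(255*(z/255.)**0.5,0,255).astype(np.uint8)
cv2.imwrite('pics/w1z.png',z)
```

```text
(no output)
```

View pics/w1z.png

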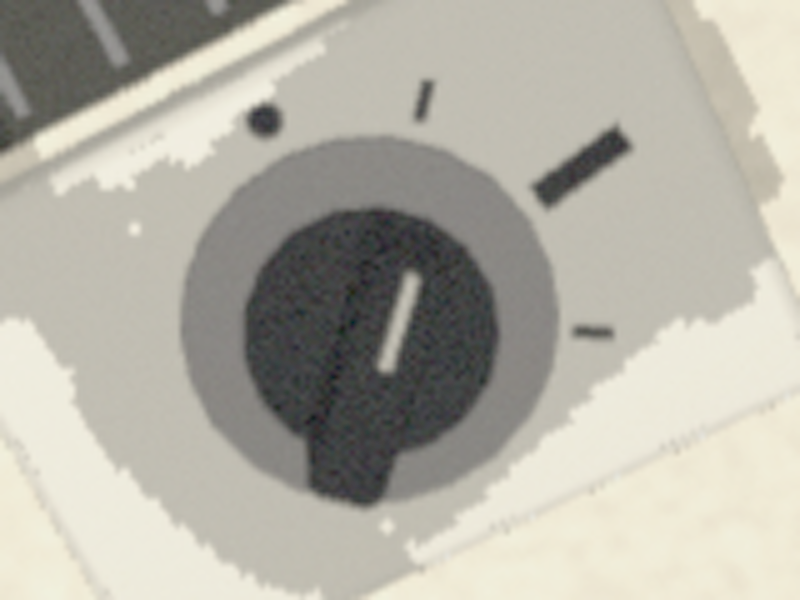

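Run:
```python
from h import *
par=P('wrist'); s=state(); print(s['t'])
q=lambda u,v:(260+u/5,150+v/5)
c=onz(par,q(369,320),.031)[:2]; print('grey',c,'black',onz(par,q(371,333),.044)[:2])
for n,p in dict(dot=(264,120),t7=(425,101),thick=(583,166),t21=(594,332)).items():
    w=onz(par,q(*p),.03)[:2]; print(n,w.round(4),np.degrees(np.arctan2(*(w-c)[::-1])).round(1),np.linalg.norm(w-c)*1000)
a,b=onz(par,q(385,374),.074)[:2],onz(par,q(412,271),.074)[:2]; print('index',a,b,np.degrees(np.arctan2(*(b-a)[::-1])))
w=[onz(par,p,.004)[:2] for p in [(177,223),(452,78)]]; print('pad edge',w)
d=(w[1]-w[0]); print(np.degrees(np.arctan2(*d[::-1])))
go(*c,None,None)
```

```text
4.05
grey [0.59169172 0.19573611] black [0.59067379 0.19613484]
dot [0.5488 0.1977] 177.4 42.951865649282055
t7 [0.5607 0.2252] 136.5 42.725204103952315
thick [0.5861 0.2448] 96.5 49.33080514990531
t21 [0.6157 0.2317] 56.3 43.27813087636316
index [0.59017736 0.19772021] [0.57681734 0.21037549] 136.55173447583076
pad edge [array([0.52551659, 0.04828037]), array([0.54048201, 0.35100621])]
87.16985548503858
pos [0.5695 0.1914 0.2195] yaw 149.77 q6 -0.78 shift [-17.  15.  -0.]
```

The wrist view shows the knob disc at about (334,215). The index line runs from (337,224) to (342,204), close to the 0.7 tick. The dot is at (313,174) and the thick mark at (377,183). I'll align above the knob and take a second view.

```bash
python3 -m pendant '[{"xyz":[-9,8,20],"twist":6.6},{"xyz":[-8,8,20],"twist":6.6},{"xyz":[0,0,15],"twist":0},{"xyz":[0,0,0],"twist":0}]' 0.5;python3 - <<'E'
from h import *
go(0.5912,0.196,0.06,136.8)
im,par=shot('wrist','w2')
z=cv2.resize(im[200:360,210:430],None,fx=3.5,fy=3.5,interpolation=cv2.INTER_CUBIC)
cv2.imwrite('pics/w2z.png',np.clip(255*(z/255.)**0.5,0,255).astype(np.uint8))
E
```

```text
t: 4.45
position: [0.5911, 0.195, 0.1614]
orientation: [[-0.73, 0.684, -0.005], [0.684, 0.73, -0.001], [0.003, -0.005, -1.0]]
ft_force: [0.2, -0.5, -0.5]
grip_width: 0.0425
pos [0.5911 0.195  0.1614] yaw 136.86 q6 -0.56 shift [  0.3   1.2 101.4]  twist 0.06 (or -179.94)
```

View pics/w2z.png

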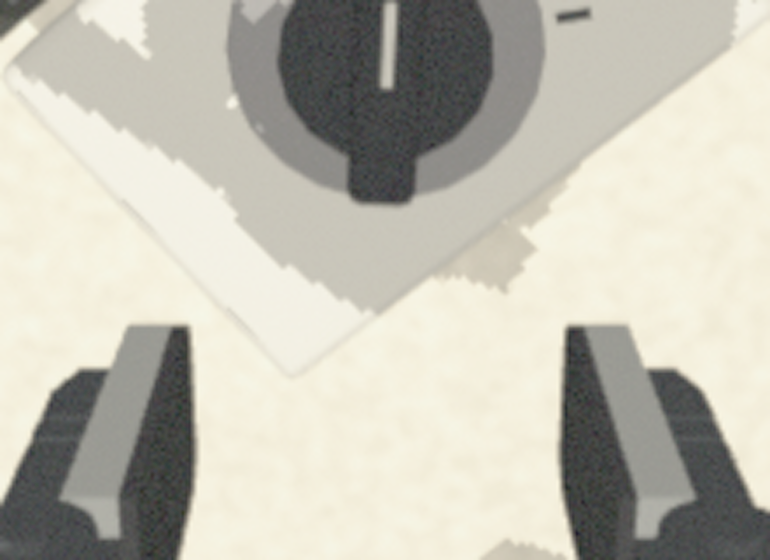

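Run:
```python
from h import *
par=P('wrist'); K,E=par
for z in (.064,.074,.084): print(z,onz(par,(320.6,224.9),z)[:2])
# reconstruct view-1 pose: camera pose relative to tool is fixed
s=state();Tt=np.eye(4);Tt[:3,:3]=s['orientation'];Tt[:3,3]=s['position']
X=np.linalg.inv(Tt)@E; np.save('handeye.npy',X)
R1=np.array([[-0.864,0.504,0],[0.504,0.864,0],[0,0,-1.]]);T1=np.eye(4);T1[:3,:3]=R1;T1[:3,3]=[0.5695,0.1913,0.2194]
print(tri([(par,(320.6,224.9)),((K,T1@X),(337,224.8))]))
```

```text
0.064 [0.59307853 0.19559265]
0.074 [0.59082522 0.19761545]
0.084 [0.58857192 0.19963824]
(array([0.59156356, 0.19691787, 0.06997683]), [np.float64(0.19582191885817937), np.float64(0.19582191885843092)])
```

```bash
python3 -m pendant '[{"xyz":[0,1,25],"twist":0},{"xyz":[0,0,25],"twist":0},{"xyz":[0,0,25],"twist":0},{"xyz":[0,0,15],"twist":0},{"xyz":[0,0,9],"twist":0},{"xyz":[0,0,0],"twist":0}]'; python3 -m pendant '[{"xyz":[0,0,0],"twist":0},{"xyz":[0,0,0],"twist":0},{"xyz":[0,0,0],"twist":0},{"xyz":[0,0,0],"twist":0},{"xyz":[0,0,0],"twist":0}]' 0 30
```

```text
t: 5.1
position: [0.5929, 0.1961, 0.0653]
orientation: [[-0.729, 0.685, -0.001], [0.685, 0.729, -0.0], [0.0, -0.001, -1.0]]
ft_force: [0.1, -0.2, -0.6]
grip_width: 0.0429
t: 5.6
position: [0.5933, 0.1962, 0.0659]
orientation: [[-0.729, 0.685, 0.0], [0.685, 0.729, 0.0], [-0.0, 0.0, -1.0]]
ft_force: [0.2, -0.4, -0.1]
grip_width: -0.0001
```

Run:
```python
from h import *
im,par=shot('wrist','w3')
print(state()['grip_width'])
cv2.imwrite('pics/w3z.png',cv2.resize(im[150:450,150:490],None,fx=2.2,fy=2))
im,_=shot('scene'); cv2.imwrite('pics/s3z.png',cv2.resize(im[80:230,320:520],None,fx=4,fy=4))
```

```text
0.00024337340186639285
```

View pics/w3z.png

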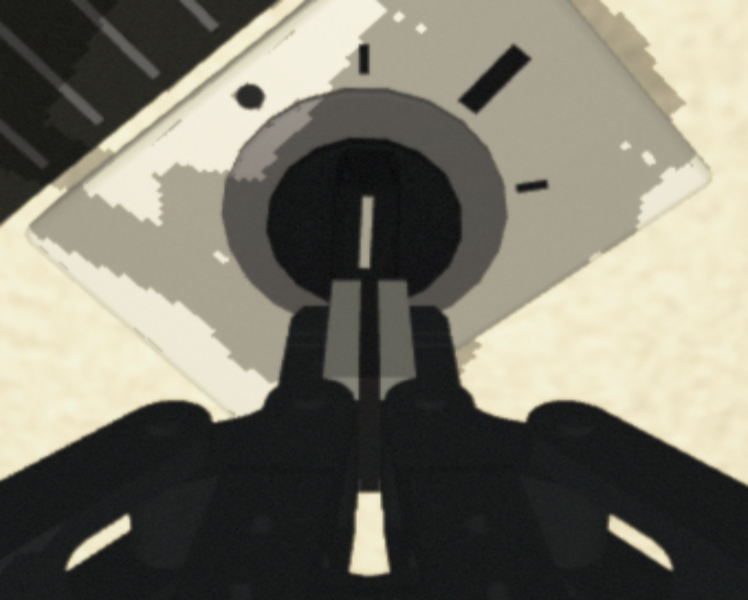

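View pics/s3z.png

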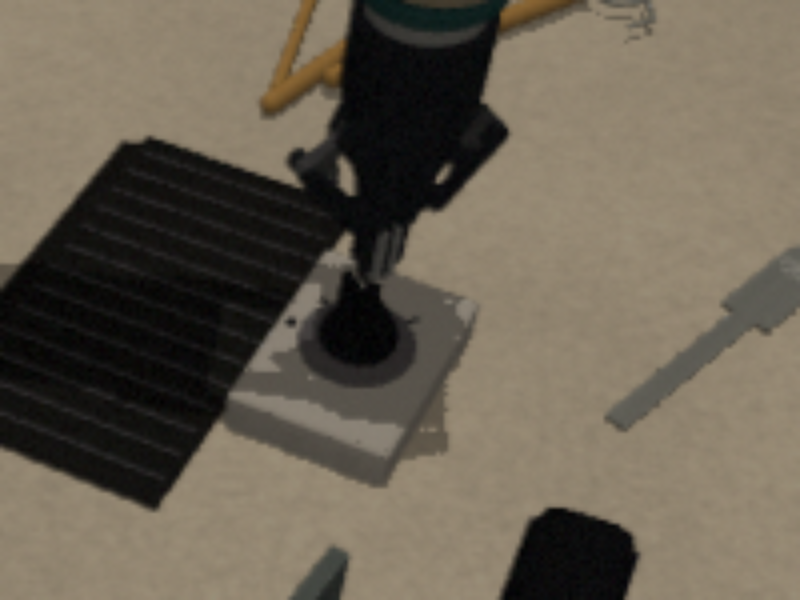

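Run:
```python
from h import *
par=P('wrist');s=state();R=s['orientation'];p=s['position'];print(p,par[1][:3,3])
for t in [(11,0,11),(-11,0,11),(0,0,0),(11,0,-8)]:
    w=p+R@(np.array(t)/1000); uv=proj(par,w); print(t,w.round(4),np.round(uv,1),'zoom',round((uv[0]-150)*2.2),round((uv[1]-150)*2))
print('knob',np.round(proj(par,(0.5912,0.196,0.074)),1))
u=(150+365/2.2,150+268/2)
K=par[0];X=np.load('handeye.npy')
R1=np.array([[-0.864,0.504,0],[0.504,0.864,0],[0,0,-1.]]);T1=np.eye(4);T1[:3,:3]=R1;T1[:3,3]=[0.5695,0.1913,0.2194]
R2=np.array([[-0.73,0.684,-.005],[0.684,0.73,-.001],[.003,-.005,-1.]]);T2=np.eye(4);T2[:3,:3]=R2;T2[:3,3]=[0.5911,0.195,0.1614]
print(tri([(par,u),((K,T1@X),(337,224.8))]),tri([(par,u),((K,T2@X),(320.6,224.9))]))
print(onz(par,u,.074))
```

```text
[0.59320407 0.19612183 0.06563956] [0.53373251 0.25082287 0.23475994]
(11, 0, 11) [0.5852 0.2037 0.0546] [319.1 253.7] zoom 372 207
(-11, 0, 11) [0.6012 0.1886 0.0546] [319.  293.7] zoom 372 287
(0, 0, 0) [0.5932 0.1961 0.0656] [319.2 283.5] zoom 372 267
(11, 0, -8) [0.5852 0.2037 0.0736] [319.3 269. ] zoom 372 238
knob [316.1 288.7]
(array([0.59018725, 0.1972623 , 0.07287225]), [np.float64(0.36329633265382194), np.float64(0.3632963326538276)]) (array([0.58943166, 0.1977602 , 0.07426656]), [np.float64(0.13668563189380287), np.float64(0.13668563189362246)])
[0.58942444 0.19757821 0.074     ]
```

Run:
```python
from h import *
par=P('scene');s=state();R=s['orientation'];p=s['position']
for t in [(11,0,11),(-11,0,11),(0,0,11),(0,0,0),(0,0,-20)]:
    w=p+R@(np.array(t)/1000); uv=proj(par,w); print(t,np.round(uv,1),'zoom',round((uv[0]-320)*4),round((uv[1]-80)*4))
uv=np.array(proj(par,(0.590,0.1975,0.074)));print('knobtop zoom',(uv-[320,80])*4, 'grey',(np.array(proj(par,(0.5912,.196,.03)))-[320,80])*4)
```

```text
(11, 0, 11) [408.6 155.3] zoom 355 301
(-11, 0, 11) [412.8 161.2] zoom 371 325
(0, 0, 11) [410.7 158.2] zoom 363 313
(0, 0, 0) [411.4 154.8] zoom 366 299
(0, 0, -20) [412.7 148.4] zoom 371 274
knobtop zoom [363.48174152 285.57245636] grey [353.62365586 341.87926682]
```

Run:
```python
from h import *
im,_=shot('scene'); z=cv2.resize(im[120:190,380:460],None,fx=9,fy=8,interpolation=cv2.INTER_CUBIC);cv2.imwrite('pics/s4z.png',np.clip(255*(z/255.)**0.5,0,255).astype(np.uint8))
```

```text
(no output)
```

View pics/s4z.png

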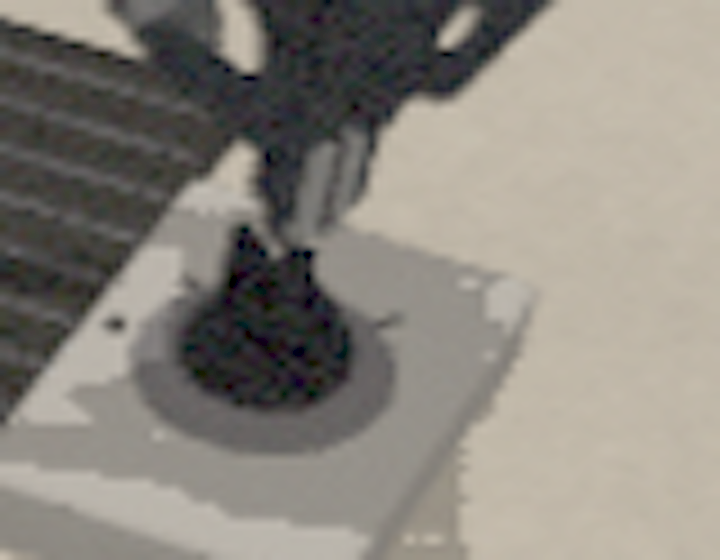

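Run:
```python
from h import *
s=state();R=s['orientation'];p=s['position']
for uv in [(413,149),(412,150),(414,151)]:
    x,e=tri([(P('wrist'),(319,290)),(P('scene'),uv)]); print(x.round(4),np.round(e,1),(R.T@(x-p)*1000).round(1))
print(s['qpos'],p)
```

```text
[0.5918 0.1993 0.0805] [1.7 1.7] [  3.2   1.3 -14.9]
[0.5914 0.1982 0.0783] [0.4 0.4] [  2.7   0.3 -12.7]
[0.5944 0.1981 0.0761] [2.7 2.7] [  0.5   2.2 -10.5]
[ 2.60234946e-01  4.12541069e-01  1.26402242e+00 -9.28647097e-05
  1.46498434e+00 -5.55888588e-01] [0.59320161 0.19611014 0.06560471]
```

```bash
python3 -m pendant '[{"xyz":[0,0,0],"twist":0},{"xyz":[0,0,0],"twist":0},{"xyz":[0,0,0],"twist":0},{"xyz":[0,0,0],"twist":0},{"xyz":[0,0,4],"twist":0},{"xyz":[0,0,4],"twist":0},{"xyz":[0,0,4],"twist":0},{"xyz":[0,0,0],"twist":0}]' 0.4;python3 - <<'E'
from h import *
print(state()['ft_force'],state()['position'])
im,_=shot('scene'); z=cv2.resize(im[120:190,380:460],None,fx=5,fy=5,interpolation=cv2.INTER_CUBIC)
im,_=shot('wrist'); z2=cv2.resize(im[170:345,220:420],None,fx=2,fy=2,interpolation=cv2.INTER_CUBIC)
z=np.hstack([z,z2]);cv2.imwrite('pics/s5z.png',np.clip(255*(z/255.)**0.5,0,255).astype(np.uint8))
E
```

```text
t: 6.55
position: [0.5926, 0.196, 0.0524]
orientation: [[-0.729, 0.685, -0.002], [0.685, 0.729, -0.001], [0.001, -0.002, -1.0]]
ft_force: [0.0, 0.1, -0.3]
grip_width: 0.0338
[ 0.01605964  0.07710219 -0.31428082] [0.59263302 0.19595847 0.05242688]
```

View pics/s5z.png

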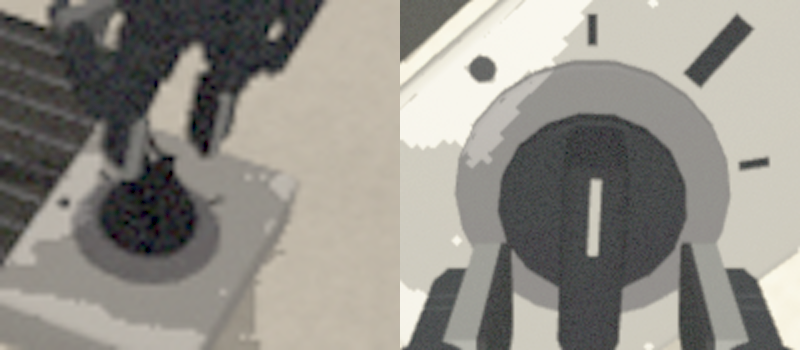

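```bash
python3 -m pendant '[{"xyz":[0,0,2],"twist":0},{"xyz":[0,0,0],"twist":0},{"xyz":[0,0,0],"twist":0},{"xyz":[0,0,0],"twist":0},{"xyz":[0,0,0],"twist":0},{"xyz":[0,0,0],"twist":0}]' 0 30
```

```text
t: 7.25
position: [0.5932, 0.1961, 0.0517]
orientation: [[-0.729, 0.685, 0.0], [0.685, 0.729, -0.0], [-0.0, 0.0, -1.0]]
ft_force: [0.3, -0.3, 0.1]
grip_width: 0.0
```

Run:
```python
from h import *
im,_=shot('scene'); z=cv2.resize(im[120:190,380:460],None,fx=5,fy=5,interpolation=cv2.INTER_CUBIC)
im,_=shot('wrist','w6'); z2=cv2.resize(im[170:345,220:420],None,fx=2,fy=2,interpolation=cv2.INTER_CUBIC)
z=np.hstack([z,z2]);cv2.imwrite('pics/s6z.png',np.clip(255*(z/255.)**0.5,0,255).astype(np.uint8))
im,_=shot('top');cv2.imwrite('pics/t6z.png',cv2.resize(im[180:260,150:280],None,fx=6,fy=6,interpolation=cv2.INTER_CUBIC))
```

```text
(no output)
```

View pics/s6z.png

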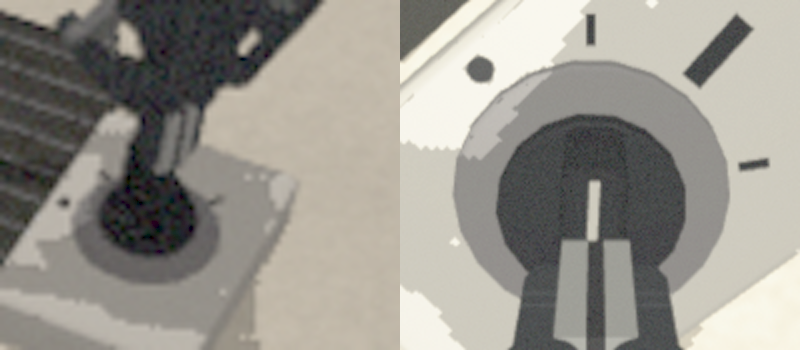

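View pics/t6z.png

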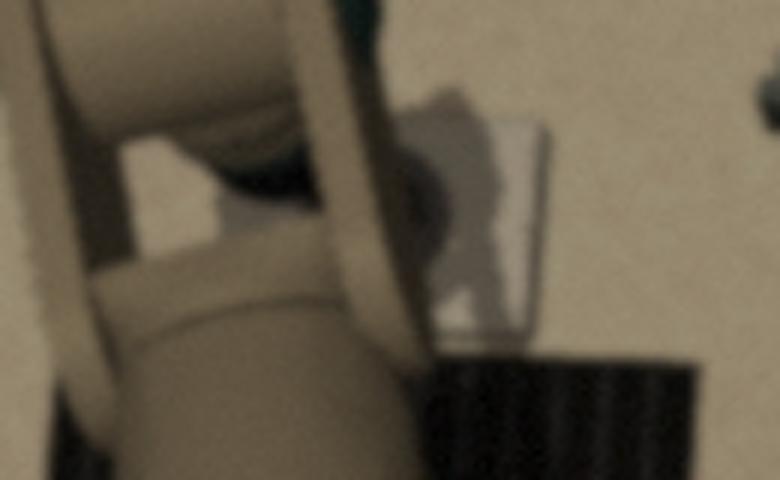

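```bash
for i in 1; do python3 -m pendant '[{"xyz":[0,0,2],"twist":0},{"xyz":[0,0,2],"twist":0},{"xyz":[0,0,0],"twist":0}]'; done | egrep 'pos|ft'; python3 -m pendant '[{"xyz":[0,0,2],"twist":0},{"xyz":[0,0,2],"twist":0},{"xyz":[0,0,0],"twist":0}]' | egrep 'pos|ft'
```

```text
position: [0.5934, 0.1962, 0.0484]
ft_force: [-2.0, -0.6, 4.0]
position: [0.594, 0.1963, 0.0482]
ft_force: [-10.7, -3.7, 23.2]
```

```bash
python3 -m pendant '[{"xyz":[0,0,-10],"twist":0},{"xyz":[0,0,0],"twist":0},{"xyz":[0,0,0],"twist":0},{"xyz":[0,0,0],"twist":0},{"xyz":[0,0,0],"twist":0}]' 0.4 | egrep 'pos|ft|grip';  python3 -m pendant '[{"xyz":[0,0,3],"twist":0},{"xyz":[0,0,3],"twist":0},{"xyz":[0,0,3],"twist":0},{"xyz":[0,0,3],"twist":0},{"xyz":[0,0,0],"twist":0}]' | egrep 'pos|ft'
python3 - <<'E'
from h import *
im,_=shot('scene'); z=cv2.resize(im[120:190,380:460],None,fx=5,fy=5,interpolation=cv2.INTER_CUBIC)
im,_=shot('wrist','w7'); z2=cv2.resize(im[170:345,220:420],None,fx=2,fy=2,interpolation=cv2.INTER_CUBIC)
z=np.hstack([z,z2]);cv2.imwrite('pics/s7z.png',np.clip(255*(z/255.)**0.5,0,255).astype(np.uint8))
E
```

```text
position: [0.5928, 0.196, 0.0526]
ft_force: [0.4, -0.6, 0.5]
grip_width: 0.0341
position: [0.5928, 0.196, 0.0408]
ft_force: [-0.1, 0.2, -0.3]
```

View pics/s7z.png

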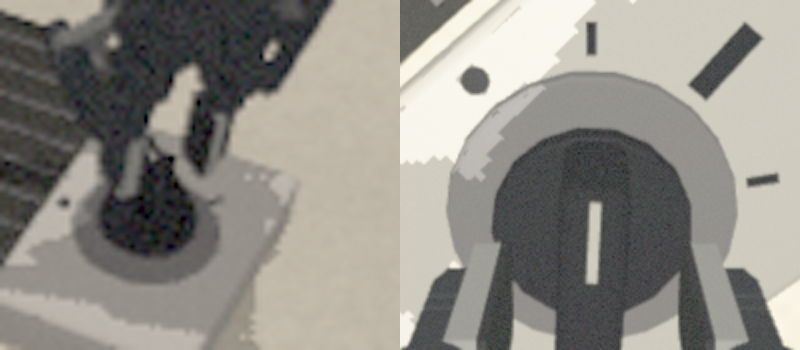

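```bash
python3 -m pendant '[{"xyz":[0,0,3],"twist":0},{"xyz":[0,0,3],"twist":0},{"xyz":[0,0,3],"twist":0},{"xyz":[0,0,2],"twist":0},{"xyz":[0,0,0],"twist":0}]' | egrep 'pos|ft'
python3 -m pendant '[{"xyz":[0,0,0],"twist":0},{"xyz":[0,0,0],"twist":0},{"xyz":[0,0,0],"twist":0},{"xyz":[0,0,0],"twist":0},{"xyz":[0,0,0],"twist":0}]' 0 30
```

```text
position: [0.5929, 0.196, 0.03]
ft_force: [1.3, 0.0, -0.7]
t: 10.1
position: [0.5927, 0.1952, 0.0308]
orientation: [[-0.728, 0.685, -0.001], [0.685, 0.728, -0.002], [-0.0, -0.002, -1.0]]
ft_force: [-4.0, -4.5, 3.0]
grip_width: 0.0131
```

```bash
python3 -m pendant '[{"xyz":[0,0,0],"twist":-6.5},{"xyz":[0,0,0],"twist":-6.5},{"xyz":[0,0,0],"twist":-6.5},{"xyz":[0,0,0],"twist":-6.5},{"xyz":[0,0,0],"twist":-6.5},{"xyz":[0,0,0],"twist":-6},{"xyz":[0,0,0],"twist":0},{"xyz":[0,0,0],"twist":0}]' 
python3 -m pendant '[{"xyz":[0,0,0],"twist":0},{"xyz":[0,0,0],"twist":0},{"xyz":[0,0,0],"twist":0},{"xyz":[0,0,-15],"twist":0},{"xyz":[0,0,-20],"twist":0},{"xyz":[0,0,-30],"twist":0},{"xyz":[0,0,-40],"twist":0},{"xyz":[0,0,-40],"twist":0},{"xyz":[0,0,0],"twist":0}]' 0.5
python3 - <<'E'
from h import *
im,par=shot('wrist','w8')
print(yaw())
E
```

```text
t: 10.9
position: [0.5928, 0.1956, 0.0309]
orientation: [[-0.996, 0.086, -0.001], [0.086, 0.996, -0.001], [0.001, -0.001, -1.0]]
ft_force: [-3.8, -3.9, 3.8]
grip_width: 0.0134
t: 11.8
position: [0.5959, 0.197, 0.1849]
orientation: [[-0.996, 0.083, 0.013], [0.083, 0.997, 0.004], [-0.013, 0.005, -1.0]]
ft_force: [0.2, 0.0, 1.4]
grip_width: 0.0428
175.24692923169
```

View pics/w8.png

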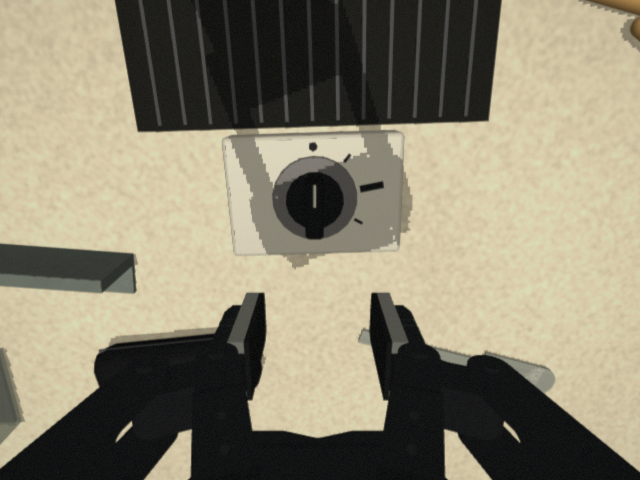

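Run:
```python
from h import *
go(0.50,-0.36,0.25,88)
```

```text
pos [0.5949 0.1967 0.1811] yaw 175.25 q6 -1.23 shift [  47.9 -562.4  -70.9]  twist 87.25 (or -92.75)
```

```bash
python3 -m pendant '[{"xyz":[4,-40,-8],"twist":0},{"xyz":[4,-40,-8],"twist":0},{"xyz":[4,-40,-8],"twist":0},{"xyz":[4,-40,-8],"twist":0},{"xyz":[4,-40,-8],"twist":0},{"xyz":[4,-40,-8],"twist":0},{"xyz":[4,-40,-8],"twist":0},{"xyz":[4,-40,-8],"twist":0},{"xyz":[4,-40,-7],"twist":0},{"xyz":[4,-40,0],"twist":0}]' 1 | grep pos; python3 -m pendant '[{"xyz":[3,-40,0],"twist":0},{"xyz":[3,-40,0],"twist":0},{"xyz":[3,-40,0],"twist":0},{"xyz":[0,-42,0],"twist":0}]' | grep pos;  python3 -m pendant '[{"xyz":[0,0,0],"twist":8.5},{"xyz":[0,0,0],"twist":8.5},{"xyz":[0,0,0],"twist":8.5},{"xyz":[0,0,0],"twist":8.5},{"xyz":[0,0,0],"twist":8.5},{"xyz":[0,0,0],"twist":8.5},{"xyz":[0,0,0],"twist":8.5},{"xyz":[0,0,0],"twist":8.5},{"xyz":[0,0,0],"twist":8.5},{"xyz":[0,0,0],"twist":8.5}]' | grep pos; python3 -m pendant '[{"xyz":[0,0,0],"twist":2.2},{"xyz":[0,0,0],"twist":0}]'
python3 - <<'E'
from h import *
shot('wrist','w9')
E
```

```text
position: [0.5198, -0.2007, 0.2475]
position: [0.4972, -0.3611, 0.2463]
position: [0.4977, -0.3597, 0.246]
t: 14.45
position: [0.4977, -0.3597, 0.246]
orientation: [[0.034, 0.999, -0.001], [0.999, -0.034, 0.001], [0.001, -0.001, -1.0]]
ft_force: [0.2, 0.3, -0.3]
grip_width: 0.0851
```

View pics/w9.png

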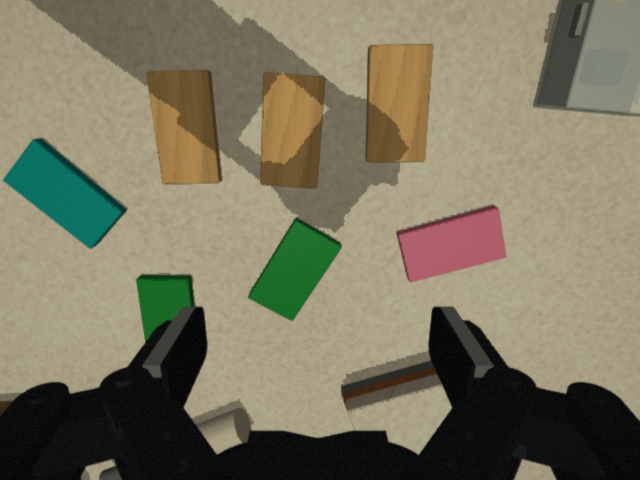

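```bash
cat >> h.py <<'E'
def plates(n='wrist',name=None,z=0.014,amin=300,amax=40000):
    im,par=shot(n,name); out=[]
    for c in blobs(wood(im),amin,amax):
        r=rect_on(par,c,z)
        if 90<r[1]<130 and 45<r[2]<80:
            ctr=cv2.minAreaRect(c)[0]; out.append((ctr,r)); print(n,np.round(ctr,1),'xy',r[0].round(4),'L %.1f W %.1f yaw %.1f'%r[1:])
    return out,par
E
python3 - <<'E'
from h import *
w,pw=plates('wrist'); s,ps=plates('scene')
for a,ra in w:
    b=min(s,key=lambda q:np.linalg.norm(q[1][0]-ra[0]))[0]; print(tri([(pw,a),(ps,b)]))
im,_=shot('wrist'); m=wood(im); cv2.imwrite('pics/m.png',m)
E
```

```text
wrist [290.1 129.8] xy [ 0.4719 -0.304 ] L 109.4 W 59.6 yaw 83.9
wrist [183.6 126.3] xy [ 0.3659 -0.2971] L 109.4 W 61.6 yaw 89.2
wrist [398.6 102.5] xy [ 0.5775 -0.2817] L 109.0 W 60.7 yaw 88.7
scene [314.8 329.6] xy [ 0.5808 -0.2853] L 113.7 W 61.6 yaw 88.7
scene [261.7 316.6] xy [ 0.4752 -0.3073] L 112.7 W 63.9 yaw 83.9
scene [218.4 292.7] xy [ 0.3691 -0.3   ] L 111.9 W 64.7 yaw 89.4
(array([ 0.46967048, -0.30243972, -0.00130267]), [np.float64(0.2738066928105397), np.float64(0.2738066928105866)])
(array([ 0.36013758, -0.29508028, -0.00216342]), [np.float64(0.6232772481267518), np.float64(0.6232772481268672)])
(array([ 0.5792143 , -0.28062644,  0.00289503]), [np.float64(2.1783427628561314), np.float64(2.1783427628559564)])
```

Run:
```python
from h import *
go(0.5765,-0.3237,0.03,88.7)
```

```text
pos [ 0.4979 -0.3598  0.2464] yaw 88.12 q6 -0.65 shift [ 38.6  77.5 216.4]  twist -0.58 (or 179.42)
```

```bash
python3 -m pendant '[{"xyz":[13,26,10],"twist":-0.6},{"xyz":[13,26,10],"twist":0},{"xyz":[13,26,20],"twist":0},{"xyz":[0,0,40],"twist":0},{"xyz":[0,0,40],"twist":0},{"xyz":[0,0,40],"twist":0},{"xyz":[0,0,30],"twist":0},{"xyz":[0,0,20],"twist":0},{"xyz":[0,0,6],"twist":0},{"xyz":[0,0,0],"twist":0}]' 0.86
python3 - <<'E'
from h import *
go(0.5765,-0.3237,-0.02,88.7)
shot('wrist','w10')
E
```

```text
t: 15.65
position: [0.5766, -0.3228, 0.03]
orientation: [[0.023, 1.0, -0.001], [1.0, -0.023, 0.001], [0.001, -0.001, -1.0]]
ft_force: [0.2, 0.1, 0.4]
grip_width: 0.0736
pos [ 0.5766 -0.3228  0.03  ] yaw 88.69 q6 -0.54 shift [-1. -0. 50.]  twist -0.01 (or 179.99)
```

View pics/w10.png

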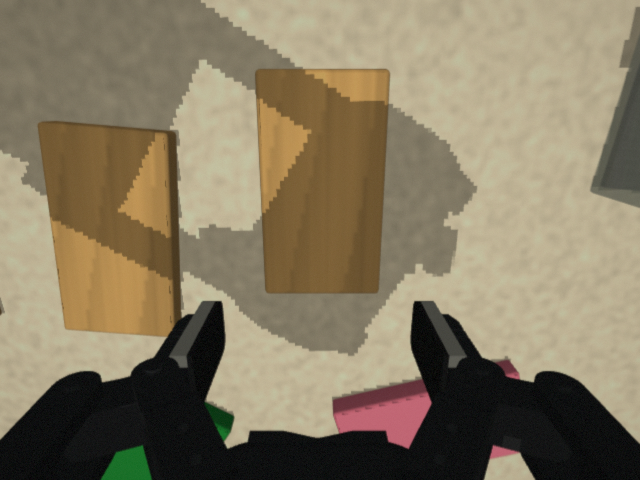

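```bash
python3 - <<'E'
from h import *
X=np.load('handeye.npy');K=P('wrist')[0]
T=np.eye(4);T[:3,:3]=[[0.034,0.999,-0.001],[0.999,-0.034,0.001],[0.001,-0.001,-1]];T[:3,3]=[0.4977,-0.3597,0.246]
par=(K,T@X)
for uv in [(398,232),(497,207),(506,257),(410,281),(299,218),(341,244),(292,320),(250,297)]: print(uv,onz(par,uv,.014)[:2].round(4))
E
python3 -m pendant '[{"xyz":[-1,0,10],"twist":0},{"xyz":[0,0,10],"twist":0},{"xyz":[0,0,10],"twist":0},{"xyz":[0,0,8],"twist":0},{"xyz":[0,0,4],"twist":0},{"xyz":[0,0,0],"twist":0}]'
```

```text
(398, 232) [ 0.5824 -0.4116]
(497, 207) [ 0.6867 -0.3872]
(506, 257) [ 0.7029 -0.4448]
(410, 281) [ 0.5978 -0.4704]
(299, 218) [ 0.4758 -0.3922]
(341, 244) [ 0.5204 -0.4233]
(292, 320) [ 0.4616 -0.516 ]
(250, 297) [ 0.415  -0.4845]
t: 16.3
position: [0.5765, -0.3237, -0.0124]
orientation: [[0.023, 1.0, -0.001], [1.0, -0.023, 0.001], [0.001, -0.001, -1.0]]
ft_force: [-0.2, -0.1, -0.2]
grip_width: 0.0736
```

```bash
python3 -m pendant '[{"xyz":[0,0,4],"twist":0},{"xyz":[0,0,4],"twist":0},{"xyz":[0,0,2],"twist":0},{"xyz":[0,0,0],"twist":0}]'|egrep 'pos|ft';python3 -m pendant '[{"xyz":[0,0,2],"twist":0},{"xyz":[0,0,2],"twist":0},{"xyz":[0,0,2],"twist":0},{"xyz":[0,0,0],"twist":0}]'|egrep 'pos|ft'
python3 - <<'E'
from h import *
print(state()['ft_force'])
shot('wrist','w11')
E
```

```text
position: [0.5767, -0.3239, -0.0218]
ft_force: [0.1, 0.4, 0.6]
position: [0.5767, -0.3239, -0.0278]
ft_force: [-0.1, 0.4, 0.2]
[-0.1437382   0.41704914  0.17922231]
```

View pics/w11.png

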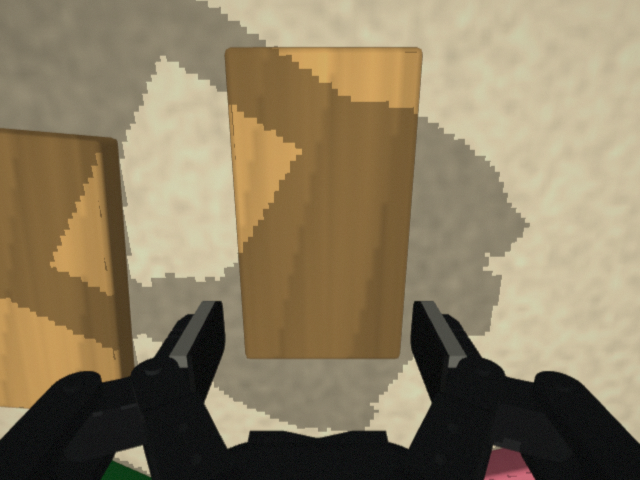

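```bash
python3 -m pendant '[{"xyz":[0,0,0],"twist":0},{"xyz":[0,0,0],"twist":0},{"xyz":[0,0,0],"twist":0},{"xyz":[0,0,0],"twist":0}]' 0 20; python3 -m pendant '[{"xyz":[0,0,-10],"twist":0},{"xyz":[0,0,-10],"twist":0},{"xyz":[0,0,-10],"twist":0},{"xyz":[0,0,-10],"twist":0},{"xyz":[0,0,-10],"twist":0},{"xyz":[0,0,-10],"twist":0},{"xyz":[0,0,-10],"twist":0},{"xyz":[0,0,-10],"twist":0},{"xyz":[0,0,-10],"twist":0},{"xyz":[0,0,0],"twist":0}]'
python3 - <<'E'
from h import *
im,_=shot('wrist'); im2,_=shot('scene','s12'); cv2.imwrite('pics/w12.png',np.hstack([cv2.resize(im,(400,300)),cv2.resize(im2[200:420,150:450],(400,300))]))
E
```

```text
t: 17.55
position: [0.5771, -0.3241, -0.0271]
orientation: [[0.023, 1.0, 0.0], [1.0, -0.023, -0.0], [-0.0, 0.0, -1.0]]
ft_force: [0.1, 0.3, 1.2]
grip_width: 0.0594
t: 18.55
position: [0.5778, -0.3246, 0.0649]
orientation: [[0.023, 1.0, 0.003], [1.0, -0.023, -0.002], [-0.002, 0.003, -1.0]]
ft_force: [1.1, -0.0, -0.7]
grip_width: 0.0592
```

View pics/w12.png

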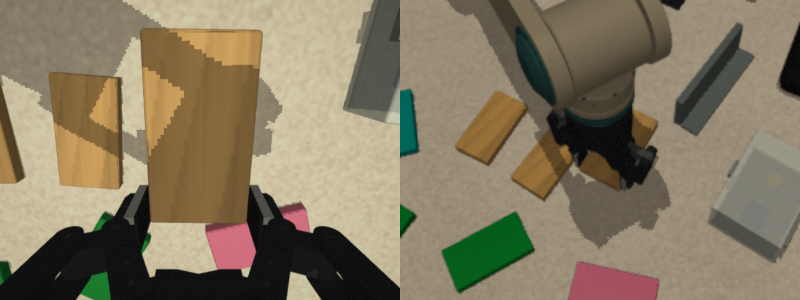

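Run:
```python
from h import *
go(0.4815,-0.054,0.07,-8.5)
```

```text
pos [ 0.577  -0.324   0.0627] yaw 88.66 q6 -0.54 shift [ 267.7 -101.7   -7.4]  twist -82.84 (or 97.16)
```

```bash
python3 -m pendant '[{"xyz":[15,-6,-5],"twist":0},{"xyz":[28,-11,-5],"twist":0},{"xyz":[32,-12,0],"twist":0},{"xyz":[32,-12,0],"twist":0},{"xyz":[32,-12,0],"twist":0},{"xyz":[32,-12,0],"twist":0},{"xyz":[32,-12,0],"twist":0},{"xyz":[30,-11,0],"twist":0},{"xyz":[22,-8,0],"twist":0},{"xyz":[12,-5,0],"twist":0}]'|grep pos; python3 -m pendant '[{"xyz":[0,0,0],"twist":5},{"xyz":[0,0,0],"twist":8},{"xyz":[0,0,0],"twist":8},{"xyz":[0,0,0],"twist":8},{"xyz":[0,0,0],"twist":8},{"xyz":[0,0,0],"twist":8},{"xyz":[0,0,0],"twist":8},{"xyz":[0,0,0],"twist":8},{"xyz":[0,0,0],"twist":8},{"xyz":[0,0,0],"twist":8}]'|grep pos; python3 -m pendant '[{"xyz":[0,0,0],"twist":8},{"xyz":[0,0,0],"twist":8},{"xyz":[0,0,0],"twist":4.2},{"xyz":[0,0,0],"twist":0}]'
python3 - <<'E'
from h import *
go(0.4815,-0.054,0.07,-8.5)
im,_=shot('wrist','w13')
E
```

```text
position: [0.4813, -0.0532, 0.072]
position: [0.482, -0.0552, 0.0722]
t: 21.05
position: [0.4821, -0.0551, 0.0722]
orientation: [[0.989, -0.149, -0.001], [-0.149, -0.989, -0.0], [-0.001, 0.0, -1.0]]
ft_force: [0.5, -0.1, -0.7]
grip_width: 0.0596
pos [ 0.4821 -0.0551  0.0722] yaw -8.59 q6 1.53 shift [-0.7 -1.   2.2]  twist -0.09 (or 179.91)
```

View pics/w13.png

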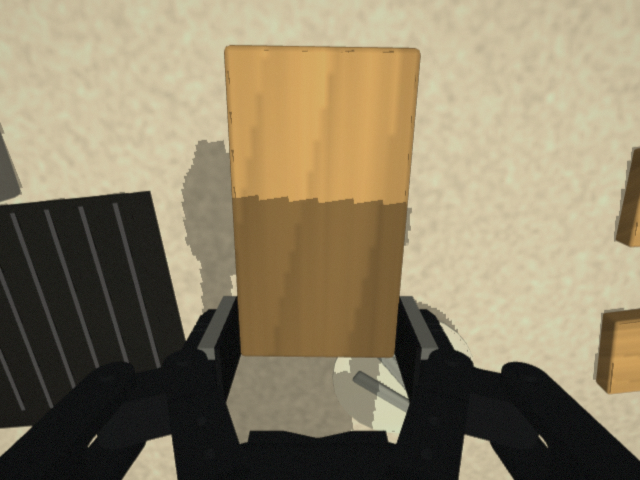

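Run:
```python
from h import *
im,_=shot('scene'); z=cv2.resize(im[200:310,330:440],None,fx=5,fy=5,interpolation=cv2.INTER_CUBIC);cv2.imwrite('pics/s14.png',z)
im,_=shot('top'); z=cv2.resize(im[170:240,250:370],None,fx=6,fy=6,interpolation=cv2.INTER_CUBIC);cv2.imwrite('pics/t14.png',z)
```

```text
(no output)
```

View pics/s14.png

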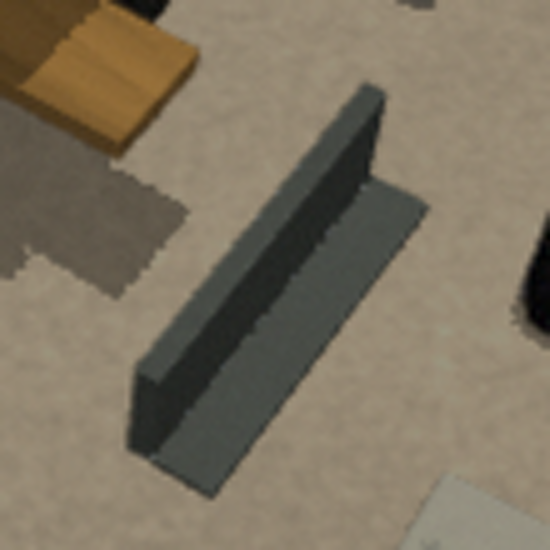

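View pics/t14.png

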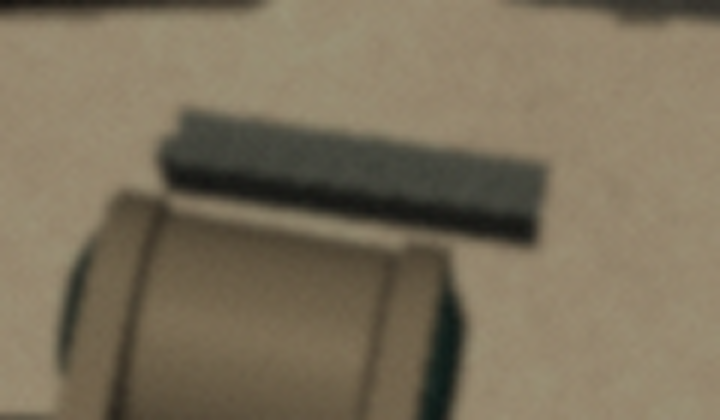

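Run:
```python
from h import *
S=P('scene');T=P('top')
s=lambda u,v:(330+u/5,200+v/5); t=lambda u,v:(250+u/6,170+v/6)
print('S top front', [onz(S,s(*p),.062)[:2].round(4) for p in [(136,366),(366,84)]], 'bottom', onz(S,s(128,447),0)[:2].round(4))
print('T top front', [onz(T,t(*p),.062)[:2].round(4) for p in [(170,163),(540,213)]], 'bot',[onz(T,t(*p),0)[:2].round(4) for p in [(170,190),(535,243)]])
print(tri([(S,s(366,84)),(T,t(170,163))]),tri([(S,s(136,366)),(T,t(540,213))]))
```

```text
S top front [array([ 0.6114, -0.1633]), array([0.6418, 0.0108])] bottom [ 0.6116 -0.1632]
T top front [array([0.6342, 0.0074]), array([ 0.6087, -0.1633])] bot [array([0.6378, 0.013 ]), array([ 0.6098, -0.1627])]
(array([0.63836179, 0.00968341, 0.05994512]), [np.float64(4.002385429689279), np.float64(4.002385429689243)]) (array([ 0.61012007, -0.16276907,  0.05987347]), [np.float64(1.0441162848990317), np.float64(1.0441162848990138)])
```

```bash
python3 -m pendant '[{"xyz":[6,0,20],"twist":0.5},{"xyz":[8,0,20],"twist":0},{"xyz":[9,0,20],"twist":0},{"xyz":[9,0,17],"twist":0},{"xyz":[4,0,12],"twist":0},{"xyz":[0,0,6],"twist":0},{"xyz":[0,0,0],"twist":0},{"xyz":[0,0,0],"twist":0}]'
python3 - <<'E'
from h import *
p=state()['position'];F=np.array([.6245,-.076]);a=np.radians(-9.1);d=p[:2]-F
print((d@[np.cos(a),np.sin(a)]*1000).round(1),(d@[-np.sin(a),np.cos(a)]*1000).round(1),'H',p[2]*1000+27.1)
shot('wrist','w15'); im,_=shot('scene'); cv2.imwrite('pics/s15.png',cv2.resize(im[130:310,270:450],None,fx=3,fy=3))
E
```

```text
t: 22.0
position: [0.5179, -0.0604, -0.0217]
orientation: [[0.988, -0.157, 0.001], [-0.157, -0.988, -0.0], [0.001, 0.0, -1.0]]
ft_force: [0.1, -0.5, -0.8]
grip_width: 0.0592
-107.7 -1.5 H 5.359000767188011
```

View pics/w15.png

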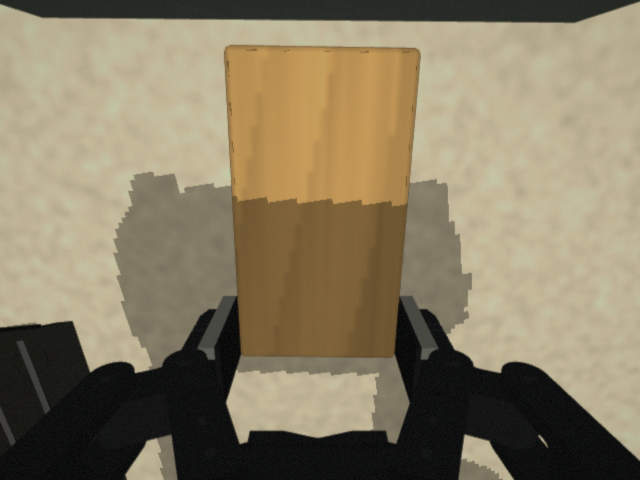

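View pics/s15.png

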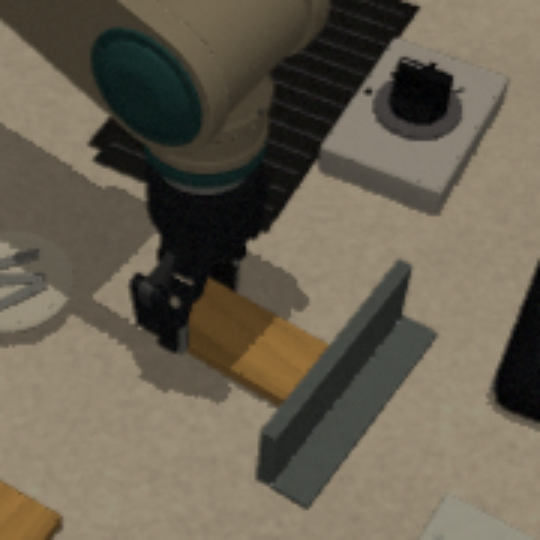

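```bash
python3 -m pendant '[{"xyz":[3,0,3],"twist":0},{"xyz":[4,0,1],"twist":0},{"xyz":[2,0,0],"twist":0},{"xyz":[2,0,-10],"twist":0},{"xyz":[3,0,-12],"twist":0},{"xyz":[4,0,-12],"twist":0},{"xyz":[5,0,-11],"twist":0},{"xyz":[7,0,-10],"twist":0},{"xyz":[8,0,-9],"twist":0},{"xyz":[0,0,0],"twist":0}]'
python3 - <<'E'
from h import *
p=state()['position'];F=np.array([.6245,-.076]);a=np.radians(-9.1);d=p[:2]-F
print((d@[np.cos(a),np.sin(a)]*1000).round(1),(d@[-np.sin(a),np.cos(a)]*1000).round(1),'H',p[2]*1000+27.1)
im2,_=shot('wrist'); im,_=shot('scene'); cv2.imwrite('pics/s16.png',np.hstack([cv2.resize(im[130:310,270:450],(360,360)),cv2.resize(im2,(440,360))]))
E
```

```text
t: 23.1
position: [0.5564, -0.0666, 0.0401]
orientation: [[0.988, -0.157, 0.002], [-0.157, -0.988, -0.001], [0.002, 0.0, -1.0]]
ft_force: [-3.6, 1.3, 0.8]
grip_width: 0.0592
-68.8 -1.5 H 67.24152535546226
```

View pics/s16.png

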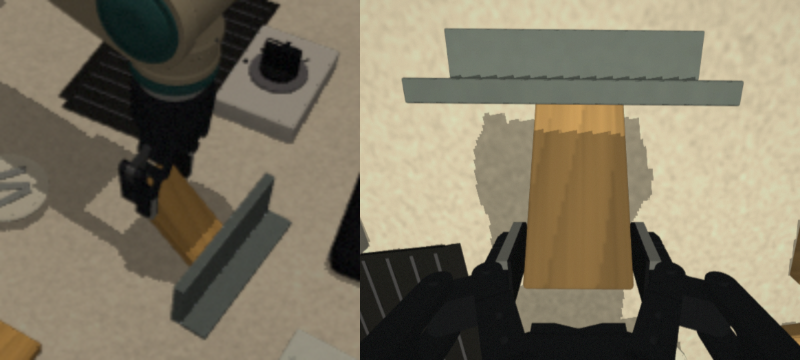

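```bash
python3 -m pendant '[{"xyz":[7,0,-7],"twist":0},{"xyz":[8,0,-6],"twist":0},{"xyz":[10,0,-5],"twist":0},{"xyz":[11,0,-3],"twist":0},{"xyz":[9,0,-2],"twist":0},{"xyz":[7,0,0],"twist":0},{"xyz":[0,0,0],"twist":0}]'
python3 - <<'E'
from h import *
p=state()['position'];F=np.array([.6245,-.076]);a=np.radians(-9.1);d=p[:2]-F
print((d@[np.cos(a),np.sin(a)]*1000).round(1),(d@[-np.sin(a),np.cos(a)]*1000).round(1),'H',p[2]*1000+27.1)
im2,_=shot('wrist'); im,_=shot('scene'); cv2.imwrite('pics/s17.png',np.hstack([cv2.resize(im[130:310,270:450],(360,360)),cv2.resize(im2,(440,360))]))
E
```

```text
t: 23.9
position: [0.6074, -0.0746, 0.0607]
orientation: [[0.988, -0.157, 0.001], [-0.157, -0.988, -0.0], [0.001, 0.0, -1.0]]
ft_force: [-0.4, 0.2, -0.3]
grip_width: 0.0593
-17.1 -1.3 H 87.78749276683786
```

View pics/s17.png

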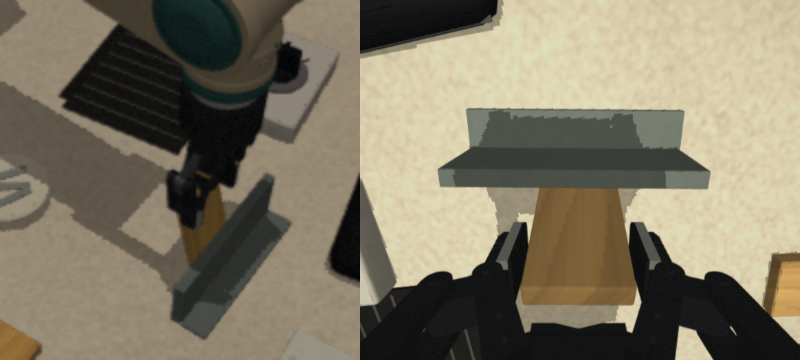

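```bash
python3 -m pendant '[{"xyz":[0,0,-8],"twist":0},{"xyz":[4,0,-8],"twist":0},{"xyz":[8,0,0],"twist":0},{"xyz":[9,0,0],"twist":0},{"xyz":[9,0,0],"twist":0},{"xyz":[9,0,0],"twist":0},{"xyz":[9,0,0],"twist":0},{"xyz":[9,0,0],"twist":0},{"xyz":[6,0,0],"twist":0},{"xyz":[0,0,0],"twist":0}]'
python3 - <<'E'
from h import *
p=state()['position'];F=np.array([.6245,-.076]);a=np.radians(-9.1);d=p[:2]-F
print((d@[np.cos(a),np.sin(a)]*1000).round(1),(d@[-np.sin(a),np.cos(a)]*1000).round(1),'H',p[2]*1000+27.1)
im2,_=shot('wrist'); im,_=shot('scene'); cv2.imwrite('pics/s18.png',np.hstack([cv2.resize(im[130:310,270:450],(360,360)),cv2.resize(im2,(440,360))]))
E
```

```text
t: 25.0
position: [0.6697, -0.0845, 0.0768]
orientation: [[0.988, -0.157, 0.001], [-0.157, -0.988, -0.0], [0.001, 0.0, -1.0]]
ft_force: [0.7, 0.6, -0.3]
grip_width: 0.0108
46.0 -1.3 H 103.86559029337428
```

View pics/s18.png

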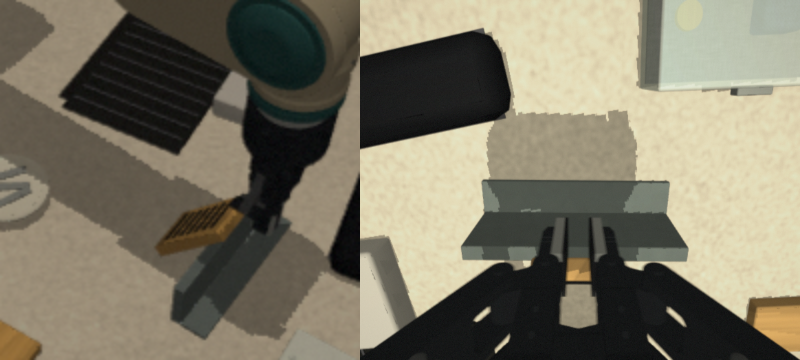

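```bash
python3 -m pendant '[{"xyz":[0,0,-20],"twist":0},{"xyz":[0,0,-30],"twist":0},{"xyz":[0,0,-30],"twist":0},{"xyz":[0,0,0],"twist":0},{"xyz":[0,0,0],"twist":0}]' 0.5
python3 - <<'E'
from h import *
im2,_=shot('wrist','w19'); im,_=shot('scene'); cv2.imwrite('pics/s19.png',np.hstack([cv2.resize(im[130:310,270:450],(360,360)),cv2.resize(im2,(440,360))]))
E
```

```text
t: 25.6
position: [0.669, -0.0844, 0.1576]
orientation: [[0.988, -0.157, 0.002], [-0.157, -0.988, -0.0], [0.002, 0.0, -1.0]]
ft_force: [0.6, 0.2, -1.2]
grip_width: 0.0424
```

View pics/s19.png

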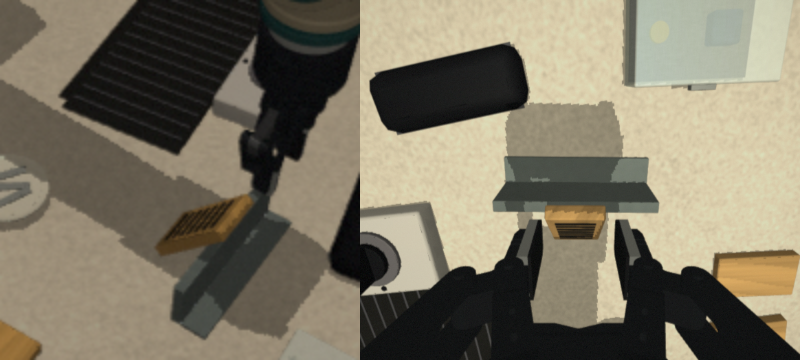

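```bash
python3 -m pendant '[{"xyz":[-20,0,-10],"twist":0},{"xyz":[-30,0,0],"twist":0},{"xyz":[-30,0,0],"twist":0},{"xyz":[-20,0,0],"twist":0},{"xyz":[0,0,0],"twist":0}]' 1|grep pos
python3 - <<'E'
from h import *
im2,_=shot('wrist','w20'); im,_=shot('scene','s20'); cv2.imwrite('pics/c20.png',cv2.resize(im[180:310,320:450],None,fx=4.5,fy=4.5,interpolation=cv2.INTER_CUBIC))
np.save('t20.npy',P('wrist')[1])
E
```

```text
position: [0.568, -0.0682, 0.1655]
```

View pics/w20.png

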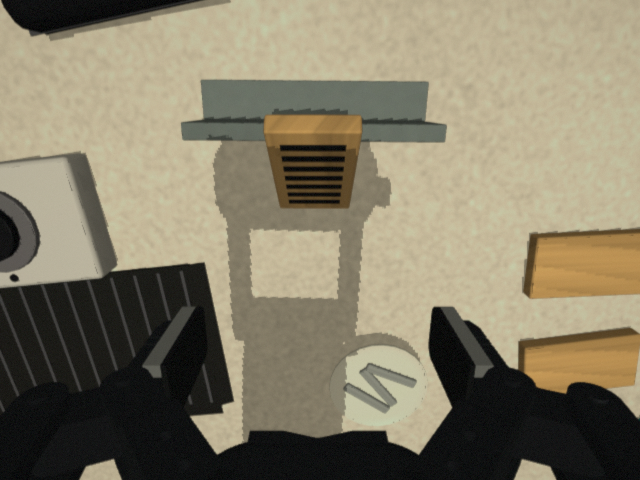

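View pics/c20.png

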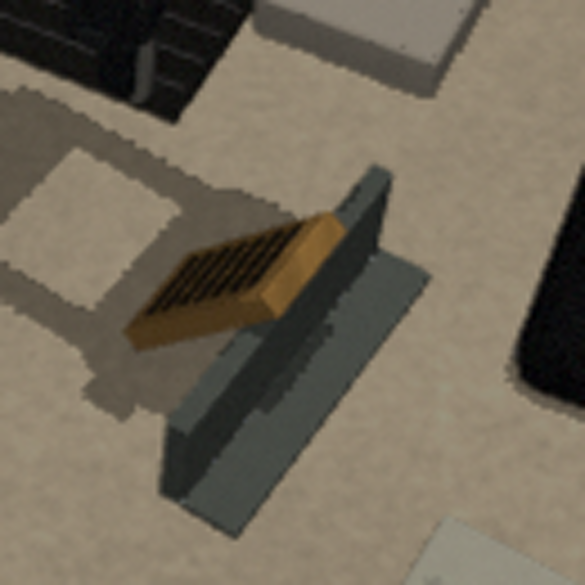

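```bash
cat >> h.py <<'E'
F=np.array([.6245,-.076]);_a=np.radians(-9.1)
EX=np.array([np.cos(_a),np.sin(_a)]);EY=np.array([-np.sin(_a),np.cos(_a)])
def ff(x): d=np.asarray(x)[:2]-F; return np.round([d@EX*1000,d@EY*1000],1)
def fw(xp,yp): return F+EX*xp/1000+EY*yp/1000
def where():
    p=state()['position']; print('fence frame',ff(p),'TCPz',p[2].round(4),'yaw %.1f'%yaw())
E
python3 - <<'E'
from h import *
par=P('wrist'); where()
b=[onz(par,p,z) for p,z in [((281,208),0.0),((351,208),0.0)]]; print('bottom',[ff(x) for x in b])
S=P('scene'); s=lambda u,v:(320+u/4.5,180+v/4.5)
for w,q in [((265,132),(337,213)),((361,132),(262,292)),((265,115),(345,232)),((362,115),(276,318)),((281,208),(190,252)),((351,208),(125,328))]:
    x,e=tri([(par,w),(S,s(*q))]); print(w,ff(x),x[2].round(4),np.round(e,1))
E
```

```text
fence frame [-55.1  -1.4] TCPz 0.1659 yaw -9.0
bottom [array([-62.8,  30.8]), array([-62.7, -31.5])]
(265, 132) [10.2 31. ] 0.0907 [1.8 1.8]
(361, 132) [  8.6 -27.8] 0.0943 [0.2 0.2]
(265, 115) [18. 31.] 0.0819 [0.3 0.3]
(362, 115) [ 18.  -29.2] 0.084 [0.4 0.4]
(281, 208) [-59.5  29.9] 0.0096 [0.7 0.7]
(351, 208) [-58.2 -30. ] 0.0151 [0.6 0.6]
```

```bash
python3 -m pendant '[{"xyz":[17,0,20],"twist":0},{"xyz":[18,0,25],"twist":0},{"xyz":[0,0,30],"twist":0},{"xyz":[0,0,30],"twist":0},{"xyz":[0,0,25],"twist":0},{"xyz":[0,0,15],"twist":0},{"xyz":[0,0,8],"twist":0},{"xyz":[0,0,0],"twist":0}]'
python3 - <<'E'
from h import *
where();im2,_=shot('wrist'); im,_=shot('scene'); cv2.imwrite('pics/s21.png',np.hstack([cv2.resize(im[130:310,270:450],(360,360)),cv2.resize(im2,(440,360))]))
E
```

```text
t: 27.1
position: [0.6045, -0.0742, 0.0127]
orientation: [[0.988, -0.157, -0.001], [-0.157, -0.988, 0.0], [-0.001, 0.0, -1.0]]
ft_force: [0.3, 0.8, -0.0]
grip_width: 0.0855
fence frame [-20.   -1.4] TCPz 0.0127 yaw -9.0
```

View pics/s21.png

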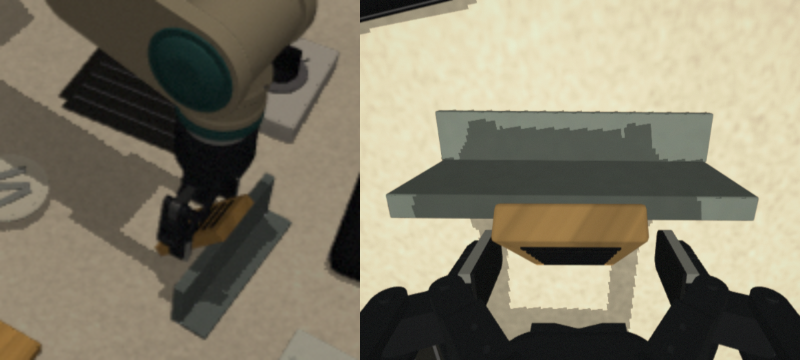

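Close, lift slightly, back off, then lower along the arc.

```bash
python3 -m pendant '[{"xyz":[0,0,0],"twist":0},{"xyz":[0,0,0],"twist":0},{"xyz":[0,0,0],"twist":0},{"xyz":[0,0,0],"twist":0},{"xyz":[0,0,0],"twist":0}]' 0 25|egrep 'ft|grip'; python3 -m pendant '[{"xyz":[0,0,-8],"twist":0},{"xyz":[-8,0,-4],"twist":0},{"xyz":[-14,0,0],"twist":0},{"xyz":[-16,0,0],"twist":0},{"xyz":[-16,0,0],"twist":0},{"xyz":[-10,0,0],"twist":0},{"xyz":[-4,0,0],"twist":0},{"xyz":[0,0,0],"twist":0}]'
python3 - <<'E'
from h import *
where();im2,_=shot('wrist'); im,_=shot('scene'); cv2.imwrite('pics/s22.png',np.hstack([cv2.resize(im[130:310,270:450],(360,360)),cv2.resize(im2,(440,360))]))
E
```

```text
ft_force: [-1.8, 0.5, 6.4]
grip_width: 0.0593
t: 28.5
position: [0.5371, -0.0634, 0.0258]
orientation: [[0.988, -0.157, 0.0], [-0.157, -0.988, -0.0], [0.0, 0.0, -1.0]]
ft_force: [1.0, 0.1, -1.0]
grip_width: 0.0592
fence frame [-88.3  -1.4] TCPz 0.0258 yaw -9.0
```

View pics/s22.png

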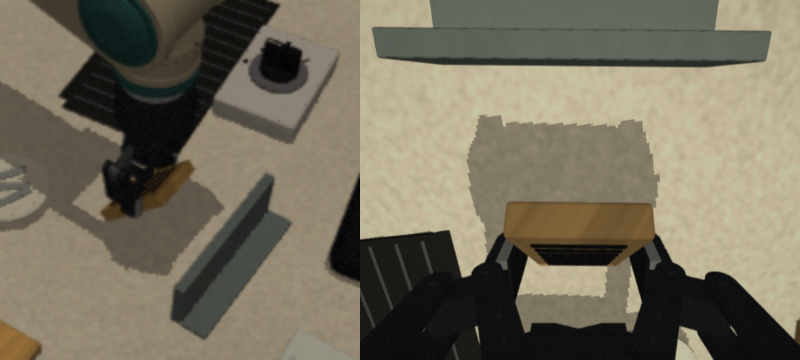

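```bash
python3 -m pendant '[{"xyz":[0,0,7],"twist":0},{"xyz":[0,0,5],"twist":0},{"xyz":[7,0,8],"twist":0},{"xyz":[5,0,8],"twist":0},{"xyz":[4,0,8],"twist":0},{"xyz":[2,0,8],"twist":0},{"xyz":[1,0,6],"twist":0},{"xyz":[0,0,2],"twist":0},{"xyz":[0,0,0],"twist":0}]'
python3 - <<'E'
from h import *
where();im2,_=shot('wrist'); im,_=shot('scene'); cv2.imwrite('pics/s23.png',np.hstack([cv2.resize(im[130:310,270:450],(360,360)),cv2.resize(im2,(440,360))]))
E
```

```text
t: 29.5
position: [0.5561, -0.0664, -0.0267]
orientation: [[0.988, -0.157, -0.001], [-0.157, -0.988, 0.0], [-0.0, 0.0, -1.0]]
ft_force: [2.5, -0.6, 1.8]
grip_width: 0.0595
fence frame [-69.   -1.4] TCPz -0.0267 yaw -9.0
```

View pics/s23.png

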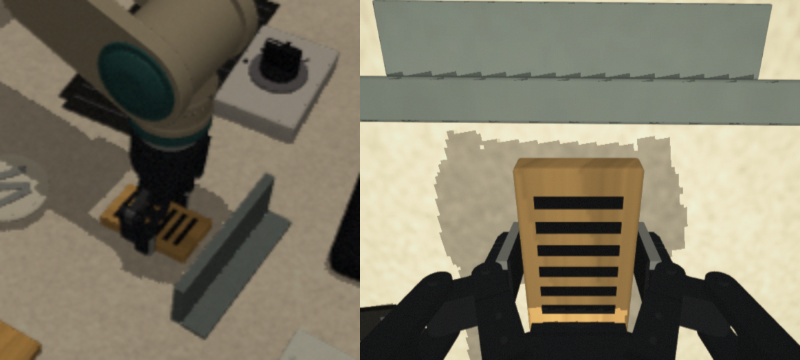

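```bash
python3 -m pendant '[{"xyz":[0,0,0],"twist":0},{"xyz":[0,0,0],"twist":0},{"xyz":[0,0,0],"twist":0},{"xyz":[0,0,-30],"twist":0},{"xyz":[-20,0,-40],"twist":0},{"xyz":[-20,0,-40],"twist":0},{"xyz":[-10,0,-20],"twist":0},{"xyz":[0,0,0],"twist":0}]' 1|egrep 'pos|ft'
python3 - <<'E'
from h import *
where();shot('wrist','w24');plates('wrist')
E
```

```text
position: [0.508, -0.0588, 0.1075]
ft_force: [-0.6, 0.9, 0.6]
fence frame [-117.8   -1.4] TCPz 0.1075 yaw -9.0
wrist [317.5 161. ] xy [ 0.5477 -0.0654] L 108.6 W 59.4 yaw -9.0
```

View pics/w24.png

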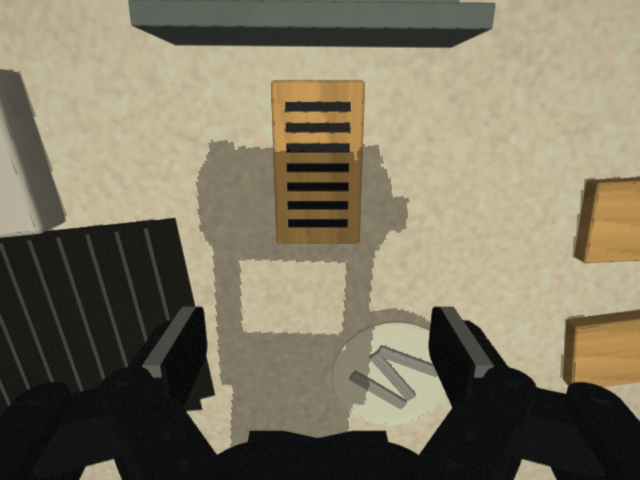

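```bash
cat >> h.py <<'E'
PM=np.array([.4535,.203]);_b=np.radians(-2.7)
PX=np.array([np.cos(_b),np.sin(_b)]);PY=np.array([-np.sin(_b),np.cos(_b)])
def pf(x): d=np.asarray(x)[:2]-PM; return np.round([d@PX*1000,d@PY*1000],1)
def pw(xp,yp): return PM+PX*xp/1000+PY*yp/1000
E
python3 - <<'E'
from h import *
go(0.5477,-0.0654,-0.027,-9.0)
E
```

```text
pos [ 0.5068 -0.0586  0.1033] yaw -9.03 q6 1.54 shift [ 41.4   0.3 130.3]  twist -0.03 (or 179.97)
```

```bash
python3 -m pendant '[{"xyz":[21,0,20],"twist":0},{"xyz":[20,0,25],"twist":0},{"xyz":[0,0,25],"twist":0},{"xyz":[0,0,25],"twist":0},{"xyz":[0,0,20],"twist":0},{"xyz":[0,0,10],"twist":0},{"xyz":[0,0,5],"twist":0},{"xyz":[0,0,0],"twist":0}]'|egrep 'pos|ft'; python3 -m pendant '[{"xyz":[0,0,0],"twist":0},{"xyz":[0,0,0],"twist":0},{"xyz":[0,0,0],"twist":0},{"xyz":[0,0,0],"twist":0},{"xyz":[0,0,-10],"twist":0},{"xyz":[0,0,-20],"twist":0},{"xyz":[0,0,-25],"twist":0},{"xyz":[0,0,-25],"twist":0},{"xyz":[0,0,-10],"twist":0},{"xyz":[0,0,0],"twist":0}]' 0 40
python3 - <<'E'
from h import *
shot('wrist','w25'); t=pw(0,-92); go(*t,0.06,-2.7)
E
```

```text
position: [0.547, -0.065, -0.0272]
ft_force: [-0.2, -0.1, 0.3]
t: 32.3
position: [0.5482, -0.0652, 0.0652]
orientation: [[0.988, -0.157, 0.003], [-0.157, -0.988, -0.001], [0.003, 0.0, -1.0]]
ft_force: [0.1, -0.5, -1.1]
grip_width: 0.0588
pos [ 0.5473 -0.065   0.0635] yaw -9.04 q6 1.54 shift [-124.6 -158.5    3.4]  twist -6.34 (or 173.66)
```

View pics/w25.png

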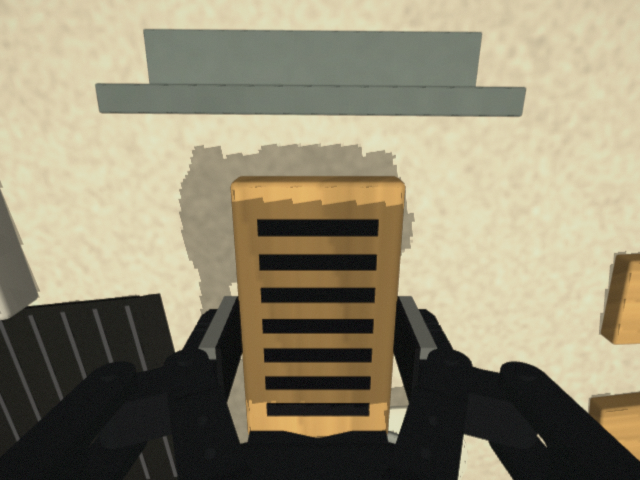

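```bash
python3 -m pendant '[{"xyz":[-12,-15,0],"twist":0},{"xyz":[-22,-28,0],"twist":0},{"xyz":[-22,-28,0],"twist":0},{"xyz":[-22,-28,0],"twist":0},{"xyz":[-22,-28,0],"twist":0},{"xyz":[-15,-20,0],"twist":0},{"xyz":[-10,-12,0],"twist":0},{"xyz":[0,0,0],"twist":-6.3},{"xyz":[0,0,0],"twist":0}]'|grep pos
python3 - <<'E'
from h import *
t=pw(0,-92); go(*t,-0.022,-2.7); shot('wrist','w26')
E
```

```text
position: [0.4477, 0.1118, 0.0619]
pos [0.4477 0.1118 0.0619] yaw -2.61 q6 1.78 shift [ 1.7  0.6 83.9]  twist 0.09 (or -179.91)
```

View pics/w26.png

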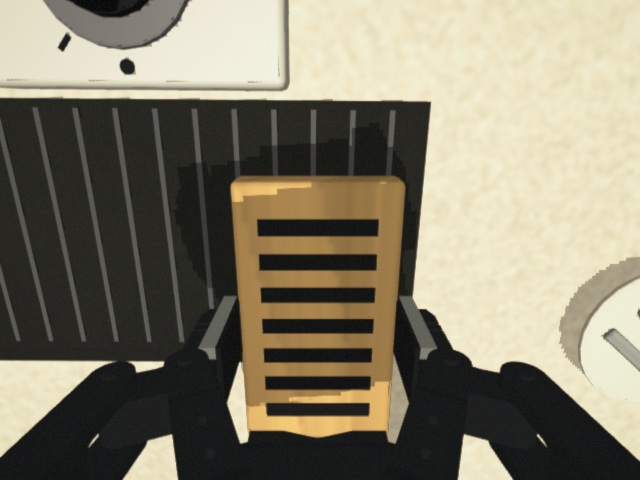

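```bash
python3 -m pendant '[{"xyz":[2,0,20],"twist":0},{"xyz":[0,0,20],"twist":0},{"xyz":[0,0,20],"twist":0},{"xyz":[0,0,14],"twist":0},{"xyz":[0,0,6],"twist":0},{"xyz":[0,0,3],"twist":0},{"xyz":[0,0,0],"twist":0}]'|egrep 'pos|ft'; python3 -m pendant '[{"xyz":[0,0,0],"twist":0},{"xyz":[0,0,0],"twist":0},{"xyz":[0,0,0],"twist":0},{"xyz":[0,0,-20],"twist":0},{"xyz":[0,0,-40],"twist":0},{"xyz":[0,0,-40],"twist":0},{"xyz":[0,0,-40],"twist":0},{"xyz":[0,0,-10],"twist":0},{"xyz":[0,0,0],"twist":0}]' 0.82 | egrep 'pos|grip'
python3 - <<'E'
from h import *
shot('wrist','w27')
o,_=plates('wrist',z=.018)
for c,r in o: print(pf(r[0]),r[3]+2.7)
plates('top',amin=300,amax=3000); plates('scene')
E
```

```text
position: [0.451, 0.1113, -0.0194]
ft_force: [1.0, -0.8, -0.5]
position: [0.452, 0.1117, 0.1326]
grip_width: 0.07
wrist [317.5 211.5] xy [0.4513 0.1112] L 111.2 W 60.7 yaw -2.8
[  2.1 -91.8] -0.12740020751953107
top [403.  299.5] xy [ 0.3524 -0.334 ] L 109.9 W 57.7 yaw 89.6
top [390.  257.4] xy [ 0.4701 -0.3025] L 110.4 W 60.9 yaw 84.5
scene [261.5 316.2] xy [ 0.4744 -0.307 ] L 112.1 W 62.1 yaw 83.4
scene [202.4 304.9] xy [ 0.356  -0.3378] L 112.2 W 61.5 yaw 89.2
scene [341.6 175.4] xy [0.4519 0.1087] L 111.8 W 66.3 yaw -3.2
```

View pics/w27.png

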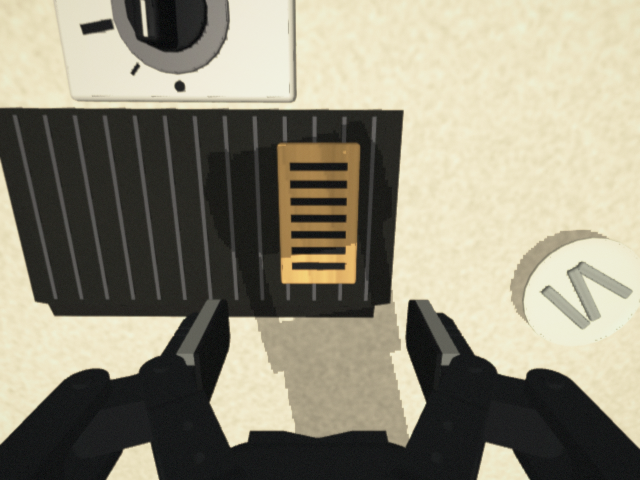

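```bash
python3 - <<'E'
from h import *
go(0.4675,-0.3458,0.13,83.9)
E
python3 -m pendant '[{"xyz":[2,15,0],"twist":0},{"xyz":[3,35,0],"twist":-5},{"xyz":[0,40,0],"twist":0},{"xyz":[0,40,0],"twist":0},{"xyz":[0,40,0],"twist":0},{"xyz":[0,40,0],"twist":0},{"xyz":[0,40,0],"twist":0},{"xyz":[0,40,0],"twist":0},{"xyz":[0,40,0],"twist":0},{"xyz":[0,40,0],"twist":0}]' 0.86 | grep pos
python3 -m pendant '[{"xyz":[0,40,0],"twist":0},{"xyz":[0,25,0],"twist":0},{"xyz":[0,12,0],"twist":-8.5},{"xyz":[0,0,0],"twist":-8.5},{"xyz":[0,0,0],"twist":-8.5},{"xyz":[0,0,0],"twist":-8.5},{"xyz":[0,0,0],"twist":-8.5},{"xyz":[0,0,0],"twist":-8.5},{"xyz":[0,0,0],"twist":-8.5},{"xyz":[0,0,0],"twist":-8.5}]' | grep pos
python3 -m pendant '[{"xyz":[0,0,0],"twist":-8.5},{"xyz":[0,0,0],"twist":-5},{"xyz":[0,0,0],"twist":0}]' | grep pos
python3 - <<'E'
from h import *
shot('wrist','w28'); plates('wrist'); go(0.4675,-0.3458,0.02,83.9)
E
```

```text
pos [0.4499 0.1114 0.1285] yaw -2.74 q6 1.78 shift [ 39.4 455.8  -1.2]  twist -86.64 (or 93.36)
position: [0.4653, -0.2597, 0.1288]
position: [0.4686, -0.3349, 0.1285]
position: [0.4686, -0.3349, 0.1287]
wrist [170.1 228.4] xy [ 0.3553 -0.3345] L 110.4 W 62.8 yaw 89.2
wrist [318.5 171. ] xy [ 0.4719 -0.3037] L 108.8 W 59.5 yaw 83.8
pos [ 0.4688 -0.335   0.1293] yaw 83.62 q6 -0.57 shift [-1.090e+01  1.000e-01  1.093e+02]  twist -0.28 (or 179.72)
```

View pics/w28.png

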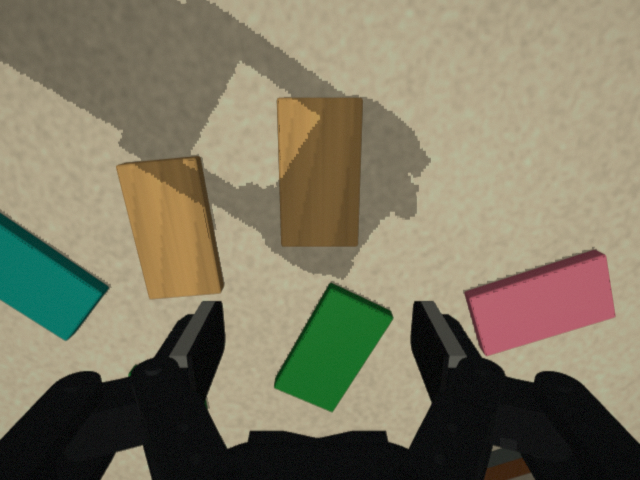

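```bash
python3 -m pendant '[{"xyz":[-6,0,20],"twist":0},{"xyz":[-5,0,35],"twist":0},{"xyz":[0,0,35],"twist":0},{"xyz":[0,0,30],"twist":0},{"xyz":[0,0,20],"twist":0},{"xyz":[0,0,10],"twist":0},{"xyz":[0,0,6],"twist":0},{"xyz":[0,0,0],"twist":0}]'|egrep 'pos|ft'; python3 -m pendant '[{"xyz":[0,0,0],"twist":0},{"xyz":[0,0,0],"twist":0},{"xyz":[0,0,0],"twist":0},{"xyz":[0,0,0],"twist":0},{"xyz":[0,0,-10],"twist":0},{"xyz":[0,0,-20],"twist":0},{"xyz":[0,0,-30],"twist":0},{"xyz":[0,0,-25],"twist":0},{"xyz":[0,0,-15],"twist":0},{"xyz":[0,0,0],"twist":0}]' 0 35
python3 - <<'E'
from h import *
shot('wrist','w29'); go(*fw(-144,0),.073,-9.1)
E
```

```text
position: [0.468, -0.3463, -0.0255]
ft_force: [0.3, 0.2, -0.1]
t: 39.3
position: [0.469, -0.3471, 0.0772]
orientation: [[0.109, 0.994, 0.003], [0.994, -0.109, -0.003], [-0.002, 0.004, -1.0]]
ft_force: [0.3, 0.2, -0.6]
grip_width: 0.0587
pos [ 0.4682 -0.3465  0.075 ] yaw 83.76 q6 -0.59 shift [293.  -17.8   1.8]  twist -87.14 (or 92.86)
```

View pics/w29.png

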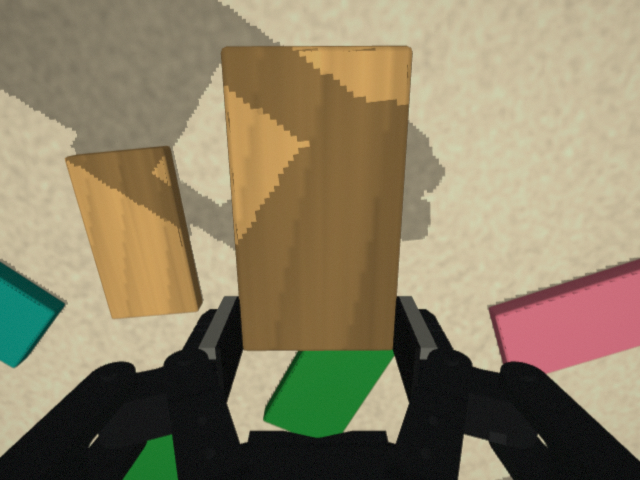

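```bash
python3 -m pendant '[{"xyz":[15,-1,0],"twist":0},{"xyz":[30,-2,0],"twist":0},{"xyz":[36,-2,0],"twist":0},{"xyz":[36,-2,0],"twist":0},{"xyz":[36,-2,0],"twist":0},{"xyz":[36,-2,0],"twist":0},{"xyz":[36,-2,0],"twist":0},{"xyz":[33,-2,0],"twist":0},{"xyz":[23,-2,0],"twist":0},{"xyz":[12,-1,0],"twist":0}]'|grep pos; python3 -m pendant '[{"xyz":[0,0,0],"twist":4},{"xyz":[0,0,0],"twist":8},{"xyz":[0,0,0],"twist":8},{"xyz":[0,0,0],"twist":8},{"xyz":[0,0,0],"twist":8},{"xyz":[0,0,0],"twist":8},{"xyz":[0,0,0],"twist":8},{"xyz":[0,0,0],"twist":8},{"xyz":[0,0,0],"twist":8},{"xyz":[0,0,0],"twist":8}]'|grep pos; python3 -m pendant '[{"xyz":[0,0,0],"twist":8},{"xyz":[0,0,0],"twist":5.5},{"xyz":[0,0,0],"twist":3.3},{"xyz":[0,0,0],"twist":0}]'
python3 - <<'E'
from h import *
where()
E
```

```text
position: [0.4805, -0.0505, 0.0729]
position: [0.481, -0.053, 0.0733]
t: 41.75
position: [0.4811, -0.053, 0.0735]
orientation: [[0.987, -0.158, -0.002], [-0.158, -0.987, 0.0], [-0.002, 0.0, -1.0]]
ft_force: [-0.0, 0.0, -1.2]
grip_width: 0.0586
fence frame [-145.2    0. ] TCPz 0.0735 yaw -9.1
```

```bash
python3 -m pendant '[{"xyz":[6,0,20],"twist":0},{"xyz":[8,0,20],"twist":0},{"xyz":[9,0,20],"twist":0},{"xyz":[9,0,18],"twist":0},{"xyz":[4,0,13],"twist":0},{"xyz":[4,0,6],"twist":0},{"xyz":[4,0,0],"twist":0},{"xyz":[2,0,0],"twist":0},{"xyz":[0,0,0],"twist":0}]'|egrep 'pos|ft'; python3 -c "
from h import *
where()"; python3 -m pendant '[{"xyz":[2,0,-10],"twist":0},{"xyz":[3,0,-12],"twist":0},{"xyz":[4,0,-12],"twist":0},{"xyz":[5,0,-11],"twist":0},{"xyz":[7,0,-10],"twist":0},{"xyz":[8,0,-9],"twist":0},{"xyz":[0,0,0],"twist":0}]'|egrep 'pos|ft|gr'
python3 - <<'E'
from h import *
where()
im2,_=shot('wrist'); im,_=shot('scene'); cv2.imwrite('pics/s30.png',np.hstack([cv2.resize(im[130:310,270:450],(360,360)),cv2.resize(im2,(440,360))]))
E
```

```text
position: [0.5275, -0.0603, -0.0221]
ft_force: [-0.9, 0.4, -1.3]
fence frame [-98.3   0.1] TCPz -0.0221 yaw -9.0
position: [0.5571, -0.065, 0.0441]
ft_force: [-7.1, 1.4, 1.7]
grip_width: 0.0586
fence frame [-68.3   0.2] TCPz 0.0441 yaw -9.0
```

View pics/s30.png

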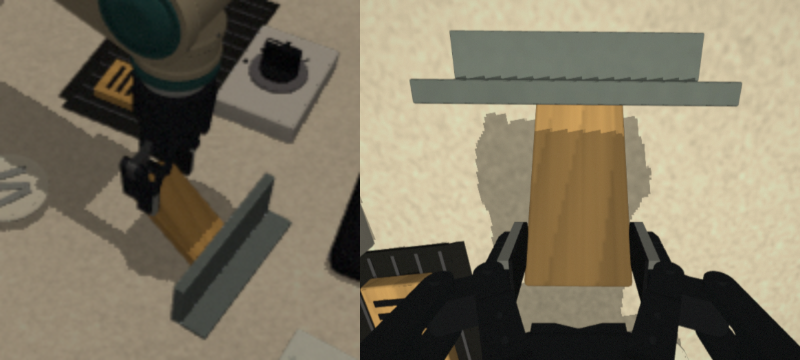

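```bash
python3 -m pendant '[{"xyz":[7,0,-6],"twist":0},{"xyz":[8,0,-6],"twist":0},{"xyz":[10,0,-5],"twist":0},{"xyz":[11,0,-3],"twist":0},{"xyz":[9,0,-2],"twist":0},{"xyz":[6,0,0],"twist":0},{"xyz":[0,0,-8],"twist":0},{"xyz":[3,0,-6],"twist":0},{"xyz":[0,0,0],"twist":0}]'|egrep 'pos|ft|gr'
python3 - <<'E'
from h import *
where()
im2,_=shot('wrist'); im,_=shot('scene'); cv2.imwrite('pics/s31.png',np.hstack([cv2.resize(im[130:310,270:450],(360,360)),cv2.resize(im2,(440,360))]))
E
```

```text
position: [0.6101, -0.0735, 0.0793]
ft_force: [-0.1, 0.8, -1.0]
grip_width: 0.0577
fence frame [-14.6   0.2] TCPz 0.0793 yaw -9.0
```

View pics/s31.png

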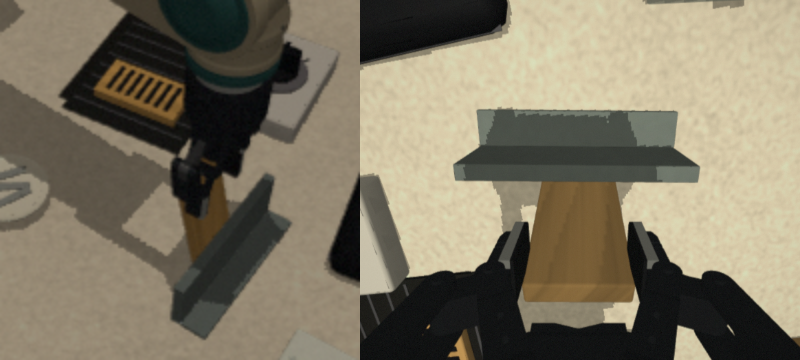

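```bash
python3 -m pendant '[{"xyz":[6,0,0],"twist":0},{"xyz":[7,0,0],"twist":0},{"xyz":[7,0,0],"twist":0},{"xyz":[7,0,0],"twist":0},{"xyz":[5,0,0],"twist":0},{"xyz":[0,0,0],"twist":0}]' 0 45|egrep 'pos|ft|gr'
python3 - <<'E'
from h import *
where()
im2,_=shot('wrist'); im,_=shot('scene'); cv2.imwrite('pics/s32.png',np.hstack([cv2.resize(im[130:310,270:450],(360,360)),cv2.resize(im2,(440,360))]))
E
```

```text
position: [0.6418, -0.0785, 0.0776]
ft_force: [-0.4, -0.4, 1.2]
grip_width: 0.0044
fence frame [17.4  0.2] TCPz 0.0776 yaw -9.0
```

View pics/s32.png

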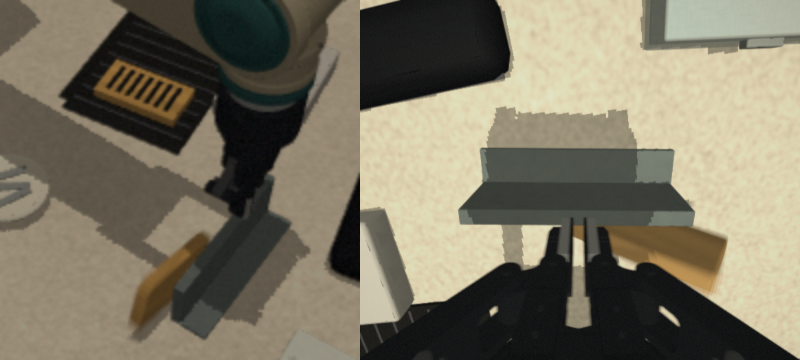

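```bash
python3 -m pendant '[{"xyz":[0,0,-25],"twist":0},{"xyz":[0,0,-40],"twist":0},{"xyz":[-25,0,-30],"twist":0},{"xyz":[-35,0,-10],"twist":0},{"xyz":[-25,0,0],"twist":0},{"xyz":[0,0,0],"twist":0}]' 1|egrep 'pos|ft|gr'
python3 - <<'E'
from h import *
where()
im2,_=shot('wrist','w33'); im,_=shot('scene'); cv2.imwrite('pics/s33.png',np.hstack([cv2.resize(im[130:310,270:450],(360,360)),cv2.resize(im2,(440,360))]))
E
```

```text
position: [0.5552, -0.0646, 0.1837]
ft_force: [-1.2, 0.4, 0.5]
grip_width: 0.0848
fence frame [-70.3   0.3] TCPz 0.1837 yaw -9.0
```

View pics/s33.png

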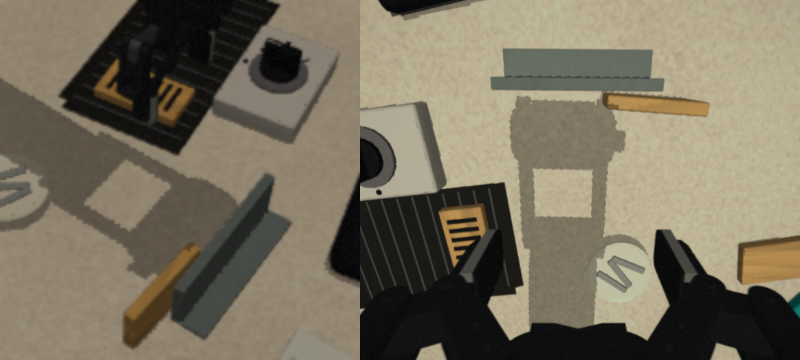

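Run:
```python
from h import *
im=cv2.imread('pics/w33.png'); cv2.imwrite('pics/w33z.png',cv2.resize(im[110:180,330:530],None,fx=4,fy=4,interpolation=cv2.INTER_CUBIC))
```

```text
(no output)
```

View pics/w33z.png

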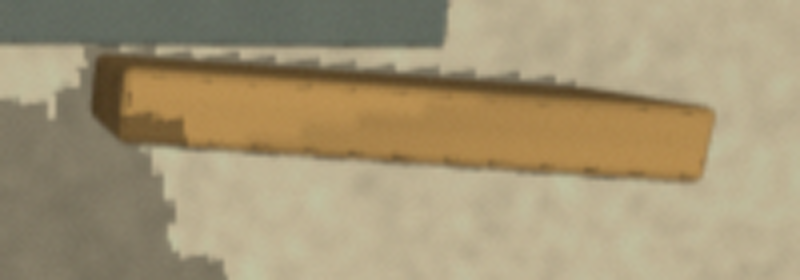

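Run:
```python
from h import *
par=P('wrist'); q=lambda u,v:(330+u/4,110+v/4)
c=[onz(par,q(*p),.060)[:2] for p in [(125,68),(713,108),(697,180),(120,140)]]
print([ff(x) for x in c]); m=np.mean(c,0); d=(c[1]-c[0])+(c[2]-c[3]); print(m,ff(m),'axis',np.degrees(np.arctan2(d[1],d[0])),np.linalg.norm(d)/2)
n=np.degrees(np.arctan2(d[1],d[0]))+180
S=P('scene');
x,e=tri([(par,q(697,180)),(S,(270+124/2,130+321/2))]);print(x,e)
go(*m,0.03,n)
```

```text
[array([ -4. , -31.9]), array([ -10.9, -139.8]), array([ -23.9, -138.8]), array([-16.8, -31.4])]
[ 0.59725878 -0.15819269] [-13.9 -85.5] axis -102.83248970838468 0.10790350467464813
[ 0.57903442 -0.2136308   0.04971013] [np.float64(2.0420182256199553), np.float64(2.042018225619825)]
pos [ 0.557  -0.065   0.1831] yaw -9.04 q6 1.55 shift [ 54.2  85.7 153.1]  twist -86.21 (or 93.79)
```

Run:
```python
from h import *
T=P('top'); print([onz(T,p,.058)[:2].round(3) for p in [(335,170),(383,172),(337,132)]])
t=fw(-16,-118); print(t); go(*t,.14,77.2)
```

```text
[array([ 0.712, -0.151]), array([ 0.705, -0.285]), array([ 0.825, -0.158])]
[ 0.59003873 -0.1899843 ]
pos [ 0.557  -0.065   0.1831] yaw -9.04 q6 1.55 shift [ 52.2 118.2  43.1]  twist -86.24 (or 93.76)
```

```bash
python3 -m pendant '[{"xyz":[8,18,0],"twist":0},{"xyz":[14,32,10],"twist":0},{"xyz":[14,32,10],"twist":0},{"xyz":[10,22,10],"twist":0},{"xyz":[6,14,0],"twist":0},{"xyz":[0,0,0],"twist":-8.5},{"xyz":[0,0,0],"twist":-8.5},{"xyz":[0,0,0],"twist":-8.5},{"xyz":[0,0,0],"twist":-8.5},{"xyz":[0,0,0],"twist":-8.5}]' 0.5|egrep pos; python3 -m pendant '[{"xyz":[0,0,0],"twist":-8.5},{"xyz":[0,0,0],"twist":-8.5},{"xyz":[0,0,0],"twist":-8.5},{"xyz":[0,0,0],"twist":-8.5},{"xyz":[0,0,0],"twist":-8.5},{"xyz":[0,0,0],"twist":-1.2},{"xyz":[0,0,0],"twist":0}]' | grep pos
python3 - <<'E'
from h import *
t=fw(-16,-118); go(*t,.0,77.2); shot('wrist','w34')
E
```

```text
position: [0.5905, -0.1895, 0.153]
position: [0.5902, -0.1896, 0.1529]
pos [ 0.5902 -0.1896  0.1529] yaw 77.02 q6 -0.14 shift [ -0.4  -0.2 152.9]  twist -0.18 (or 179.82)
```

View pics/w34.png

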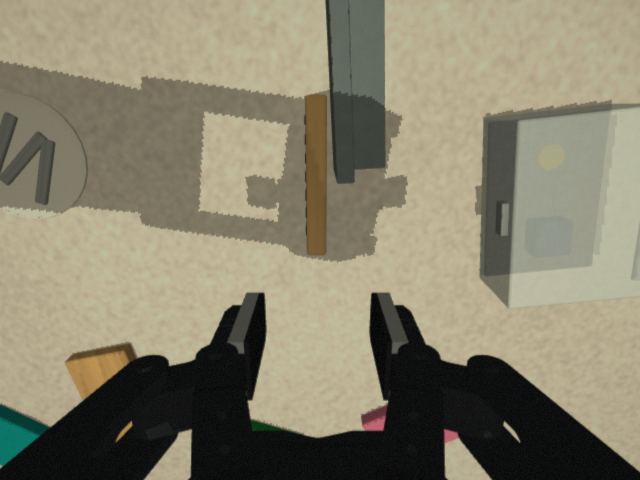

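```bash
python3 -m pendant '[{"xyz":[0,0,20],"twist":0},{"xyz":[0,0,35],"twist":0},{"xyz":[0,0,35],"twist":0},{"xyz":[0,0,30],"twist":0},{"xyz":[0,0,20],"twist":0},{"xyz":[0,0,12],"twist":0},{"xyz":[0,0,0],"twist":0}]' |egrep 'pos|ft';python3 -m pendant '[{"xyz":[0,0,0],"twist":0},{"xyz":[0,0,0],"twist":0},{"xyz":[0,0,0],"twist":0},{"xyz":[0,0,0],"twist":0},{"xyz":[0,0,0],"twist":0}]' 0 35|egrep 'pos|ft|gr'
```

```text
position: [0.5889, -0.1893, -0.0011]
ft_force: [-0.2, 0.5, 0.7]
position: [0.5909, -0.1901, 0.0025]
ft_force: [-0.1, -0.9, 6.0]
grip_width: 0.0135
```

```bash
python3 -m pendant '[{"xyz":[0,0,-5],"twist":0},{"xyz":[0,-8,-10],"twist":0},{"xyz":[0,-15,-15],"twist":0},{"xyz":[0,-15,-25],"twist":0},{"xyz":[0,-10,-25],"twist":0},{"xyz":[0,0,-10],"twist":0},{"xyz":[0,0,0],"twist":0}]' 0 45|egrep 'pos|ft|gr'
python3 - <<'E'
from h import *
im2,_=shot('wrist','w35'); im,_=shot('scene'); cv2.imwrite('pics/s35.png',np.hstack([cv2.resize(im[130:310,250:430],(360,360)),cv2.resize(im2,(440,360))]))
E
```

```text
position: [0.544, -0.1794, 0.0923]
ft_force: [0.6, -0.3, -1.9]
grip_width: 0.0134
```

View pics/s35.png

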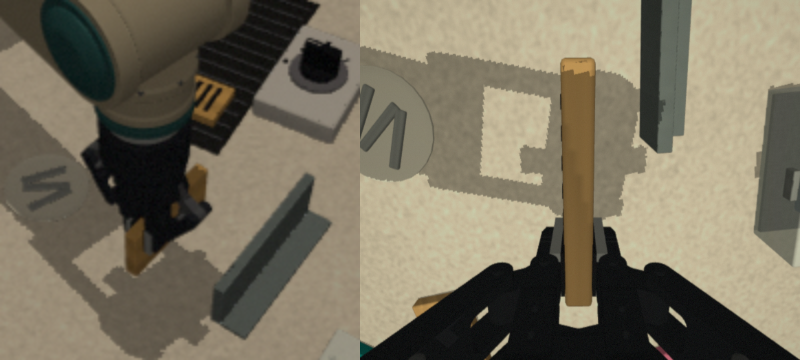

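Run:
```python
from h import *
t=pw(32,-40); print(t); go(*t,.095,177.3)
```

```text
[0.48358022 0.161537  ]
pos [ 0.5429 -0.1789  0.0894] yaw 77.17 q6 -0.16 shift [ 318.8 -133.5   -5.4]  twist 79.87 (or -100.13)
```

```bash
python3 -m pendant '[{"xyz":[15,-6,-5],"twist":0},{"xyz":[32,-13,0],"twist":0},{"xyz":[38,-16,0],"twist":0},{"xyz":[38,-16,0],"twist":0},{"xyz":[38,-16,0],"twist":0},{"xyz":[38,-16,0],"twist":0},{"xyz":[38,-16,0],"twist":0},{"xyz":[38,-16,0],"twist":0},{"xyz":[29,-12,0],"twist":0},{"xyz":[15,-6,0],"twist":0}]'|grep pos; python3 -m pendant '[{"xyz":[0,0,0],"twist":-5},{"xyz":[0,0,0],"twist":-8.5},{"xyz":[0,0,0],"twist":-8.5},{"xyz":[0,0,0],"twist":-8.5},{"xyz":[0,0,0],"twist":-8.5},{"xyz":[0,0,0],"twist":-8.5},{"xyz":[0,0,0],"twist":-8.5},{"xyz":[0,0,0],"twist":-8.5},{"xyz":[0,0,0],"twist":-8.5},{"xyz":[0,0,0],"twist":-8.5}]'|grep pos; python3 -m pendant '[{"xyz":[0,0,0],"twist":-8.5},{"xyz":[0,0,0],"twist":-7},{"xyz":[0,0,0],"twist":-3.1},{"xyz":[0,0,0],"twist":0}]'|egrep 'pos|gr'
python3 - <<'E'
from h import *
t=pw(32,-40); go(*t,.007,177.3); im2,_=shot('wrist','w36'); im,_=shot('scene'); cv2.imwrite('pics/s36.png',np.hstack([cv2.resize(im[80:260,270:450],(360,360)),cv2.resize(im2,(440,360))]))
E
```

```text
position: [0.4825, 0.1646, 0.0945]
position: [0.4832, 0.1622, 0.0944]
position: [0.4834, 0.1621, 0.0945]
grip_width: 0.0134
pos [0.4834 0.1621 0.0945] yaw 177.31 q6 -1.27 shift [-0.4 -0.5 87.5]  twist 0.01 (or -179.99)
```

View pics/s36.png

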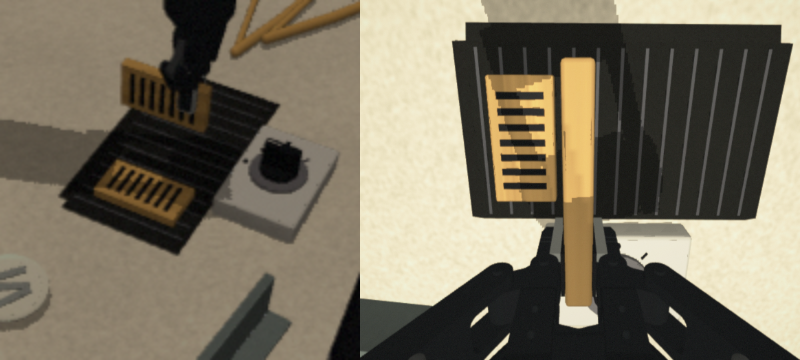

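```bash
python3 -m pendant '[{"xyz":[0,0,25],"twist":0},{"xyz":[0,0,25],"twist":0},{"xyz":[0,0,20],"twist":0},{"xyz":[0,0,9],"twist":0},{"xyz":[0,0,5],"twist":0},{"xyz":[0,0,3],"twist":0},{"xyz":[0,0,0],"twist":0}]'|egrep 'pos|ft'
python3 - <<'E'
from h import *
im,_=shot('scene'); cv2.imwrite('pics/s37.png',cv2.resize(im[80:230,280:430],None,fx=4,fy=4,interpolation=cv2.INTER_CUBIC))
E
```

```text
position: [0.4846, 0.1617, 0.0091]
ft_force: [0.2, -0.5, -1.6]
```

View pics/s37.png

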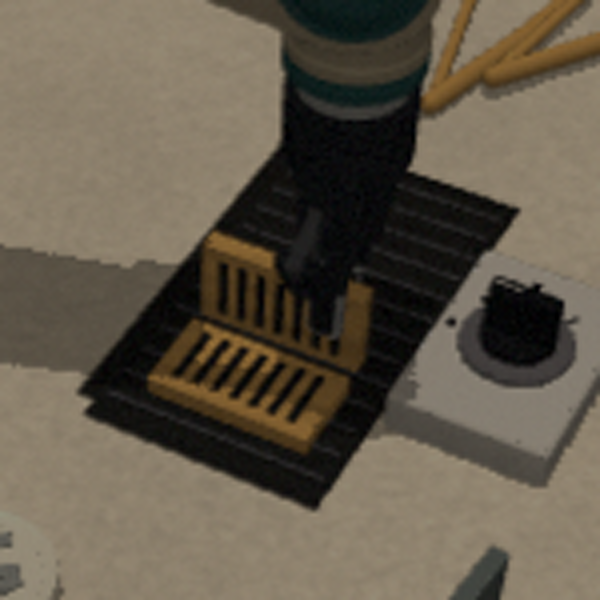

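```bash
python3 -m pendant '[{"xyz":[0,0,1],"twist":0},{"xyz":[0,0,1],"twist":0},{"xyz":[0,0,1],"twist":0},{"xyz":[0,0,0],"twist":0}]'|egrep 'pos|ft';  python3 -m pendant '[{"xyz":[0,0,0],"twist":0},{"xyz":[0,0,0],"twist":0},{"xyz":[0,0,0],"twist":0},{"xyz":[0,0,-20],"twist":0},{"xyz":[0,0,-30],"twist":0},{"xyz":[0,0,-30],"twist":0},{"xyz":[0,0,0],"twist":0}]' 0.4 |egrep 'pos|ft|gr'
python3 - <<'E'
from h import *
im2,_=shot('wrist','w38'); im,_=shot('scene'); cv2.imwrite('pics/s38.png',np.hstack([cv2.resize(im[80:260,270:450],(360,360)),cv2.resize(im2,(440,360))]))
E
```

```text
position: [0.4845, 0.1616, 0.0065]
ft_force: [-1.9, -1.0, 5.3]
position: [0.4867, 0.1622, 0.0902]
ft_force: [0.3, 0.3, 0.7]
grip_width: 0.034
```

View pics/s38.png

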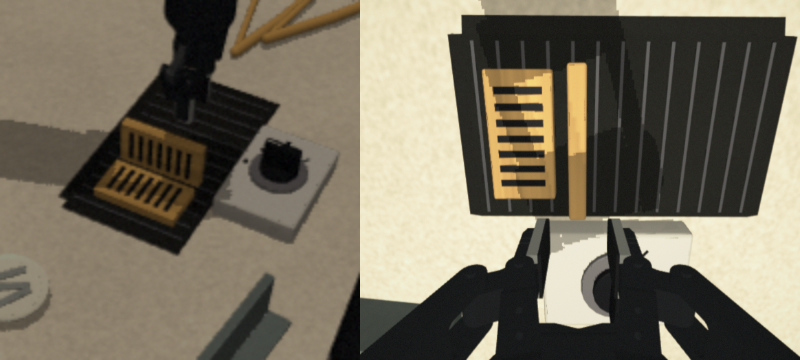

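Run:
```python
from h import *
go(*pw(0,-76),.0195,177.3)
```

```text
pos [0.4845 0.1616 0.0858] yaw 177.26 q6 -1.27 shift [ 32.9 -36.1  66.3]  twist -0.04 (or 179.96)
```

```bash
python3 -m pendant '[{"xyz":[8,-9,0],"twist":0},{"xyz":[9,-9,0],"twist":0},{"xyz":[8,-9,0],"twist":0},{"xyz":[8,-9,0],"twist":0},{"xyz":[0,0,0],"twist":0},{"xyz":[0,0,20],"twist":0},{"xyz":[0,0,20],"twist":0},{"xyz":[0,0,16],"twist":0},{"xyz":[0,0,10],"twist":0},{"xyz":[0,0,0],"twist":0}]' 0 |egrep 'pos|ft|gr'; python3 -m pendant '[{"xyz":[0,5,0],"twist":0},{"xyz":[0,5,0],"twist":0},{"xyz":[0,5,0],"twist":0},{"xyz":[0,5,0],"twist":0},{"xyz":[0,5,0],"twist":0},{"xyz":[0,0,0],"twist":0}]' |egrep 'pos|ft|gr'
python3 - <<'E'
from h import *
im2,_=shot('wrist','w39'); im,_=shot('scene'); cv2.imwrite('pics/s39.png',np.hstack([cv2.resize(im[80:260,270:450],(360,360)),cv2.resize(im2,(440,360))]))
E
```

```text
position: [0.4484, 0.1271, 0.0176]
ft_force: [-1.4, -0.1, -0.4]
grip_width: 0.0
position: [0.4508, 0.1528, 0.0197]
ft_force: [-0.4, 0.8, 0.3]
grip_width: -0.0
```

View pics/s39.png

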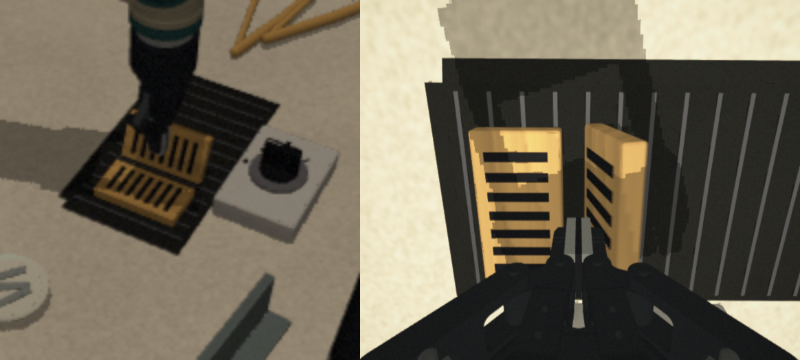

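Tilting as intended; push on.

```bash
python3 -m pendant '[{"xyz":[0,6,0],"twist":0},{"xyz":[0,6,0],"twist":0},{"xyz":[0,6,0],"twist":0},{"xyz":[0,6,0],"twist":0},{"xyz":[0,0,-20],"twist":0},{"xyz":[0,0,-40],"twist":0},{"xyz":[30,0,-40],"twist":0},{"xyz":[20,0,-40],"twist":0},{"xyz":[0,0,0],"twist":0}]' |egrep 'pos|ft|gr'
python3 - <<'E'
from h import *
im2,_=shot('wrist','w40'); im,_=shot('scene'); cv2.imwrite('pics/s40.png',np.hstack([cv2.resize(im[80:260,270:450],(360,360)),cv2.resize(im2,(440,360))]))
o,_=plates('wrist',z=.018)
for c,r in o: print(pf(r[0]),r[3]+2.7)
plates('scene')
E
```

```text
position: [0.403, 0.18, 0.166]
ft_force: [0.2, 0.2, -0.9]
grip_width: -0.0
wrist [240.8 261.4] xy [0.4493 0.1119] L 113.4 W 61.5 yaw -2.8
wrist [346.5 258.5] xy [0.4507 0.2014] L 112.8 W 60.5 yaw -2.7
[  0.1 -91.2] -0.07359008789062482
[-2.7 -1.8] -0.0014923095703123224
scene [202.4 304.9] xy [ 0.3558 -0.3376] L 112.4 W 61.2 yaw 89.2
scene [341.3 176. ] xy [0.452  0.1093] L 112.1 W 65.9 yaw -2.8
```

View pics/s40.png

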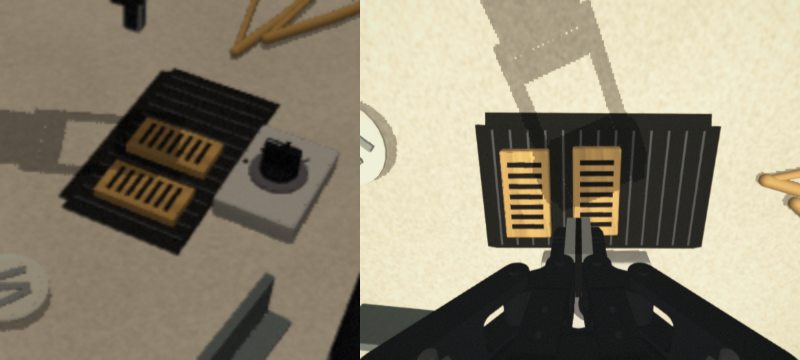

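Run:
```python
from h import *
go(0.354,-0.37,0.13,89.2)
```

```text
pos [0.4016 0.1784 0.1584] yaw 177.27 q6 -1.19 shift [  21.3 -550.1   28.9]  twist 88.07 (or -91.93)
```

```bash
python3 -m pendant '[{"xyz":[0,-20,0],"twist":0},{"xyz":[0,-38,0],"twist":0},{"xyz":[0,-38,0],"twist":0},{"xyz":[0,-38,0],"twist":0},{"xyz":[0,-38,0],"twist":0},{"xyz":[0,-38,0],"twist":0},{"xyz":[2,-38,0],"twist":0},{"xyz":[2,-38,0],"twist":0},{"xyz":[2,-38,0],"twist":0},{"xyz":[2,-38,0],"twist":0}]' 0.84|grep pos; python3 -m pendant '[{"xyz":[2,-38,0],"twist":0},{"xyz":[2,-38,0],"twist":0},{"xyz":[3,-38,10],"twist":0},{"xyz":[3,-38,10],"twist":0},{"xyz":[3,-28,9],"twist":0},{"xyz":[0,-9,0],"twist":0},{"xyz":[0,0,0],"twist":8.5},{"xyz":[0,0,0],"twist":8.5},{"xyz":[0,0,0],"twist":8.5},{"xyz":[0,0,0],"twist":8.5}]'|grep pos; python3 -m pendant '[{"xyz":[0,0,0],"twist":8.5},{"xyz":[0,0,0],"twist":8.5},{"xyz":[0,0,0],"twist":8.5},{"xyz":[0,0,0],"twist":8.5},{"xyz":[0,0,0],"twist":8.5},{"xyz":[0,0,0],"twist":8.5},{"xyz":[0,0,0],"twist":3},{"xyz":[0,0,0],"twist":0}]'|grep pos;python3 - <<'E'
from h import *
shot('wrist','w41'); o,_=plates('wrist')
for c,r in o:
    a=np.radians(r[3]); g=r[0]-.042*np.array([np.cos(a),np.sin(a)]); print(g); go(*g,-.026,r[3])
E
```

```text
position: [0.3758, -0.1842, 0.1579]
position: [0.3548, -0.3701, 0.1297]
position: [0.3548, -0.3701, 0.1299]
wrist [316.5 165.5] xy [ 0.3534 -0.3348] L 109.0 W 59.5 yaw 89.2
[ 0.35278366 -0.37680598]
pos [ 0.3548 -0.3704  0.1301] yaw 89.38 q6 -0.87 shift [ -6.6  -1.8 156.1]  twist 0.22 (or -179.78)
```

View pics/w41.png

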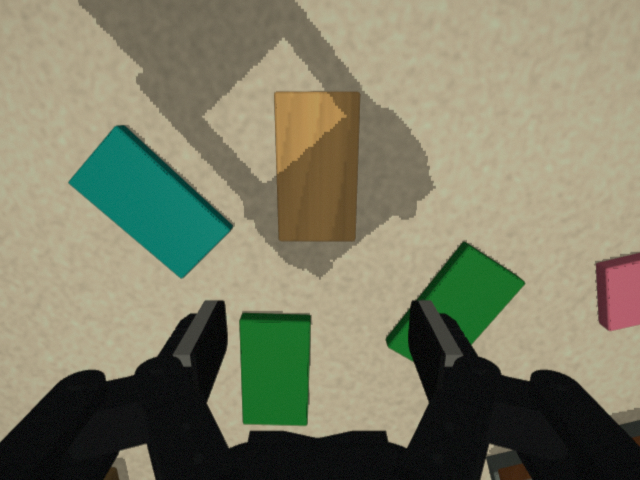

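```bash
python3 -m pendant '[{"xyz":[-4,-1,20],"twist":0},{"xyz":[-3,-1,35],"twist":0},{"xyz":[0,0,35],"twist":0},{"xyz":[0,0,30],"twist":0},{"xyz":[0,0,20],"twist":0},{"xyz":[0,0,10],"twist":0},{"xyz":[0,0,6],"twist":0},{"xyz":[0,0,0],"twist":0}]'|egrep 'pos|ft'; python3 -m pendant '[{"xyz":[0,0,0],"twist":0},{"xyz":[0,0,0],"twist":0},{"xyz":[0,0,0],"twist":0},{"xyz":[0,0,0],"twist":0},{"xyz":[0,0,-10],"twist":0},{"xyz":[0,0,-20],"twist":0},{"xyz":[0,0,-30],"twist":0},{"xyz":[0,0,-25],"twist":0},{"xyz":[0,0,-15],"twist":0},{"xyz":[0,0,0],"twist":0}]' 0 35|egrep 'pos|ft|gr'
python3 - <<'E'
from h import *
shot('wrist','w42'); go(*fw(-144,0),.073,-9.1)
E
```

```text
position: [0.3526, -0.3778, -0.0254]
ft_force: [-1.1, -0.2, 0.2]
position: [0.3534, -0.3789, 0.0774]
ft_force: [0.6, -0.6, -1.1]
grip_width: 0.0588
pos [ 0.3528 -0.3782  0.0755] yaw 89.26 q6 -0.88 shift [326.6 125.3   2.1]  twist -81.64 (or 98.36)
```

View pics/w42.png

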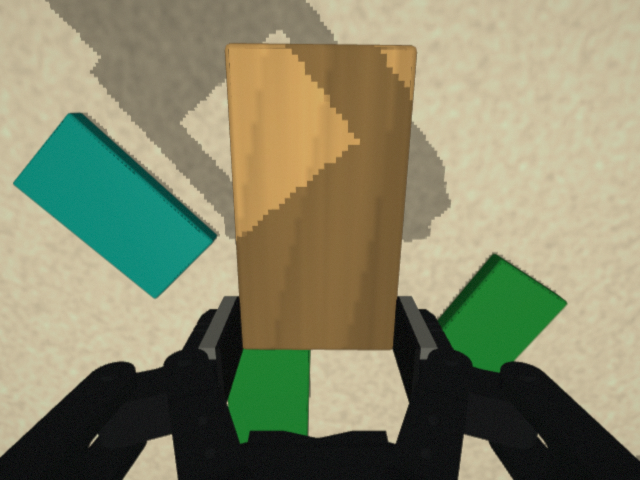

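Gripped well. Carry it to the fence.

```bash
python3 -m pendant '[{"xyz":[16,6,0],"twist":0},{"xyz":[32,12,0],"twist":0},{"xyz":[38,15,0],"twist":0},{"xyz":[38,15,0],"twist":0},{"xyz":[38,15,0],"twist":0},{"xyz":[38,15,0],"twist":0},{"xyz":[38,15,0],"twist":0},{"xyz":[38,14,0],"twist":0},{"xyz":[32,12,0],"twist":0},{"xyz":[17,6,0],"twist":0}]'|grep pos; python3 -m pendant '[{"xyz":[0,0,0],"twist":5},{"xyz":[0,0,0],"twist":8.5},{"xyz":[0,0,0],"twist":8.5},{"xyz":[0,0,0],"twist":8.5},{"xyz":[0,0,0],"twist":8.5},{"xyz":[0,0,0],"twist":8.5},{"xyz":[0,0,0],"twist":8.5},{"xyz":[0,0,0],"twist":8.5},{"xyz":[0,0,0],"twist":8.5},{"xyz":[0,0,0],"twist":8.5}]'|grep pos; python3 -m pendant '[{"xyz":[0,0,0],"twist":8.5},{"xyz":[0,0,0],"twist":5.5},{"xyz":[0,0,0],"twist":2.9},{"xyz":[0,0,0],"twist":0}]' |egrep 'pos|gr'
python3 - <<'E'
from h import *
where()
E
```

```text
position: [0.481, -0.051, 0.073]
position: [0.4804, -0.0534, 0.0729]
position: [0.4805, -0.0535, 0.0731]
grip_width: 0.0588
fence frame [-145.7   -0.6] TCPz 0.0731 yaw -9.1
```

```bash
python3 -m pendant '[{"xyz":[6,0,20],"twist":0},{"xyz":[8,0,20],"twist":0},{"xyz":[9,0,20],"twist":0},{"xyz":[9,0,18],"twist":0},{"xyz":[4,0,13],"twist":0},{"xyz":[4,0,6],"twist":0},{"xyz":[4,0,0],"twist":0},{"xyz":[2,0,0],"twist":0},{"xyz":[0,0,0],"twist":0}]'|egrep 'pos|ft'; python3 -m pendant '[{"xyz":[2,0,-10],"twist":0},{"xyz":[3,0,-12],"twist":0},{"xyz":[4,0,-12],"twist":0},{"xyz":[5,0,-11],"twist":0},{"xyz":[7,0,-10],"twist":0},{"xyz":[8,0,-9],"twist":0},{"xyz":[0,0,0],"twist":0}]'|egrep 'pos|ft|gr'; python3 -m pendant '[{"xyz":[7,0,-6],"twist":0},{"xyz":[8,0,-6],"twist":0},{"xyz":[10,0,-5],"twist":0},{"xyz":[11,0,-2],"twist":0},{"xyz":[9,0,0],"twist":0},{"xyz":[4,0,0],"twist":0},{"xyz":[0,0,0],"twist":0}]'|egrep 'pos|ft|gr'
python3 - <<'E'
from h import *
where()
im2,_=shot('wrist','w43'); im,_=shot('scene'); cv2.imwrite('pics/s43.png',np.hstack([cv2.resize(im[130:310,270:450],(360,360)),cv2.resize(im2,(440,360))]))
E
```

```text
position: [0.5267, -0.0616, -0.0225]
ft_force: [-2.3, 0.5, -1.3]
position: [0.5575, -0.0667, 0.0443]
ft_force: [-6.5, 1.0, 3.0]
grip_width: 0.0587
position: [0.6046, -0.0743, 0.0608]
ft_force: [-1.5, 0.2, -1.4]
grip_width: 0.0579
fence frame [-19.9  -1.4] TCPz 0.0608 yaw -9.1
```

View pics/s43.png

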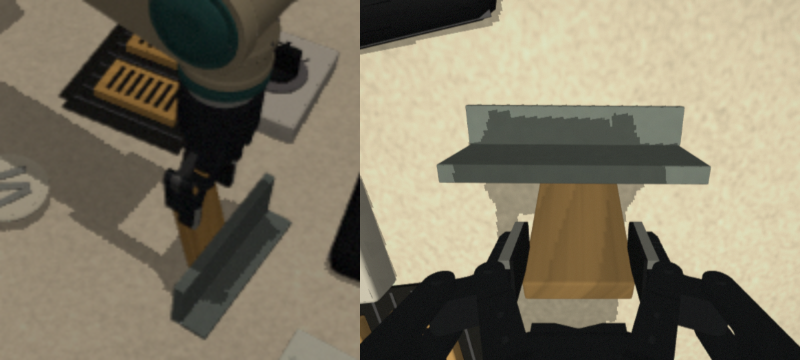

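```bash
python3 -m pendant '[{"xyz":[4,0,-1],"twist":0},{"xyz":[4,0,0],"twist":0},{"xyz":[3,0,0],"twist":0},{"xyz":[0,0,0],"twist":0}]'|egrep 'pos|ft|gr'
python3 - <<'E'
from h import *
where()
im2,_=shot('wrist','w44'); im,_=shot('scene'); cv2.imwrite('pics/s44.png',np.hstack([cv2.resize(im[130:310,270:450],(360,360)),cv2.resize(im2,(440,360))]))
E
```

```text
position: [0.6155, -0.076, 0.0616]
ft_force: [-1.3, 0.4, -1.6]
grip_width: 0.0572
fence frame [-8.9 -1.5] TCPz 0.0616 yaw -9.1
```

View pics/s44.png

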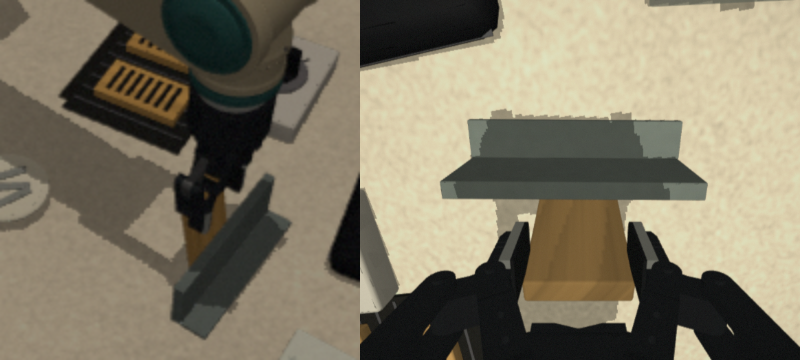

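Run:
```python
from h import *
par=P('wrist'); im=cv2.imread('pics/w44.png'); cv2.imwrite('pics/w44z.png',im[140:420,100:540])
for uv in [(180,266),(440,266),(180,243),(440,243)]: print(uv,ff(onz(par,uv,.062)))
```

```text
(180, 266) [-1.9 62.8]
(440, 266) [ -1.9 -59.4]
(180, 243) [ 9.6 61.6]
(440, 243) [  9.6 -58.3]
```

View pics/w44z.png

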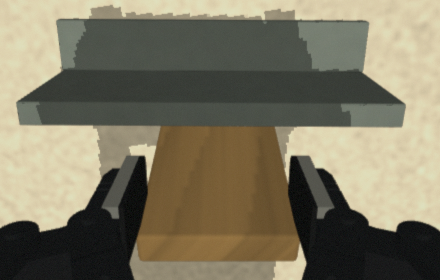

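```bash
python3 -m pendant '[{"xyz":[-8,0,0],"twist":0},{"xyz":[-10,0,2],"twist":0},{"xyz":[-12,0,3],"twist":0},{"xyz":[-12,0,6],"twist":0},{"xyz":[0,0,0],"twist":0}]'|egrep 'pos|ft|gr'
python3 - <<'E'
from h import *
where()
im2,_=shot('wrist','w45'); im,_=shot('scene'); cv2.imwrite('pics/s45.png',np.hstack([cv2.resize(im[130:310,270:450],(360,360)),cv2.resize(im2,(440,360))]))
E
```

```text
position: [0.5732, -0.0691, 0.0529]
ft_force: [-4.1, 1.3, 9.9]
grip_width: 0.0566
fence frame [-51.8  -1.3] TCPz 0.0529 yaw -9.1
```

View pics/s45.png

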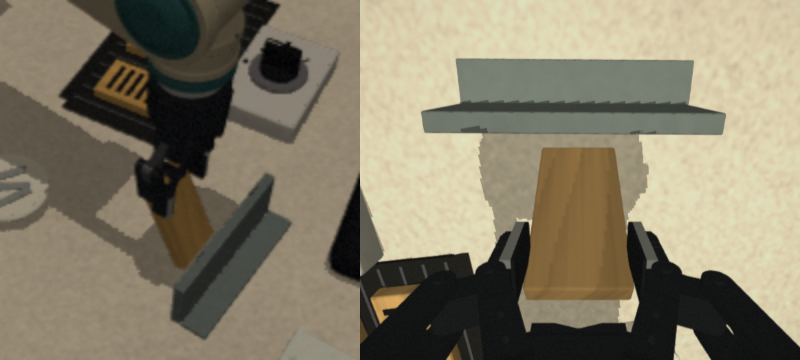

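```bash
python3 -m pendant '[{"xyz":[0,0,0],"twist":0},{"xyz":[0,0,0],"twist":0},{"xyz":[0,0,0],"twist":0},{"xyz":[0,0,0],"twist":0},{"xyz":[-20,0,-25],"twist":0},{"xyz":[-30,0,-25],"twist":0},{"xyz":[-30,0,-25],"twist":0},{"xyz":[0,0,0],"twist":0}]' 1|egrep 'pos|ft|gr'
python3 - <<'E'
from h import *
where()
im2,_=shot('wrist','w46'); im,_=shot('scene'); cv2.imwrite('pics/s46.png',np.hstack([cv2.resize(im[130:310,270:450],(360,360)),cv2.resize(im2,(440,360))]))
o,_=plates('wrist',amin=3000)
for c,r in o: print(ff(r[0]))
E
```

```text
position: [0.4945, -0.0565, 0.1296]
ft_force: [-0.1, -0.2, 0.6]
grip_width: 0.0853
fence frame [-131.4   -1.3] TCPz 0.1296 yaw -9.1
wrist [ 36.5 311. ] xy [0.4446 0.1839] L 129.8 W 60.3 yaw -23.4
wrist [117.4 295.2] xy [0.4502 0.1112] L 114.4 W 65.9 yaw -2.8
wrist [317.  158.5] xy [ 0.5343 -0.063 ] L 109.0 W 59.5 yaw -9.1
[-218.8  228.1]
[-201.7  157.2]
[-91.2  -1.4]
```

View pics/s46.png

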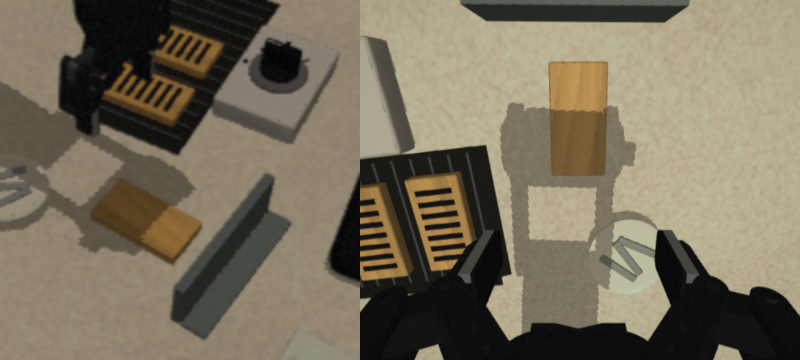

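```bash
python3 -c "
from h import *
where(); go(*fw(-124,-1.4),-.026,-9.1)"; python3 -m pendant '[{"xyz":[3,0,20],"twist":0},{"xyz":[4,0,35],"twist":0},{"xyz":[0,0,35],"twist":0},{"xyz":[0,0,30],"twist":0},{"xyz":[0,0,20],"twist":0},{"xyz":[0,0,10],"twist":0},{"xyz":[0,0,5],"twist":0},{"xyz":[0,0,0],"twist":0}]' 0.9|egrep 'pos|ft'; python3 -c "
from h import *
where()"
```

```text
fence frame [-131.2   -1.4] TCPz 0.1249 yaw -9.1
pos [ 0.4947 -0.0566  0.1249] yaw -9.14 q6 1.54 shift [  7.3   0.  150.9]  twist -0.04 (or 179.96)
position: [0.5015, -0.0577, -0.0299]
ft_force: [0.3, -0.0, 0.3]
fence frame [-124.4   -1.4] TCPz -0.0299 yaw -9.1
```

```bash
python3 -m pendant '[{"xyz":[0,0,-2],"twist":0},{"xyz":[0,0,0],"twist":0},{"xyz":[0,0,0],"twist":0},{"xyz":[0,0,0],"twist":0},{"xyz":[0,0,0],"twist":0}]' 0 40|egrep 'pos|ft|gr'; python3 -m pendant '[{"xyz":[4,0,-1],"twist":0},{"xyz":[8,0,0],"twist":0},{"xyz":[8,0,0],"twist":0},{"xyz":[8,0,0],"twist":0},{"xyz":[5,0,0],"twist":0},{"xyz":[0,0,0],"twist":0}]'|egrep 'pos|ft|gr'; python3 -c "
from h import *
where()"
```

```text
position: [0.5027, -0.0579, -0.0258]
ft_force: [0.0, -0.4, 6.5]
grip_width: 0.0587
position: [0.5356, -0.0632, -0.0258]
ft_force: [2.4, -0.3, 3.9]
grip_width: 0.0585
fence frame [-89.8  -1.5] TCPz -0.0258 yaw -9.1
```

```bash
python3 -m pendant '[{"xyz":[0,0,-11],"twist":0},{"xyz":[1,0,-11],"twist":0},{"xyz":[3,0,-10],"twist":0},{"xyz":[4,0,-10],"twist":0},{"xyz":[6,0,-9],"twist":0},{"xyz":[7,0,-8],"twist":0},{"xyz":[8,0,-7],"twist":0},{"xyz":[9,0,-6],"twist":0},{"xyz":[0,0,0],"twist":0}]'|egrep 'pos|ft|gr'
python3 - <<'E'
from h import *
where()
im2,_=shot('wrist','w47'); im,_=shot('scene'); cv2.imwrite('pics/s47.png',np.hstack([cv2.resize(im[130:310,270:450],(360,360)),cv2.resize(im2,(440,360))]))
E
```

```text
position: [0.5698, -0.0689, 0.0467]
ft_force: [-12.9, 1.0, 4.9]
grip_width: 0.0583
fence frame [-55.2  -1.6] TCPz 0.0467 yaw -9.2
```

View pics/s47.png

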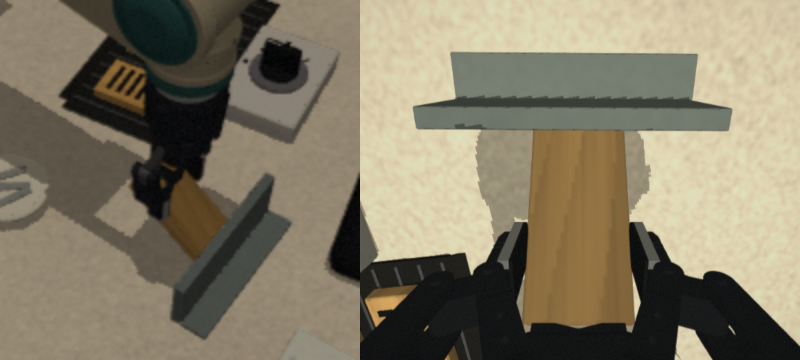

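```bash
python3 -m pendant '[{"xyz":[6,0,-2],"twist":0},{"xyz":[6,0,-2],"twist":0},{"xyz":[5,0,-1],"twist":0},{"xyz":[5,0,-1],"twist":0},{"xyz":[5,0,-1],"twist":0},{"xyz":[5,0,0],"twist":0},{"xyz":[0,0,0],"twist":0}]'|egrep 'pos|ft|gr'
python3 - <<'E'
from h import *
where()
im2,_=shot('wrist','w48'); im,_=shot('scene'); cv2.imwrite('pics/s48.png',np.hstack([cv2.resize(im[130:310,270:450],(360,360)),cv2.resize(im2,(440,360))]))
E
```

```text
position: [0.6037, -0.0741, 0.0527]
ft_force: [-1.9, 1.2, -0.9]
grip_width: 0.0575
fence frame [-20.8  -1.4] TCPz 0.0527 yaw -9.1
```

View pics/s48.png

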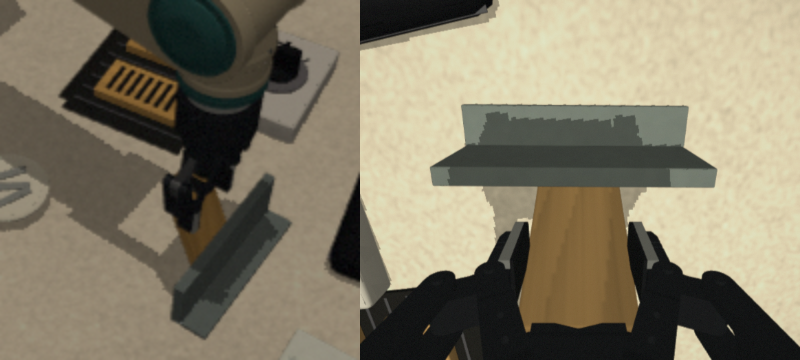

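```bash
python3 -m pendant '[{"xyz":[-12,0,0],"twist":0},{"xyz":[-14,0,3],"twist":0},{"xyz":[-14,0,6],"twist":0},{"xyz":[0,0,0],"twist":0}]'|egrep 'pos|ft|gr'; python3 -m pendant '[{"xyz":[0,0,0],"twist":0},{"xyz":[0,0,0],"twist":0},{"xyz":[0,0,0],"twist":0},{"xyz":[0,0,0],"twist":0},{"xyz":[-20,0,-25],"twist":0},{"xyz":[-30,0,-25],"twist":0},{"xyz":[-30,0,-25],"twist":0},{"xyz":[0,0,0],"twist":0},{"xyz":[0,0,0],"twist":0}]' 1|egrep 'pos|ft|gr'
python3 - <<'E'
from h import *
where()
im2,_=shot('wrist','w49')
o,_=plates('wrist',amin=3000)
for c,r in o: print(ff(r[0]))
E
```

```text
position: [0.5625, -0.0675, 0.0428]
ft_force: [-0.1, 0.3, -0.9]
grip_width: 0.0572
position: [0.4852, -0.0551, 0.1193]
ft_force: [-0.4, -0.8, -0.8]
grip_width: 0.0852
fence frame [-140.8   -1.4] TCPz 0.1193 yaw -9.1
wrist [ 32.5 304. ] xy [0.4442 0.1795] L 126.8 W 52.1 yaw -23.5
wrist [110.7 288.3] xy [0.4502 0.1112] L 114.2 W 66.1 yaw -2.8
wrist [316.5 158. ] xy [ 0.5258 -0.0601] L 109.2 W 59.6 yaw -10.4
[-218.5  223.7]
[-201.7  157.3]
[-100.     0.1]
```

View pics/w49.png

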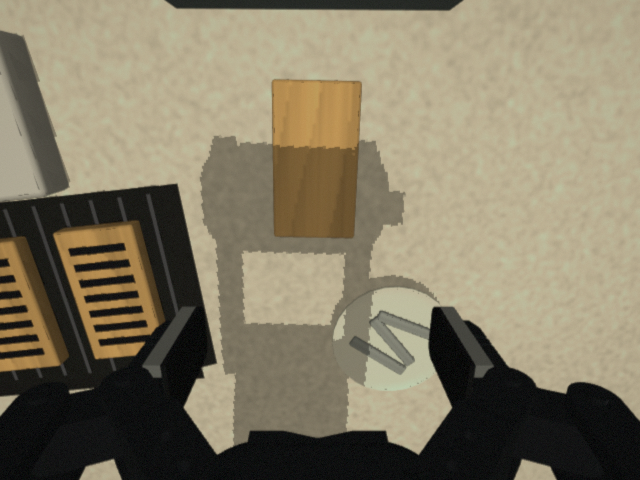

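Run:
```python
from h import *
o,_=plates('wrist',amin=9000)
for c,r in o: print(ff(r[0]))
go(*fw(ff(o[-1][1][0])[0]-28,ff(o[-1][1][0])[1]),-.0275,-10.2)
```

```text
wrist [110.  288.4] xy [0.4502 0.1112] L 114.2 W 66.1 yaw -2.7
wrist [314.7 157.4] xy [ 0.5258 -0.06  ] L 109.3 W 59.6 yaw -10.2
[-201.7  157.3]
[-100.     0.1]
pos [ 0.4847 -0.055   0.1172] yaw -9.14 q6 1.54 shift [ 13.7  -1.5 144.7]  twist 1.06 (or -178.94)
```

```bash
python3 -m pendant '[{"xyz":[7,-1,20],"twist":1},{"xyz":[7,0,35],"twist":0},{"xyz":[0,0,35],"twist":0},{"xyz":[0,0,30],"twist":0},{"xyz":[0,0,15],"twist":0},{"xyz":[0,0,8],"twist":0},{"xyz":[0,0,0],"twist":0}]' 0.9|egrep 'pos|ft'; python3 -m pendant '[{"xyz":[0,0,0],"twist":0},{"xyz":[0,0,0],"twist":0},{"xyz":[0,0,0],"twist":0},{"xyz":[0,0,0],"twist":0},{"xyz":[0,0,0],"twist":0}]' 0 35|egrep 'pos|ft|gr';  python3 -c "
from h import *
where()
shot('wrist','w50')"
```

```text
position: [0.4978, -0.0562, -0.0261]
ft_force: [0.2, -0.0, 0.2]
position: [0.4995, -0.0565, -0.0233]
ft_force: [0.8, -0.2, 6.0]
grip_width: 0.0589
fence frame [-126.5   -0.5] TCPz -0.0233 yaw -10.1
```

View pics/w50.png

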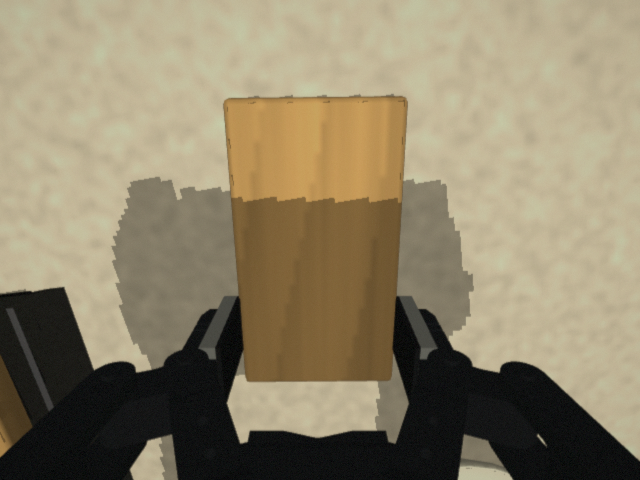

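```bash
python3 -m pendant '[{"xyz":[5,0,-1],"twist":-1},{"xyz":[9,0,0],"twist":0},{"xyz":[10,0,0],"twist":0},{"xyz":[9,0,0],"twist":0},{"xyz":[7,0,0],"twist":0},{"xyz":[3,0,0],"twist":0},{"xyz":[0,0,0],"twist":0}]' |egrep 'pos|ft|gr';  python3 -c "
from h import *
where()
shot('wrist','w51')"; python3 -m pendant '[{"xyz":[0,0,-11],"twist":0},{"xyz":[2,0,-12],"twist":0},{"xyz":[3,0,-11],"twist":0},{"xyz":[5,0,-10],"twist":0},{"xyz":[6,0,-9],"twist":0},{"xyz":[7,0,-8],"twist":0},{"xyz":[8,0,-7],"twist":0},{"xyz":[9,0,-6],"twist":0},{"xyz":[0,0,0],"twist":0}]'|egrep 'pos|ft|gr'
python3 - <<'E'
from h import *
where()
im2,_=shot('wrist','w52'); im,_=shot('scene'); cv2.imwrite('pics/s52.png',np.hstack([cv2.resize(im[130:310,270:450],(360,360)),cv2.resize(im2,(440,360))]))
E
```

```text
position: [0.5418, -0.0634, -0.0233]
ft_force: [0.6, -0.5, 3.6]
grip_width: 0.0591
fence frame [-83.7  -0.6] TCPz -0.0233 yaw -9.1
position: [0.5811, -0.0697, 0.0523]
ft_force: [-3.9, 0.8, 0.5]
grip_width: 0.0581
fence frame [-43.8  -0.7] TCPz 0.0523 yaw -9.1
```

View pics/s52.png

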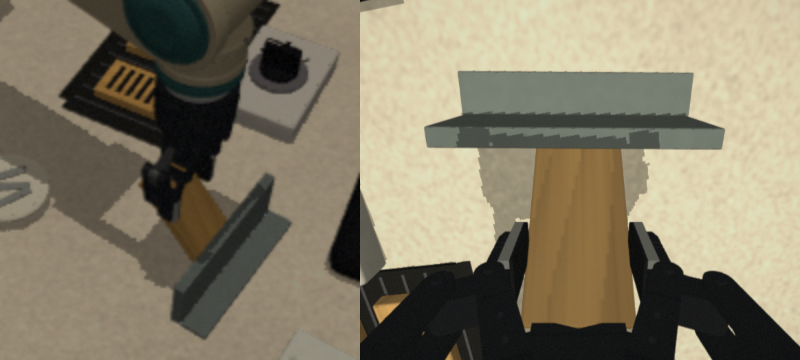

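```bash
cat >> h.py <<'E'
def tilt(name,rows):
    im=cv2.imread(f'pics/{name}.png'); m=wood(im); m[:, :215]=0; m[:,425:]=0
    pts=[]
    for y in rows:
        xs=np.where(m[y]>0)[0]; w=xs.max()-xs.min()+1; dep=388.3*60/w; v=(y-233.2)/388.3*dep
        o=np.array([-.31,.95]);d=np.array([-.95,-.31]); p=dep*o+v*d+np.array([80.7,-169]); pts.append(p); print(y,xs.min(),xs.max(),'tool x %.0f down %.0f'%tuple(p))
    pts=np.array(pts); k=np.polyfit(pts[:,1],pts[:,0],1); print('lean dx/ddown %.2f -> deg short of vertical %.1f; back face x at tips %.1f'%(k[0],np.degrees(np.arctan(k[0])),np.polyval(k,-31)))
E
python3 -c "
from h import *
tilt('w52',[215,250,290,330,370,410])"
```

```text
215 255 380 tool x 32 down 9
250 251 383 tool x 19 down -5
290 248 387 tool x 6 down -18
330 245 390 tool x -7 down -30
370 240 395 tool x -16 down -43
410 236 399 tool x -25 down -54
lean dx/ddown 0.90 -> deg short of vertical 41.9; back face x at tips -5.1
```

```bash
python3 -m pendant '[{"xyz":[6,0,-3],"twist":0},{"xyz":[7,0,-2],"twist":0},{"xyz":[7,0,-2],"twist":0},{"xyz":[7,0,-1],"twist":0},{"xyz":[0,0,0],"twist":0}]'|egrep 'pos|ft|gr'
python3 - <<'E'
from h import *
where()
im2,_=shot('wrist','w53'); im,_=shot('scene'); cv2.imwrite('pics/s53.png',np.hstack([cv2.resize(im[130:310,270:450],(360,360)),cv2.resize(im2,(440,360))]))
tilt('w53',[260,290,330,370,410])
E
```

```text
position: [0.6082, -0.0741, 0.0587]
ft_force: [-1.8, 1.0, -1.1]
grip_width: 0.0572
fence frame [-16.4  -0.7] TCPz 0.0587 yaw -9.1
260 258 376 tool x 7 down 13
290 253 382 tool x 0 down -7
330 248 387 tool x -10 down -24
370 239 396 tool x -14 down -45
410 232 403 tool x -20 down -59
lean dx/ddown 0.38 -> deg short of vertical 20.6; back face x at tips -9.9
```

View pics/s53.png

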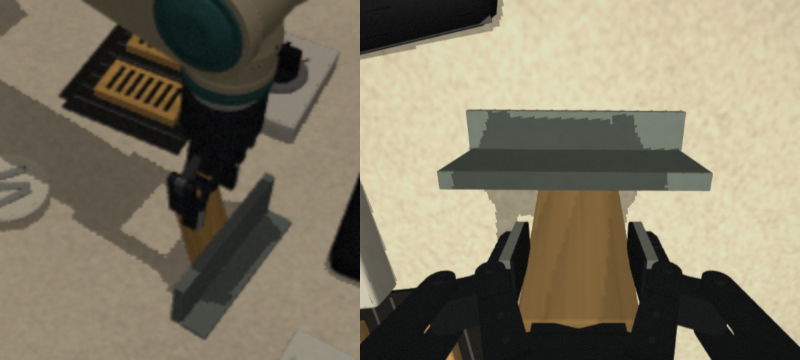

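```bash
python3 -m pendant '[{"xyz":[-3,0,-4],"twist":0},{"xyz":[0,0,-4],"twist":0},{"xyz":[5,0,-2],"twist":0},{"xyz":[5,0,0],"twist":0},{"xyz":[5,0,0],"twist":0},{"xyz":[0,0,0],"twist":0}]' 0 50|egrep 'pos|ft|gr'
python3 - <<'E'
from h import *
where()
im2,_=shot('wrist','w54'); im,_=shot('scene'); cv2.imwrite('pics/s54.png',np.hstack([cv2.resize(im[130:310,270:450],(360,360)),cv2.resize(im2,(440,360))]))
tilt('w54',[270,290,330,370,410])
E
```

```text
position: [0.6199, -0.0759, 0.0685]
ft_force: [-1.5, 0.4, -1.3]
grip_width: 0.0545
fence frame [-4.6 -0.6] TCPz 0.0685 yaw -9.1
270 261 374 tool x -1 down 19
290 257 379 tool x -4 down 2
330 252 383 tool x -16 down -15
370 243 392 tool x -19 down -38
410 235 400 tool x -24 down -55
lean dx/ddown 0.31 -> deg short of vertical 17.4; back face x at tips -17.1
```

View pics/s54.png

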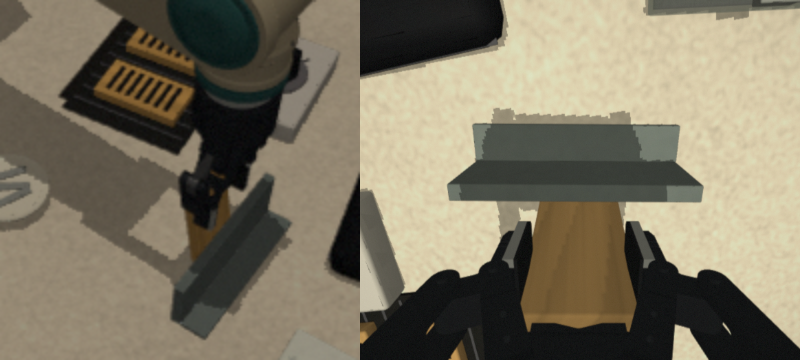

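```bash
python3 -m pendant '[{"xyz":[-12,0,4],"twist":0},{"xyz":[-14,0,6],"twist":0},{"xyz":[-14,0,8],"twist":0},{"xyz":[0,0,0],"twist":0}]'|egrep 'pos|ft|gr'; python3 -m pendant '[{"xyz":[0,0,0],"twist":0},{"xyz":[0,0,0],"twist":0},{"xyz":[0,0,0],"twist":0},{"xyz":[0,0,0],"twist":0},{"xyz":[-20,0,-25],"twist":0},{"xyz":[-30,0,-25],"twist":0},{"xyz":[-30,0,-25],"twist":0},{"xyz":[0,0,0],"twist":0},{"xyz":[0,0,0],"twist":0}]' 1|egrep 'pos|ft|gr'
python3 - <<'E'
from h import *
where()
im2,_=shot('wrist','w55')
o,_=plates('wrist',amin=9000)
for c,r in o: print(ff(r[0]))
print(state()['t'])
E
```

```text
position: [0.5781, -0.0692, 0.0494]
ft_force: [-0.5, -0.7, -1.7]
grip_width: 0.0539
position: [0.5011, -0.0568, 0.1263]
ft_force: [-0.2, 1.0, -0.3]
grip_width: 0.0853
fence frame [-124.8   -0.6] TCPz 0.1263 yaw -9.1
wrist [318. 166.] xy [ 0.5349 -0.0624] L 109.4 W 59.6 yaw -9.6
[-90.7  -0.7]
79.3
```

View pics/w55.png

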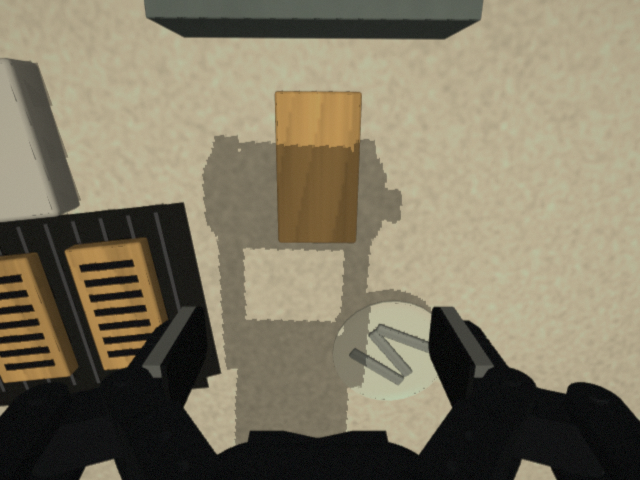

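```bash
python3 -c "
from h import *
go(*fw(-109.7,-0.7),-.0265,-9.4)"; python3 -m pendant '[{"xyz":[7,0,20],"twist":0},{"xyz":[7,0,35],"twist":0},{"xyz":[0,0,35],"twist":0},{"xyz":[0,0,30],"twist":0},{"xyz":[0,0,18],"twist":0},{"xyz":[0,0,10],"twist":0},{"xyz":[0,0,0],"twist":0}]' 0.9|egrep 'pos|ft'; python3 -c "
from h import *
where()"
```

```text
pos [ 0.5007 -0.0568  0.1245] yaw -9.14 q6 1.54 shift [1.580e+01 1.000e-01 1.509e+02]  twist 0.26 (or -179.74)
position: [0.5133, -0.0588, -0.0247]
ft_force: [-0.3, -0.1, 0.5]
fence frame [-112.5   -0.6] TCPz -0.0247 yaw -9.1
```

```bash
python3 -m pendant '[{"xyz":[3,0,1],"twist":0},{"xyz":[0,0,0],"twist":0},{"xyz":[0,0,0],"twist":0},{"xyz":[0,0,0],"twist":0},{"xyz":[0,0,0],"twist":0},{"xyz":[0,0,0],"twist":0}]' 0 30|egrep 'pos|ft|gr'; python3 -m pendant '[{"xyz":[5,0,-1],"twist":0},{"xyz":[9,0,0],"twist":0},{"xyz":[9,0,0],"twist":0},{"xyz":[7,0,0],"twist":0},{"xyz":[2,0,0],"twist":0},{"xyz":[0,0,0],"twist":0}]'|egrep 'pos|ft|gr';  python3 -c "
from h import *
where()"; python3 -m pendant '[{"xyz":[0,0,-10],"twist":0},{"xyz":[1,0,-11],"twist":0},{"xyz":[3,0,-10],"twist":0},{"xyz":[4,0,-9],"twist":0},{"xyz":[6,0,-8],"twist":0},{"xyz":[6,0,-8],"twist":0},{"xyz":[8,0,-6],"twist":0},{"xyz":[8,0,-5],"twist":0},{"xyz":[0,0,0],"twist":0}]'|egrep 'pos|ft|gr'
python3 - <<'E'
from h import *
where()
im2,_=shot('wrist','w56'); im,_=shot('scene'); cv2.imwrite('pics/s56.png',np.hstack([cv2.resize(im[130:310,270:450],(360,360)),cv2.resize(im2,(440,360))]))
tilt('w56',[250,290,330,370,410])
E
```

```text
position: [0.5183, -0.0596, -0.0224]
ft_force: [1.7, -1.0, 3.5]
grip_width: 0.0592
position: [0.5499, -0.0647, -0.0224]
ft_force: [1.5, -0.1, 2.0]
grip_width: 0.0589
fence frame [-75.5  -0.6] TCPz -0.0224 yaw -9.1
position: [0.5846, -0.0703, 0.046]
ft_force: [-4.8, 0.4, 1.4]
grip_width: 0.058
fence frame [-40.3  -0.7] TCPz 0.046 yaw -9.1
250 251 385 tool x 20 down -7
290 247 388 tool x 7 down -21
330 245 390 tool x -7 down -30
370 241 394 tool x -17 down -42
410 237 397 tool x -27 down -52
lean dx/ddown 1.06 -> deg short of vertical 46.8; back face x at tips -5.4
```

View pics/s56.png

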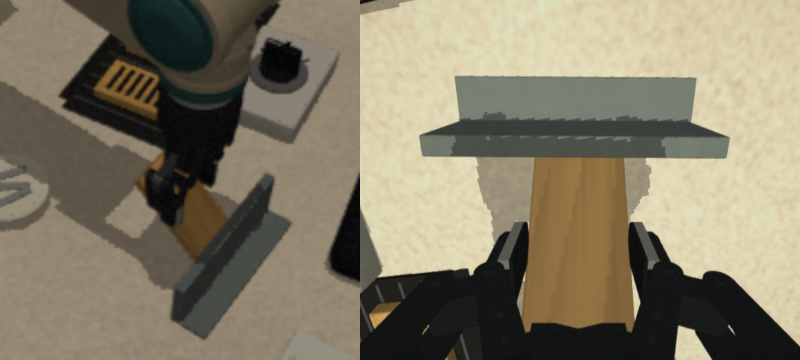

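```bash
python3 -m pendant '[{"xyz":[5,0,-4],"twist":0},{"xyz":[6,0,-3],"twist":0},{"xyz":[6,0,-2],"twist":0},{"xyz":[6,0,-2],"twist":0},{"xyz":[5,0,-1],"twist":0},{"xyz":[0,0,0],"twist":0}]'|egrep 'pos|ft|gr'
python3 - <<'E'
from h import *
where()
im2,_=shot('wrist','w57'); im,_=shot('scene'); cv2.imwrite('pics/s57.png',np.hstack([cv2.resize(im[130:310,270:450],(360,360)),cv2.resize(im2,(440,360))]))
tilt('w57',[270,290,330,370,410])
E
```

```text
position: [0.6129, -0.0748, 0.0567]
ft_force: [-2.7, -0.2, -0.6]
grip_width: 0.057
fence frame [-11.7  -0.7] TCPz 0.0567 yaw -9.1
270 258 378 tool x 4 down 8
290 254 382 tool x -0 down -6
330 248 387 tool x -10 down -24
370 239 395 tool x -15 down -44
410 232 403 tool x -20 down -59
lean dx/ddown 0.35 -> deg short of vertical 19.5; back face x at tips -10.5
```

View pics/s57.png

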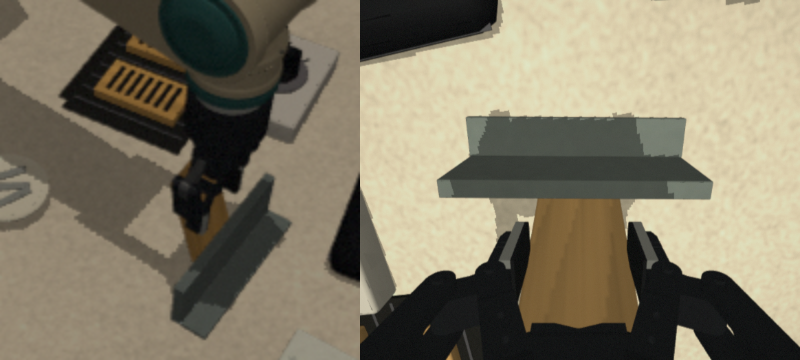

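```bash
python3 -m pendant '[{"xyz":[0,0,-5],"twist":0},{"xyz":[3,0,-5],"twist":0},{"xyz":[5,0,0],"twist":0},{"xyz":[5,0,0],"twist":0},{"xyz":[5,0,0],"twist":0},{"xyz":[0,0,0],"twist":0}]' 0 20|egrep 'pos|ft|gr'
python3 - <<'E'
from h import *
where()
im2,_=shot('wrist','w58'); im,_=shot('scene'); cv2.imwrite('pics/s58.png',np.hstack([cv2.resize(im[130:310,270:450],(360,360)),cv2.resize(im2,(440,360))]))
tilt('w58',[280,300,330,370,410])
E
```

```text
position: [0.6309, -0.0777, 0.0667]
ft_force: [1.9, -0.7, 0.5]
grip_width: 0.0388
fence frame [ 6.6 -0.7] TCPz 0.0667 yaw -9.1Traceback (most recent call last):
  File "<stdin>", line 4, in <module>
  File "h.py", line 65, in tilt
    xs=np.where(m[y]>0)[0]; w=xs.max()-xs.min()+1; dep=388.3*60/w; v=(y-233.2)/388.3*dep
                              ~~~~~~^^
    return umr_maximum(a, axis, None, out, keepdims, initial, where)
ValueError: zero-size array to reduction operation maximum which has no identity
```

View pics/s58.png

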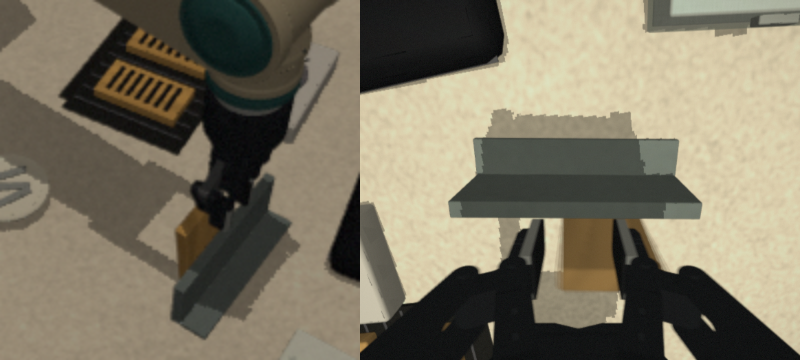

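```bash
python3 -m pendant '[{"xyz":[0,0,-25],"twist":0},{"xyz":[0,0,-35],"twist":0},{"xyz":[-25,0,-25],"twist":0},{"xyz":[-35,0,0],"twist":0},{"xyz":[-30,0,0],"twist":0},{"xyz":[0,0,0],"twist":0}]' 1|egrep 'pos|ft|gr'
python3 - <<'E'
from h import *
where()
im2,_=shot('wrist','w59'); im,_=shot('scene'); cv2.imwrite('pics/s59.png',np.hstack([cv2.resize(im[130:310,270:450],(360,360)),cv2.resize(im2,(440,360))]))
print(state()['t'])
E
```

```text
position: [0.5386, -0.0627, 0.1517]
ft_force: [0.1, -1.0, -0.0]
grip_width: 0.0851
fence frame [-86.9  -0.4] TCPz 0.1517 yaw -9.1
84.3
```

View pics/s59.png

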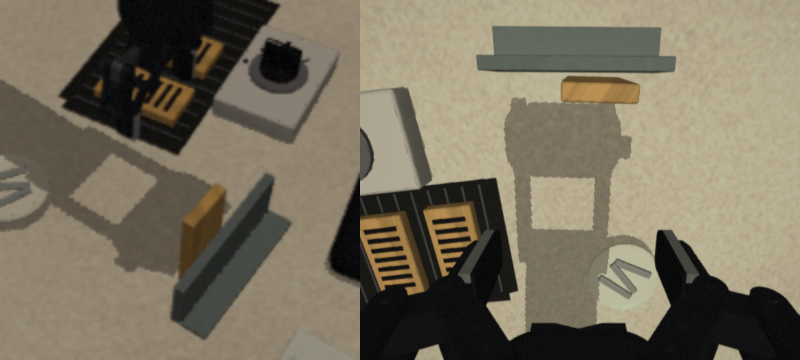

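Run:
```python
from h import *
im=cv2.imread('pics/w59.png'); cv2.imwrite('pics/w59z.png',cv2.resize(im[90:150,280:420],None,fx=5,fy=5,interpolation=cv2.INTER_CUBIC))
im=cv2.imread('pics/s59.png');
```

```text
(no output)
```

View pics/w59z.png

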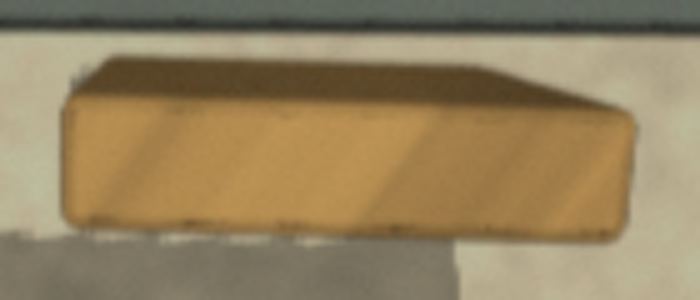

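Run:
```python
from h import *
par=P('wrist'); q=lambda u,v:(280+u/5,90+v/5)
for z in (.105,.11):
    c=[onz(par,q(*p),z)[:2] for p in [(68,98),(635,113),(625,240),(66,228)]]
    m=np.mean(c,0); d=(c[0]-c[1])+(c[3]-c[2]); print(z,[ff(x) for x in c],ff(m),'y-axis dir',np.degrees(np.arctan2(d[1],d[0]))-90, np.linalg.norm(d)/2)
a=np.degrees(np.arctan2(d[1],d[0]))-90
t=m+.008*np.array([np.cos(np.radians(a)),np.sin(np.radians(a))]); print('TCP',t,ff(t)); go(*t,.034,a)
```

```text
0.105 [array([-7.2, 11.7]), array([ -8.7, -48.6]), array([-21.9, -48.5]), array([-20.6,  12.2])] [-14.6 -18.3] y-axis dir -10.440163514357138 0.060531540947298776
0.11 [array([-7.1, 11.4]), array([ -8.6, -47.5]), array([-21.5, -47.4]), array([-20.2,  11.9])] [-14.4 -17.9] y-axis dir -10.440163514357067 0.05913346091441287
TCP [ 0.61535444 -0.09284234] [ -6.4 -18.1]
pos [ 0.5412 -0.0633  0.1522] yaw -9.14 q6 1.55 shift [ 77.7  17.4 118.4]  twist 1.30 (or -178.70)
```

```bash
python3 -m pendant '[{"xyz":[15,4,0],"twist":1.3},{"xyz":[25,5,0],"twist":0},{"xyz":[20,5,0],"twist":0},{"xyz":[10,3,0],"twist":0},{"xyz":[5,0,0],"twist":0},{"xyz":[0,0,0],"twist":0}]'|egrep 'pos|ft'
python3 - <<'E'
from h import *
where()
im2,_=shot('wrist','w60'); im,_=shot('scene'); cv2.imwrite('pics/s60.png',np.hstack([cv2.resize(im[130:310,270:450],(360,360)),cv2.resize(im2,(440,360))]))
E
```

```text
position: [0.6126, -0.0933, 0.1511]
ft_force: [0.3, 0.1, 0.1]
fence frame [ -9. -19.] TCPz 0.1511 yaw -10.4
```

View pics/s60.png

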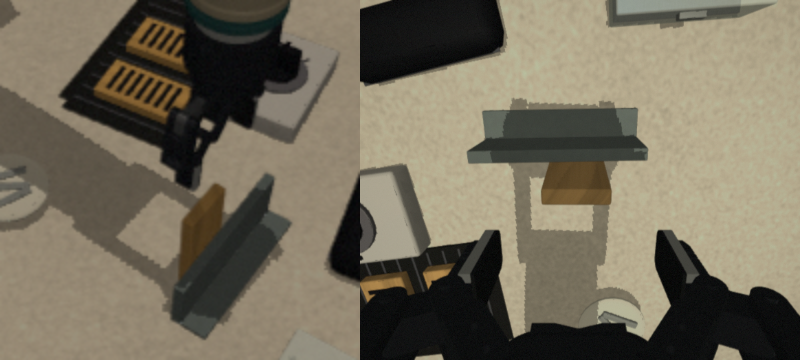

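```bash
python3 -m pendant '[{"xyz":[0,0,20],"twist":0},{"xyz":[0,0,25],"twist":0},{"xyz":[0,0,25],"twist":0},{"xyz":[0,0,20],"twist":0},{"xyz":[0,0,15],"twist":0},{"xyz":[0,0,8],"twist":0},{"xyz":[0,0,0],"twist":0}]'|egrep 'pos|ft'; python3 -m pendant '[{"xyz":[0,0,0],"twist":0},{"xyz":[0,0,0],"twist":0},{"xyz":[0,0,0],"twist":0},{"xyz":[0,0,0],"twist":0},{"xyz":[0,0,0],"twist":0}]' 0 40|egrep 'pos|ft|gr'
python3 - <<'E'
from h import *
where()
im2,_=shot('wrist','w61'); im,_=shot('scene'); cv2.imwrite('pics/s61.png',np.hstack([cv2.resize(im[130:310,270:450],(360,360)),cv2.resize(im2,(440,360))]))
E
```

```text
position: [0.6114, -0.093, 0.0378]
ft_force: [0.2, -0.7, -0.8]
position: [0.6128, -0.0934, 0.0401]
ft_force: [-1.2, 0.7, 5.9]
grip_width: 0.0595
fence frame [ -8.8 -19. ] TCPz 0.0401 yaw -10.4
```

View pics/s61.png

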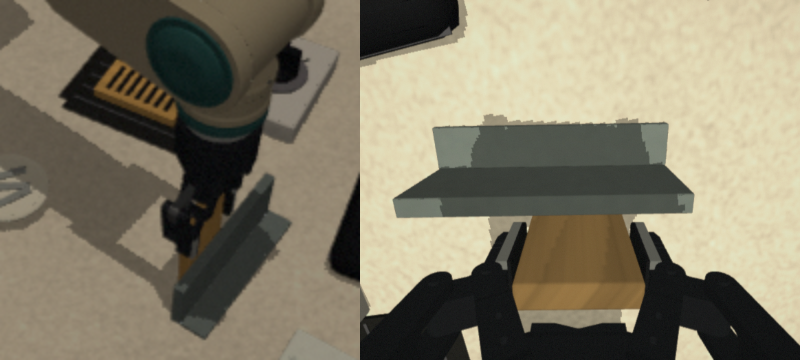

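```bash
python3 -m pendant '[{"xyz":[-2,0,-10],"twist":0},{"xyz":[-4,0,-20],"twist":0},{"xyz":[-6,0,-25],"twist":0},{"xyz":[-8,0,-20],"twist":0},{"xyz":[0,0,0],"twist":0}]'|egrep 'pos|ft|gr'
python3 - <<'E'
from h import *
go(*pw(-56,92),.115,-2.7)
im2,_=shot('wrist','w62'); im,_=shot('scene'); cv2.imwrite('pics/s62.png',np.hstack([cv2.resize(im[130:310,270:450],(360,360)),cv2.resize(im2,(440,360))]))
E
```

```text
position: [0.5932, -0.0898, 0.1173]
ft_force: [0.8, -0.5, -2.3]
grip_width: 0.0597
pos [ 0.5932 -0.0898  0.1173] yaw -10.43 q6 1.54 shift [-258.3 -346.3    0.8]  twist -7.73 (or 172.27)
```

View pics/s62.png

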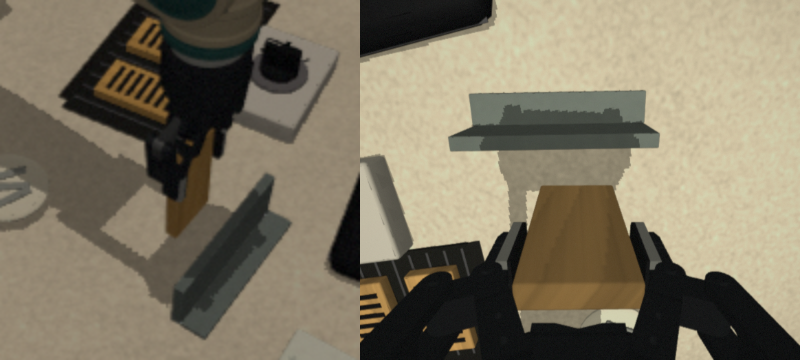

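```bash
python3 -m pendant '[{"xyz":[-11,-15,0],"twist":0},{"xyz":[-19,-25,0],"twist":0},{"xyz":[-23,-31,0],"twist":0},{"xyz":[-23,-31,0],"twist":0},{"xyz":[-23,-31,0],"twist":0},{"xyz":[-23,-31,0],"twist":0},{"xyz":[-23,-31,0],"twist":0},{"xyz":[-23,-31,0],"twist":0},{"xyz":[-23,-31,0],"twist":0},{"xyz":[-23,-31,0],"twist":0}]'|egrep 'pos'; python3 -m pendant '[{"xyz":[-20,-27,0],"twist":0},{"xyz":[-15,-20,0],"twist":0},{"xyz":[-9,-11,0],"twist":0},{"xyz":[0,0,0],"twist":-4},{"xyz":[0,0,0],"twist":-3.7},{"xyz":[0,0,0],"twist":0}]'|egrep 'pos|gr';  python3 - <<'E'
from h import *
go(*pw(-56,92),.048,-2.7)
im2,_=shot('wrist','w63'); im,_=shot('scene'); cv2.imwrite('pics/s63.png',np.hstack([cv2.resize(im[60:240,270:450],(360,360)),cv2.resize(im2,(440,360))]))
E
```

```text
position: [0.4324, 0.2333, 0.1117]
position: [0.401, 0.2969, 0.1124]
grip_width: 0.0597
pos [0.401  0.2969 0.1124] yaw -2.72 q6 2.18 shift [ 1.  -0.8 64.4]  twist -0.02 (or 179.98)
```

View pics/s63.png

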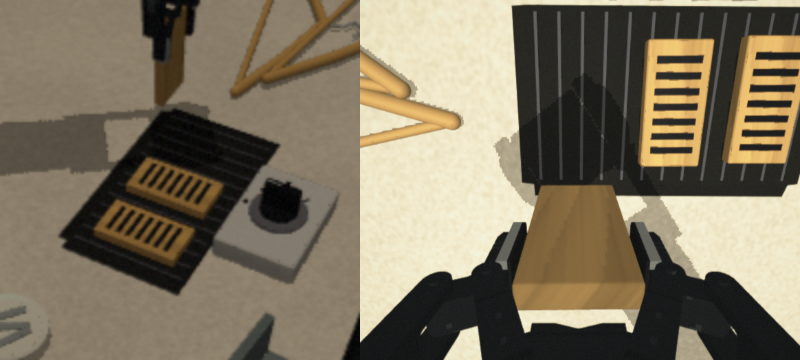

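```bash
python3 -m pendant '[{"xyz":[1,-1,20],"twist":0},{"xyz":[0,0,20],"twist":0},{"xyz":[0,0,14],"twist":0},{"xyz":[0,0,8],"twist":0},{"xyz":[0,0,3],"twist":0},{"xyz":[0,0,1],"twist":0},{"xyz":[0,0,0],"twist":0}]'|egrep 'pos|ft|gr';python3 -m pendant '[{"xyz":[0,0,1],"twist":0},{"xyz":[0,0,1],"twist":0},{"xyz":[0,0,0],"twist":0}]'|egrep 'pos|ft|gr'
```

```text
position: [0.4026, 0.2986, 0.0483]
ft_force: [-0.2, -0.0, -0.6]
grip_width: 0.0594
position: [0.4023, 0.2984, 0.0457]
ft_force: [0.6, -0.6, -2.4]
grip_width: 0.0596
```

```bash
python3 -m pendant '[{"xyz":[0,0,1],"twist":0},{"xyz":[0,0,1],"twist":0},{"xyz":[0,0,0],"twist":0},{"xyz":[0,0,0],"twist":0}]'|egrep 'pos|ft|gr'
python3 - <<'E'
from h import *
im,_=shot('scene'); im2,_=shot('wrist','w64'); cv2.imwrite('pics/s64.png',np.hstack([cv2.resize(im[60:180,300:420],(480,480),interpolation=cv2.INTER_CUBIC),im2[:,160:480]]))
E
```

```text
position: [0.4025, 0.2984, 0.0441]
ft_force: [-0.4, -0.9, 4.5]
grip_width: 0.0594
```

View pics/s64.png

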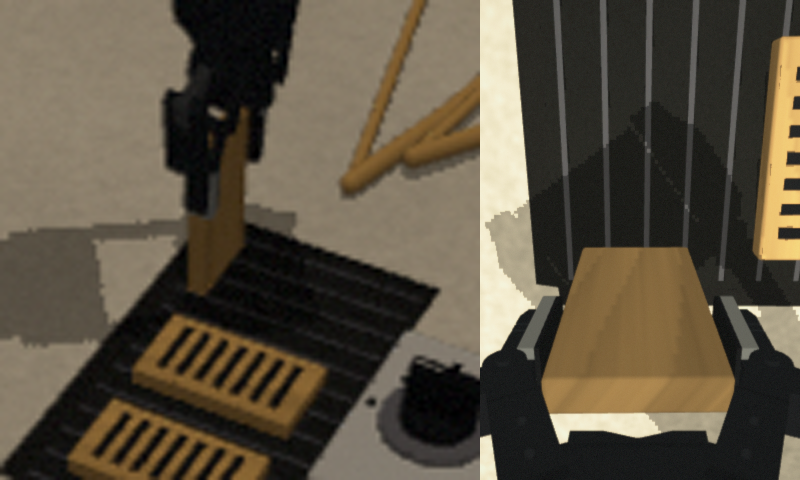

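```bash
python3 -m pendant '[{"xyz":[0,0,0],"twist":0},{"xyz":[0,0,0],"twist":0},{"xyz":[0,0,0],"twist":0},{"xyz":[0,0,-15],"twist":0},{"xyz":[0,0,-30],"twist":0},{"xyz":[0,0,-25],"twist":0},{"xyz":[0,0,0],"twist":0}]' 0.9|egrep 'pos|ft|gr'
python3 - <<'E'
from h import *
go(*pw(-82,92),.06,-2.7)
im,_=shot('scene'); im2,_=shot('wrist','w65'); cv2.imwrite('pics/s65.png',np.hstack([cv2.resize(im[60:180,300:420],(480,480),interpolation=cv2.INTER_CUBIC),im2[:,160:480]]))
E
```

```text
position: [0.4039, 0.2995, 0.1174]
ft_force: [-0.0, -0.3, -0.2]
grip_width: 0.0769
pos [0.4039 0.2995 0.1174] yaw -2.73 q6 2.18 shift [-28.3   2.3  57.2]  twist -0.03 (or 179.97)
```

View pics/s65.png

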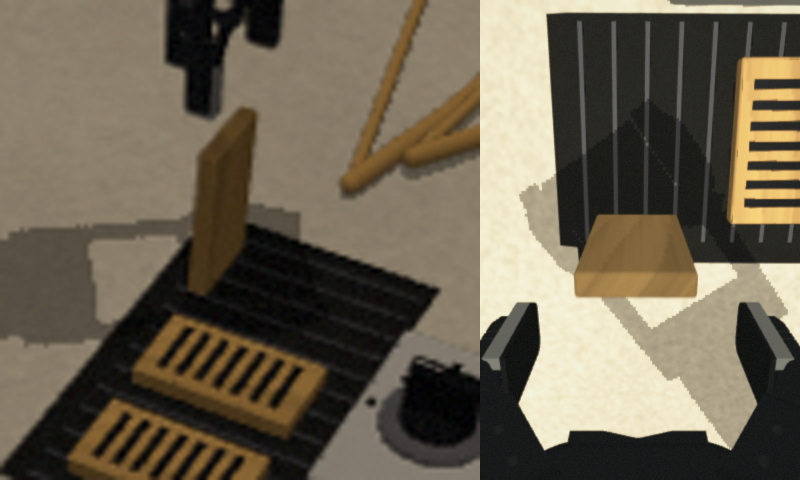

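```bash
python3 -m pendant '[{"xyz":[-10,0,0],"twist":0},{"xyz":[-15,1,0],"twist":0},{"xyz":[-11,1,0],"twist":0},{"xyz":[0,0,0],"twist":0},{"xyz":[0,0,20],"twist":0},{"xyz":[0,0,20],"twist":0},{"xyz":[0,0,16],"twist":0},{"xyz":[0,0,0],"twist":0}]' 0|egrep 'pos|ft|gr'
python3 - <<'E'
from h import *
p=state()['position'];print(pf(p))
im,_=shot('scene'); im2,_=shot('wrist','w66'); cv2.imwrite('pics/s66.png',np.hstack([cv2.resize(im[60:180,300:420],(480,480),interpolation=cv2.INTER_CUBIC),im2[:,160:480]]))
E
```

```text
position: [0.3648, 0.297, 0.055]
ft_force: [0.6, 1.0, -0.1]
grip_width: -0.0003
[-93.   89.8]
```

View pics/s66.png

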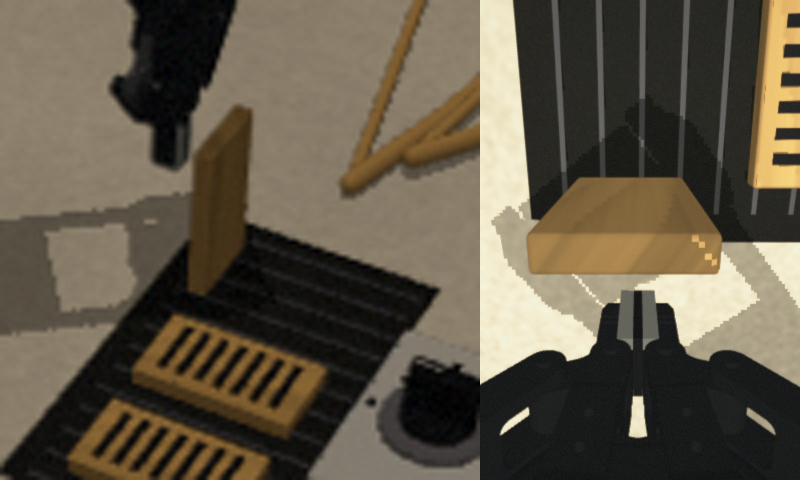

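```bash
python3 -m pendant '[{"xyz":[6,0,0],"twist":0},{"xyz":[6,0,0],"twist":0},{"xyz":[5,0,0],"twist":0},{"xyz":[4,0,0],"twist":0},{"xyz":[4,0,0],"twist":0},{"xyz":[4,0,0],"twist":0},{"xyz":[4,0,0],"twist":0},{"xyz":[0,0,0],"twist":0}]'|egrep 'pos|ft|gr'
python3 - <<'E'
from h import *
p=state()['position'];print(pf(p))
im,_=shot('scene'); im2,_=shot('wrist','w67'); cv2.imwrite('pics/s67.png',np.hstack([cv2.resize(im[60:180,300:420],(480,480),interpolation=cv2.INTER_CUBIC),im2[:,160:480]]))
E
```

```text
position: [0.3996, 0.2964, 0.0575]
ft_force: [-0.5, 0.5, 0.6]
grip_width: 0.0001
[-58.3  90.8]
```

View pics/s67.png

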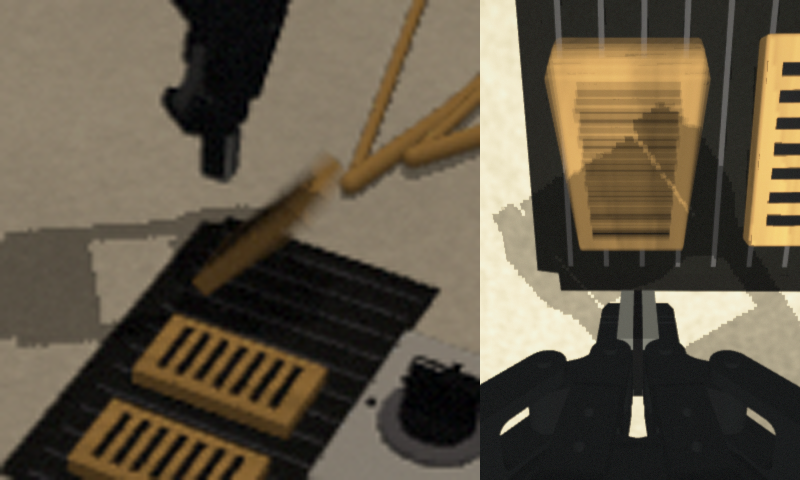

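Falling, vents up. Let it settle, then measure from above.

```bash
python3 -m pendant '[{"xyz":[0,0,-20],"twist":0},{"xyz":[0,0,-40],"twist":0},{"xyz":[0,20,-40],"twist":0},{"xyz":[0,40,-40],"twist":0},{"xyz":[0,30,0],"twist":0},{"xyz":[0,0,0],"twist":0},{"xyz":[0,0,0],"twist":0}]'|egrep 'pos|ft|gr'
python3 - <<'E'
from h import *
shot('wrist','w68')
o,_=plates('wrist',z=.018)
for c,r in o: print(pf(r[0]),round(r[3]+2.7,1))
plates('scene',z=.018); print(state()['t'])
E
```

```text
position: [0.3949, 0.2111, 0.1929]
ft_force: [-0.2, -0.0, -0.3]
grip_width: 0.0
wrist [326.5 127.5] xy [0.4526 0.2011] L 110.2 W 60.8 yaw -2.5
wrist [432.1 124.4] xy [0.4509 0.1123] L 109.7 W 62.2 yaw -2.7
wrist [212.2 119. ] xy [0.4637 0.2963] L 110.5 W 62.1 yaw -2.7
[-0.8 -1.9] 0.2
[  1.7 -90.7] -0.0
[ 5.8 93.6] -0.0
scene [341.6 175.4] xy [0.4534 0.1057] L 111.1 W 65.6 yaw -2.8
93.55
```

View pics/w68.png

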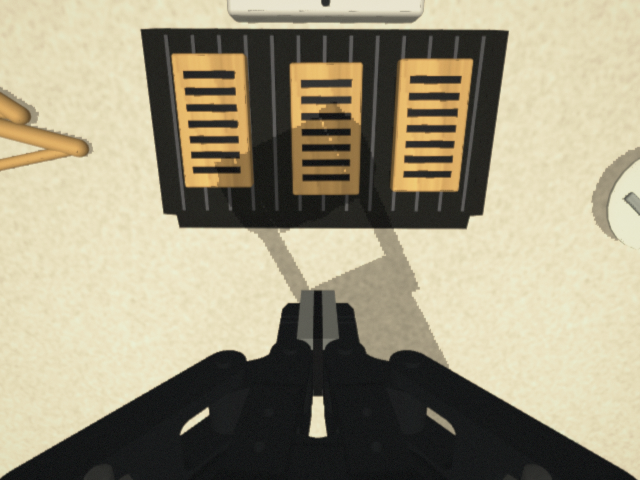

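Run:
```python
from h import *
par=P('wrist')
for uv in [(141,30),(508,30),(485,216),(163,213),(180,228),(467,228)]: print(uv,pf(onz(par,uv,.002)))
go(.5905,.1963,.13,136.8)
go(.5905,.1963,.13,177.2)
```

```text
(141, 30) [ 79.2 152.5]
(508, 30) [  79.4 -152.4]
(485, 216) [ -81.  -155.1]
(163, 213) [-78.2 153.8]
(180, 228) [-93.2 139.2]
(467, 228) [ -93.1 -139.2]
pos [0.3947 0.2118 0.1923] yaw -2.68 q6 2.03 shift [196.4   6.3  62.1]  twist 40.52 (or -139.48)
pos [0.3947 0.2118 0.1923] yaw -2.68 q6 2.03 shift [196.4   6.3  62.1]  twist 0.12 (or -179.88)
```

```bash
python3 -m pendant '[{"xyz":[15,0,0],"twist":0},{"xyz":[30,1,0],"twist":0},{"xyz":[36,1,0],"twist":0},{"xyz":[36,1,0],"twist":0},{"xyz":[36,1,0],"twist":0},{"xyz":[30,1,0],"twist":0},{"xyz":[15,1,0],"twist":0},{"xyz":[0,0,0],"twist":-8.5},{"xyz":[0,0,0],"twist":-8.5},{"xyz":[0,0,0],"twist":-8.5}]' 0.5|grep pos;  python3 -m pendant '[{"xyz":[0,0,0],"twist":-8.5},{"xyz":[0,0,0],"twist":-8.5},{"xyz":[0,0,0],"twist":-8.5},{"xyz":[0,0,0],"twist":-8.5},{"xyz":[0,0,0],"twist":-8.5},{"xyz":[0,0,0],"twist":-8.5},{"xyz":[0,0,0],"twist":-8.5},{"xyz":[0,0,0],"twist":-8.5},{"xyz":[0,0,0],"twist":-8.5},{"xyz":[0,0,0],"twist":-8.5}]'|grep pos; python3 -m pendant '[{"xyz":[0,0,0],"twist":-8.5},{"xyz":[0,0,0],"twist":-8.5},{"xyz":[0,0,0],"twist":-8.5},{"xyz":[0,0,0],"twist":-8.5},{"xyz":[0,0,0],"twist":-8.5},{"xyz":[0,0,0],"twist":-8.5},{"xyz":[0,0,0],"twist":-8.5},{"xyz":[0,0,0],"twist":-8.5},{"xyz":[0,0,0],"twist":0}]'|grep pos
python3 - <<'E'
from h import *
go(.5915,.1963,.03,177.2); im,_=shot('wrist','w69')
z=cv2.resize(im[130:290,210:430],None,fx=3.5,fy=3.5,interpolation=cv2.INTER_CUBIC)
cv2.imwrite('pics/w69z.png',np.clip(255*(z/255.)**0.5,0,255).astype(np.uint8))
E
```

```text
position: [0.5924, 0.1968, 0.1915]
position: [0.5923, 0.1968, 0.1917]
position: [0.5923, 0.1967, 0.1919]
pos [0.5923 0.1967 0.1919] yaw 175.91 q6 -1.24 shift [  0.5  -0.4 161.9]  twist -1.29 (or 178.71)
```

View pics/w69z.png

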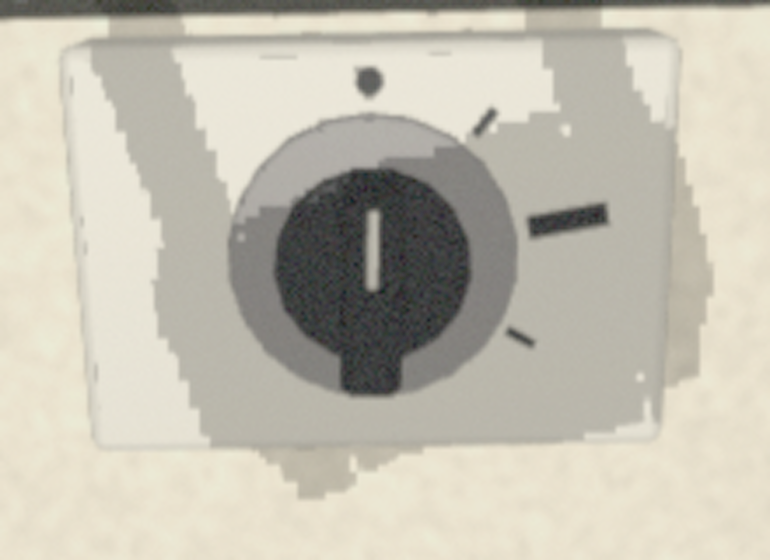

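```bash
python3 -m pendant '[{"xyz":[0,0,25],"twist":0},{"xyz":[0,0,35],"twist":0},{"xyz":[0,0,35],"twist":0},{"xyz":[0,0,30],"twist":0},{"xyz":[0,0,20],"twist":0},{"xyz":[0,0,10],"twist":0},{"xyz":[0,0,6],"twist":0},{"xyz":[0,0,0],"twist":0}]'|egrep 'pos|ft'; python3 -m pendant '[{"xyz":[0,0,0],"twist":0},{"xyz":[0,0,0],"twist":0},{"xyz":[0,0,0],"twist":0},{"xyz":[0,0,0],"twist":0},{"xyz":[0,0,0],"twist":0}]' 0 30|egrep 'pos|ft|gr'
```

```text
position: [0.5926, 0.1959, 0.0319]
ft_force: [0.2, -0.1, 0.3]
position: [0.5933, 0.1955, 0.0335]
ft_force: [-1.3, -2.9, 5.7]
grip_width: 0.0129
```

```bash
python3 -m pendant '[{"xyz":[0,0,0],"twist":5},{"xyz":[0,0,0],"twist":8},{"xyz":[0,0,0],"twist":8},{"xyz":[0,0,0],"twist":8},{"xyz":[0,0,0],"twist":8},{"xyz":[0,0,0],"twist":8},{"xyz":[0,0,0],"twist":8},{"xyz":[0,0,0],"twist":8},{"xyz":[0,0,0],"twist":8},{"xyz":[0,0,0],"twist":6}]'|egrep 'ft|gr'; python3 -m pendant '[{"xyz":[0,0,0],"twist":4},{"xyz":[0,0,0],"twist":0},{"xyz":[0,0,0],"twist":0}]'|egrep 'ft|gr'; python3 -c "
from h import *
print(yaw())"; python3 -m pendant '[{"xyz":[0,0,0],"twist":0},{"xyz":[0,0,0],"twist":0},{"xyz":[0,0,0],"twist":0},{"xyz":[0,0,-15],"twist":0},{"xyz":[0,0,-25],"twist":0},{"xyz":[0,0,-35],"twist":0},{"xyz":[0,0,-40],"twist":0},{"xyz":[0,0,-35],"twist":0},{"xyz":[0,0,-15],"twist":0},{"xyz":[0,0,0],"twist":0}]' 0.5|egrep 'pos|ft|gr'
python3 - <<'E'
from h import *
print(yaw()); im,_=shot('wrist','w70')
z=cv2.resize(im[130:290,210:430],None,fx=3.5,fy=3.5,interpolation=cv2.INTER_CUBIC)
cv2.imwrite('pics/w70z.png',np.clip(255*(z/255.)**0.5,0,255).astype(np.uint8))
E
```

```text
ft_force: [-6.5, -5.6, 8.9]
grip_width: 0.0128
ft_force: [-6.8, -6.9, 9.1]
grip_width: 0.0131
96.70257458089685
position: [0.5935, 0.1962, 0.2001]
ft_force: [0.2, 0.2, -0.7]
grip_width: 0.0429
96.7722114150645
```

View pics/w70z.png

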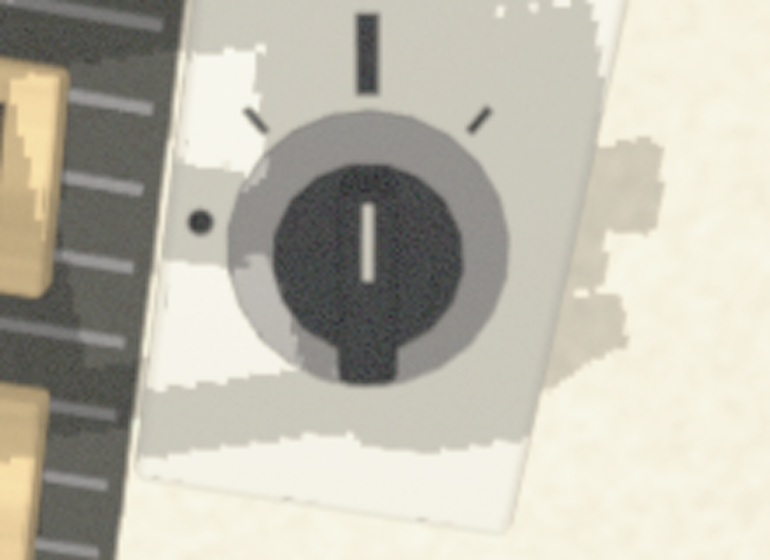

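The index line (368,203–283 in the zoom) points straight at the thick mark (368,55). One last overall check before handing in.

```bash
python3 -m pendant '[{"xyz":[0,0,-30],"twist":0},{"xyz":[30,0,-20],"twist":0},{"xyz":[30,30,0],"twist":0},{"xyz":[0,30,0],"twist":0},{"xyz":[0,0,0],"twist":0},{"xyz":[0,0,0],"twist":0}]'|egrep 'pos|ft|gr'
python3 - <<'E'
from h import *
shot('scene','s71'); shot('wrist','w71')
for n in ('wrist','scene'):
    o,_=plates(n,z=.018)
    for c,r in o: print(n,pf(r[0]),round(r[3]+2.7,1))
print(state()['t'])
E
```

```text
position: [0.6447, 0.2623, 0.2426]
ft_force: [0.1, -0.3, 0.2]
grip_width: 0.0425
wrist [134.9 294.4] xy [0.4524 0.114 ] L 113.5 W 65.8 yaw -2.8
wrist [133.5 220. ] xy [0.4541 0.2027] L 113.0 W 63.0 yaw -2.6
wrist [142.2 130. ] xy [0.4652 0.2973] L 113.3 W 61.1 yaw -2.7
wrist [  3.1 -89. ] -0.1
wrist [ 0.6 -0.3] 0.1
wrist [ 7.2 94.8] -0.0
scene [341.5 175.9] xy [0.4535 0.1057] L 111.3 W 65.6 yaw -2.8
scene [  4.6 -97.2] -0.1
100.95
```

View pics/s71.png

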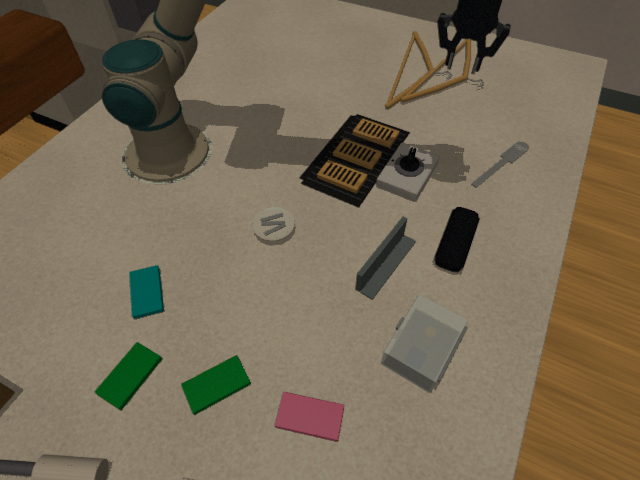

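View pics/w71.png

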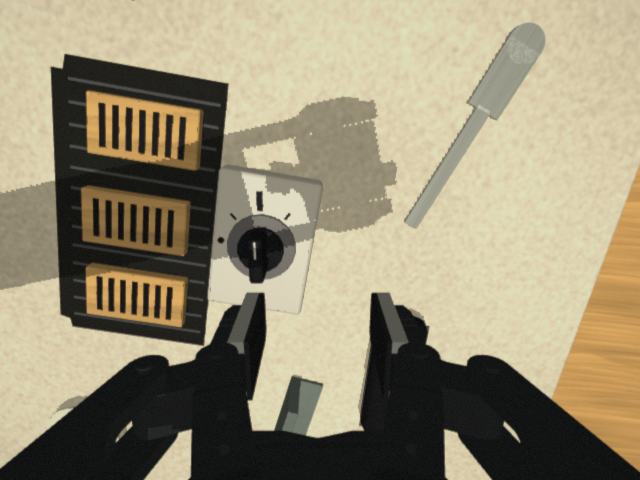

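All three plates lie vents up on the pad, the selector is at the thick mark, the bystanders have not moved and the arm is clear.

```bash
python3 -c "
from cell import workorder,state
print(workorder.finish_job()); print(state()['t'])"
```

```text
the job is handed in; nothing more can be done
None
the job is handed in; nothing more can be done
```

The job is handed in. The selector went to the dot first, then all three plates went onto the pad vents up, then the selector went to the long thick mark. The last reading before hand-in was about 101 s of the 210 s allowed.

**Plates:** In pad coordinates their centres read about (2, −91), (−1, −2) and (6, +94) mm, against limits of ±24 and ±108 mm. A second view from farther off agreed within 3 mm. All three are within 0.2° of square with the pad and none are stacked.

**Selector and bystanders:** The index line pointed straight at the thick mark, with the tool released at about 1.4 rad. By eye in the final scene view, the sunglasses case, jewellery box and dish stand where they started. The arm was clear of everything.

**What disagreed or failed:**
- The fingertips stood about 25 mm behind the reported TCP, not 11 mm ahead of it. I found this by touching the knob, after two closings on the knob caught nothing.
- Grips at the plate ends slipped several times at the fence, because the pads sat about 8 mm behind where I first assumed.
  - The first plate slid out and came to rest leaning on the fence past vertical. I gripped it there, laid it flat, and carried it to the pad.
  - The second ended standing on its long edge and the third on its end after three slipped tries. I stood both on the pad and pushed them over, vents up.
- The scene camera's final check found only one plate, and its reading was about 6 mm off sideways from the wrist view.

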